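# Close the battery bay of the lamp console

## Robot

A 7-joint arm with a two-finger parallel gripper is mounted at the origin on a cart in front of the work surface, level with it; the furniture and walls round the work are solid. World frame = base frame: x ahead of the robot, y to its left, z up, the work surface at z = 0. Lengths are in m, angles in rad, forces in N, time in s.
With the tool pointing down it reaches from about 0.425 to 0.875 m from the base axis. Payload 9.9 kg.
Tool frame: the origin (TCP) lies at the very end of the fingers, on their centre line; the grasp point (between the pads) lies 19 mm behind it; z points along the fingers, y is the direction in which the jaws open and shut (so a half turn about z gives the same grasp; the last joint's range is limited). The gripper opens to 85 mm and grips with 20 to 120 N. Pads are 22 mm wide; open, the fingers measure 114 mm over their backs; the gripper's body (76 mm by 85 mm) begins 54 mm behind the grasp point. The pads swing forward as they close: fully open they stand 13 mm farther back than shut.
Start: joints at [-1.363, 0.576, 0.025, 1.437, -0.015, 1.129, -0.057], TCP at [0.194, 0.646, 0.231] pointing down, gripper open.
Joint ranges: [-2.76, 2.76], [-0.34, 2.15], [-1.52, 1.57], [0.19, 2.46], [-1.09, 4.23], [0.17, 1.99], [-2.82, 2.82]. Speed limits (rad/s): [2.22, 2.22, 3.01, 3.01, 3.14, 3.14, 3.14].

## Interface

Orientations are given as a rotation vector (axis times angle).
In Python, from cell import * gives the robot as it stands. The module is installed in compiled form; this text tells all that it offers.
- The arm moves only by the shell command python3 -m handwheel 'ROWS' [FORCE]. ROWS is JSON, a list of rows, each a list of 3 entries, a list of its own where there are three numbers: the turn, a rotation vector about the world's x, y, z in rad, then the shift along the world's x, y, z in m, then the finger opening in m, from 0 to 0.0854. A call has 1 to 12 rows; each row is the pose to reach, as a shift and turn from the pose commanded when the call began; what a row does not reach only later rows make up. A row lasts 1/8 s, in which the tool goes at most 62.5 mm and 10.7 degrees, less where a joint would pass 70% of its speed; a pose out of reach is approached as far as the arm can. A call with a gripper value outside its range is refused whole. The fingers move at their own pace and stop on an object; FORCE is the grip in N (left out, the last holds). Time passes only in rows, so rows that repeat a pose let the fingers close. It gives the time, the measured TCP pose, the force and the opening at its end, in the units of the state.
- get_obs(): the state, without advancing time (a new reading comes with each control period).
- snapshot(name): name is "side" or "top" or "wrist"; returns a dict with "color" (480x640x3 uint8, red, green, blue), "depth" (480x640 float32, m along the optical axis (not along the pixel's ray), 0 where there is no reading), "fx", "fy", "cx", "cy" (pixels), "D" ([k1, k2, p1, p2, k3] as OpenCV has them; the pictures are not rectified), "pose" (4x4, takes a point from camera to world coordinates). Camera axes: x right, y up, looking along -z (the intrinsics and any distortion apply to the point x, -y, -z); pixel columns grow to the right and rows downward; lengths in m; the calibration is good to about 2 mm. A picture is of the moment at which its call begins.
- hand_in(): hands the job in, once; it reports no verdict.
Trained networks look in a picture, given as the dict that the camera call returned (one of the last four; its "shot" number tells which), for a name from the list of things; names that differ only in an ending like _2 or _b are one class to them, and where a whole thing is asked for, a point or a joint stands for the part that bears it (a point fixed in the world has none). Each returns a list of dicts, best first, with "confidence" (0 to 1); they miss things now and then, are a little off and sometimes report something else, mostly with a low value. They report only what shows in the picture. A call takes as long as a camera call.
- spot_in(picture, query): "location" ([x, y, z] in m, in the coordinates of the camera as it stood for that picture, good to about 4 mm: the middle of the surface that is visible of it).
- masks_of(picture, query): "pixels" (480x640 bool, what is visible of it).
The state is a dict: "t": time; "q": joint angles; "qd": joint speeds; "tau": joint torques, N m; "ee_pos": TCP position; "eef_rot": TCP orientation; "ft_force": force on the tool from outside, world axes, zero at the start; "ft_torque": the same for the moment, N m; "grip_width": finger opening in m.
Only numpy, scipy, OpenCV 4.12 (cv2) and the standard library are available. Lean on these libraries where they do the work, as an engineer would, in place of code of your own. Each camera call takes 0.05 s, during which the arm holds its last target.

## Task

The battery bay of the sloped lamp console on the left of the bench stands open. Take its loose cover from the right of the bench, hook the cover's lip under the ledge at the bay's lower edge, and swing the top edge down until the cover lies flush in the bay; then slide the latch fully home over the cover's top edge. Leave the other things on the bench as they are.

Things in the scene. Friction and masses are not known exactly. Their poses are not given: they have to be found in the camera images.
- bay: Sloped top of a grey console (120 mm wide, 140 mm long, fixed) with an open bay. Origin: on the outer face, middle of the inner edge of the ledge, the strip along the bay's lower side. x up the slope (6 deg above level), y left along the ledge, z out of the face. Bay mouth: x 0 to 84, y -46 to 46 mm. Ledge: x -18 to 0, z -5 to 0; below it is free space back to x -13, down to z -18 at least.
- catch_edge (a point): Middle of the bay's upper edge, on the face: (84, 0, 0) mm in the bay's frame. Below the face at z -5 runs a shelf, 7 mm wide along this edge and 6 mm along both sides, that carries the shut cover. Two battery cells in the bay reach up to z -18. A knob 8 mm high stands on the face at x 98, y 40.
- cover: Loose grey cover, about 0.14 kg, lying outer face up, that face 12 mm above the bench. Origin: on the outer face, middle of the lip-side edge; x to its top edge, y across, z out of the face. Plate x 0 to 80, y -43 to 43, z -5 to 0 mm. Shut, its axes agree with the bay's and its origin lies 0 to 4 mm up the slope from the bay's origin (3 mm play to either side).
- lip_tip (a point): Tip of the cover's lip, (-9, 0, -8) mm in its frame. The lip: a tongue x -9 to 8, y -28 to 28, z -12 to -8, joined to the plate by a web at x 2 to 8; the ledge goes in over the tongue from -x. It enters only with the top edge raised (14 deg does well): come down about 11 mm up the slope from the shut place, move down the slope until hooked, then swing.
- rib_top (a point): Middle of the top of the grip rib on the cover's outer face, (36, 0, 26) mm in its frame. The rib: x 30 to 42 (12 mm thick), y -25 to 25, z 0 to 26 mm.
- cover_top_edge (a point): Middle of the cover's top edge on the outer face: (80, 0, 0) mm in its frame. Under it, at x 66 to 70, a stiffener reaches down to z -12.
- latch (a joint): Slide latch above the bay, in m: 0 open, 0.016 fully home; starts at 0 to 0.003. It moves down the slope (the bay's -x), against about 1.5 N of friction, and stays where it is left. Its 28 mm wide steel tongue runs 2 to 6 mm above the face and at home covers the cover's top 6 to 10 mm.
- latch_post (a point): Middle of the top of the latch's black thumb post, which stands square on the face: 10 mm thick along the slope, 24 mm wide, its top 26 mm and its foot 6 mm above the face. With the latch at 0 it is at (110.5, 0, 26) mm in the bay's frame; it moves with the latch.
- screwdriver: Bystander: a small screwdriver with a red handle, 145 mm long, lying on the bench to the right.
- tape_roll: Bystander: a roll of tape, 62 mm across, 19 mm high, lying in front of the microscope.
- weigh_cup: Bystander: a steel weighing cup, 58 mm across, 52 mm high, behind the cover's place.
- brown_bottle: Bystander: a brown bottle with a black cap, 56 mm across, 101 mm high, behind the cover's place.

How it is judged:
By the outcome, as a careful person would: the job done as asked, in the order asked, and still so for the second after the job is handed in, with the robot touching nothing.
It also fails if it takes over 48 s, if anything falls off the work surface, if the arm or the gripper's body presses on something with over 40 N, if the wrist force passes 120 N, or if a joint passes its speed limit or range.

## Working session

There is one attempt and no reset: what is moved stays moved. The work goes in short steps, Python scripts to look and compute and a shell command to move; the robot and the scene stay as the last step left them, time stands still between calls to the robot, and variables do not carry over. Pictures are saved under pics/ and viewed, and the job is handed in when it is done.

```bash
mkdir -p pics; cat > h.py <<'E'
from cell import *
import numpy as np, cv2
from scipy.spatial.transform import Rotation as R
def save(s,n):
    cv2.imwrite(f"pics/{n}.png", cv2.cvtColor(s["color"],cv2.COLOR_RGB2BGR))
def K(s): return np.array([[s["fx"],0,s["cx"]],[0,s["fy"],s["cy"]],[0,0,1.]])
def cloud(s,uv):
    uv=np.asarray(uv,float).reshape(-1,2)
    d=np.array([s["depth"][int(round(v)),int(round(u))] for u,v in uv])
    n=cv2.undistortPoints(uv.reshape(-1,1,2),K(s),np.array(s["D"],float)).reshape(-1,2)
    p=np.c_[n[:,0]*d,-n[:,1]*d,-d,np.ones(len(d))]
    P=(np.array(s["pose"])@p.T).T[:,:3]; P[d==0]=np.nan
    return P
def ray(s,uv,z):
    # intersect pixel ray with world plane z
    n=cv2.undistortPoints(np.asarray(uv,float).reshape(-1,1,2),K(s),np.array(s["D"],float)).reshape(-1,2)
    T=np.array(s["pose"]); d=(T[:3,:3]@np.c_[n[:,0],-n[:,1],-np.ones(len(n))].T).T
    t=(z-T[2,3])/d[:,2]; return T[:3,3]+d*t[:,None]
def proj(s,P):
    P=np.asarray(P,float).reshape(-1,3);T=np.linalg.inv(np.array(s["pose"]))
    p=(T[:3,:3]@P.T).T+T[:3,3]
    p=p*[1,-1,-1]
    return cv2.projectPoints(p,np.zeros(3),np.zeros(3),K(s),np.array(s["D"],float))[0].reshape(-1,2)
def loc(s,q):
    for r in spot_in(s,q)[:2]:
        p=np.array(s["pose"])@np.r_[r["location"],1]; print(q,round(r["confidence"],2),p[:3].round(4))
def obs():
    o=get_obs(); print({k:np.round(o[k],4) for k in o if k in("t","ee_pos","eef_rot","ft_force","ft_torque","grip_width","q")})
    return o
E
python3 - <<'E'
from h import *
obs()
for n in("top","side","wrist"):
    s=snapshot(n); save(s,n+"0"); print(n,np.array(s["pose"]).round(3).tolist(),s["fx"])
    for q in("bay","cover","rib_top","latch_post","latch"): loc(s,q)
E
```

```text
{'t': np.float64(0.0), 'q': array([-1.3628,  0.5765,  0.0248,  1.438 , -0.015 ,  1.129 , -0.0565]), 'ee_pos': array([0.194 , 0.646 , 0.2304]), 'eef_rot': array([-4.5660e-01, -3.1081e+00,  2.7000e-03]), 'ft_force': array([0.2869, 0.119 , 1.0155]), 'ft_torque': array([ 0.0557,  0.0226, -0.0574]), 'grip_width': np.float64(0.0856)}
top [[0.012, 0.951, -0.31, 0.103], [-1.0, 0.009, -0.009, -0.121], [-0.005, 0.31, 0.951, 1.592], [0.0, 0.0, 0.0, 1.0]] 601.215403003888
bay 0.8 [0.4914 0.2147 0.0527]
cover 0.93 [ 0.5829 -0.3363  0.0124]
cover 0.17 [0.4359 0.0245 0.0209]
rib_top 0.72 [ 0.5807 -0.3371  0.0119]
latch_post 0.63 [ 0.5779 -0.3375  0.0105]
latch_post 0.59 [0.543  0.2248 0.0691]
latch 0.63 [0.5416 0.2252 0.0662]
side [[0.966, 0.111, -0.233, 0.305], [-0.257, 0.504, -0.825, -1.122], [0.026, 0.857, 0.515, 0.725], [0.0, 0.0, 0.0, 1.0]] 565.0885514362985
bay 0.68 [0.4921 0.1889 0.0432]
cover 0.61 [ 0.5802 -0.3454  0.0129]
rib_top 0.91 [ 0.5825 -0.3464  0.0091]
latch_post 0.35 [ 0.5799 -0.3447  0.0105]
wrist [[0.288, -0.908, -0.305, 0.117], [0.958, 0.273, 0.091, 0.669], [0.0, -0.318, 0.948, 0.374], [0.0, 0.0, 0.0, 1.0]] 331.38040756292514
bay 0.89 [0.4778 0.2692 0.0236]
```

View pics/top0.png

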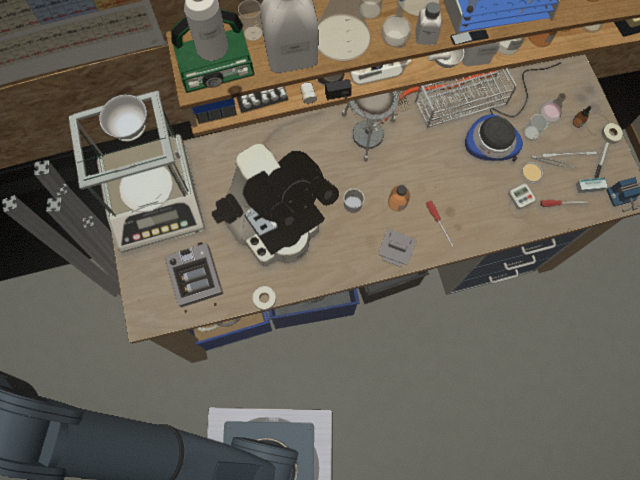

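View pics/side0.png

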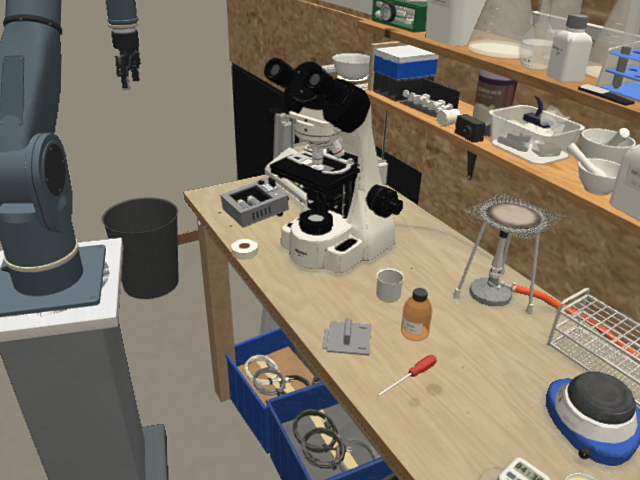

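View pics/wrist0.png

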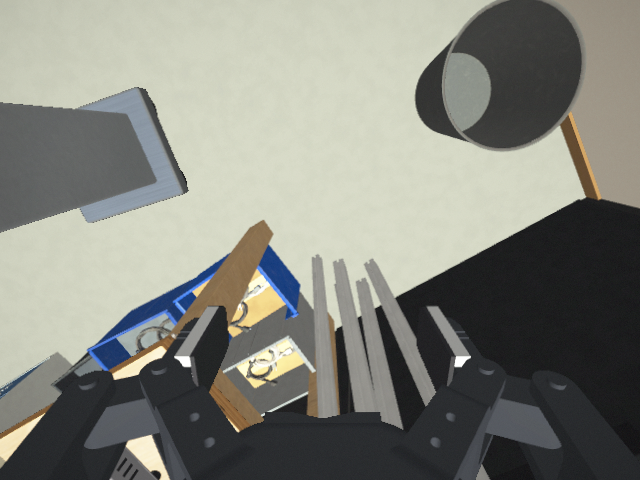

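```bash
python3 - <<'E'
from h import *
s=snapshot("top"); t=snapshot("side")
a=cv2.resize(s["color"][225:315,150:240],(400,400),interpolation=cv2.INTER_CUBIC)
b=cv2.resize(s["color"][215:285,360:430],(400,400),interpolation=cv2.INTER_CUBIC)
c=cv2.resize(t["color"][305:365,310:390],(400,300),interpolation=cv2.INTER_CUBIC)
d=cv2.resize(t["color"][175:235,210:290],(400,300),interpolation=cv2.INTER_CUBIC)
im=np.vstack([np.hstack([a,b])[:300*2],np.hstack([c,d])])
cv2.imwrite("pics/z1.png",cv2.cvtColor(np.hstack([a,b]),cv2.COLOR_RGB2BGR))
cv2.imwrite("pics/z2.png",cv2.cvtColor(np.hstack([d,c]),cv2.COLOR_RGB2BGR))
m=masks_of(s,"cover")[0]["pixels"]; v,u=np.nonzero(m); P=cloud(s,np.c_[u,v]); print(len(P),np.nanpercentile(P,[1,50,99],axis=0).round(4))
print(np.histogram(P[:,2],bins=np.arange(-.01,.06,.005)))
pl=ray(s,np.c_[u,v],.012)[:,:2].astype(np.float32)
print("rect",cv2.minAreaRect(pl*1000))
m=masks_of(s,"bay"); m=m[0]["pixels"]; v,u=np.nonzero(m); print("bay px",u.min(),u.max(),v.min(),v.max(),len(u))
P=cloud(s,np.c_[u,v]);print(np.nanpercentile(P,[1,50,99],axis=0).round(4))
E
```

```text
976 [[ 0.5387 -0.3849 -0.0043]
 [ 0.5811 -0.3348  0.0116]
 [ 0.6335 -0.2893  0.0416]]
(array([  8,  21,  73, 246, 382, 130,  15,  13,  28,  36,  21,   0,   0]), array([-0.01 , -0.005,  0.   ,  0.005,  0.01 ,  0.015,  0.02 ,  0.025,
        0.03 ,  0.035,  0.04 ,  0.045,  0.05 ,  0.055]))
rect ((582.439208984375, -334.5123596191406), (89.75043487548828, 92.9201889038086), 69.4220199584961)
bay px 166 223 243 305 2526
[[0.4154 0.1403 0.003 ]
 [0.4925 0.212  0.0489]
 [0.5682 0.279  0.0861]]
```

View pics/z1.png

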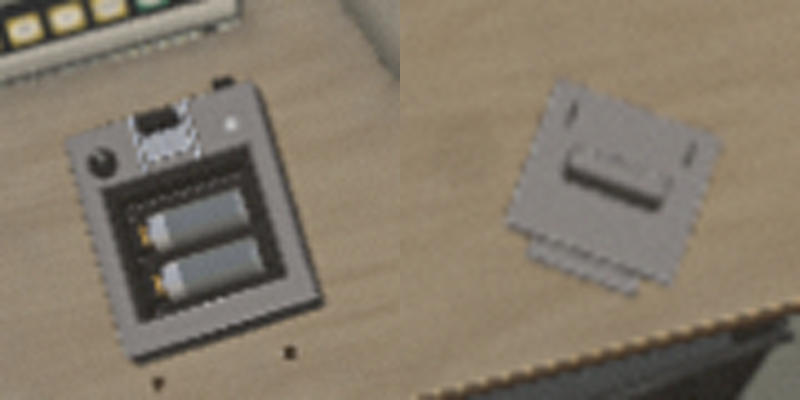

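View pics/z2.png

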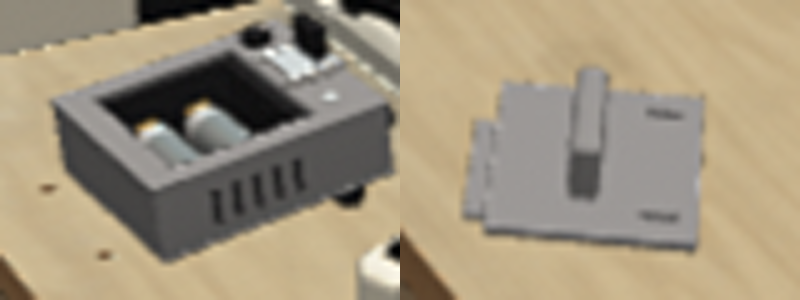

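```bash
python3 - <<'E'
from h import *
s=snapshot("top"); t=snapshot("side")
uv=np.stack(np.meshgrid(np.arange(0,640),np.arange(0,480)),-1).reshape(-1,2)
P=np.vstack([cloud(s,uv),cloud(t,uv)]); P=P[~np.isnan(P[:,0])]
xs=np.arange(.3,1.0,.05); ys=np.arange(.5,-.6,-.05)
print("rows x; cols y",ys.round(2))
for x in xs[::-1]:
    r=[]
    for y in ys:
        k=(abs(P[:,0]-x)<.025)&(abs(P[:,1]-y)<.025)&(P[:,2]<0.8)
        r.append(int(1000*np.percentile(P[k,2],98)) if k.sum()>5 else -999)
    print(round(x,2),r)
E
```

```text
rows x; cols y [ 0.5   0.45  0.4   0.35  0.3   0.25  0.2   0.15  0.1   0.05  0.   -0.05
 -0.1  -0.15 -0.2  -0.25 -0.3  -0.35 -0.4  -0.45 -0.5  -0.55]
0.95 [-999, -999, -999, -999, 112, 594, 592, 499, 544, 582, 582, 331, 498, 428, 589, 598, 494, 595, 562, 619, 558, 558]
0.9 [74, 684, 672, 652, 632, 617, 501, 609, 603, 598, 605, 361, 582, 642, 626, 560, 604, 597, 561, 505, 502, 42]
0.85 [700, 693, 493, 370, 371, 317, 590, 699, 714, 684, 670, 695, 678, 584, 577, 499, 498, 494, 4, 5, 5, 26]
0.8 [322, 317, 371, 330, 371, 321, 500, 553, 698, 550, 615, 649, 573, 496, 5, 6, 6, 5, 5, 4, 5, 4]
0.75 [322, 322, 371, 370, 369, 320, 498, 541, 528, 500, 335, 167, 149, 2, 51, 50, 65, 101, 5, 5, 4, 4]
0.7 [308, 322, 318, 321, 318, 316, 86, 8, 283, 356, 356, 400, 397, 6, 52, 49, 68, 101, 13, 22, 3, 3]
0.65 [33, 316, 318, 317, 299, 78, 64, 167, 235, 356, 403, 423, 432, 404, 5, 6, 12, 11, 4, 17, 5, 4]
0.6 [-55, 79, 74, 66, 57, 48, 47, 153, 158, 407, 433, 457, 459, 462, 5, 6, 37, 38, 14, 4, 11, 4]
0.55 [-571, 43, 45, 8, 64, 90, 83, 61, 7, 381, 437, 461, 461, 471, 5, 5, 15, 30, 9, 4, 2, 3]
0.5 [-999, 5, 6, 6, 61, 68, 56, 58, 6, 4, 236, 470, 457, 5, 5, 4, 4, 3, 3, -786, -785, -787]
0.45 [-999, 2, 7, 5, 6, 56, 52, 52, 4, 22, 22, 5, 5, 5, 2, -183, -785, -784, -786, -788, -789, -785]
0.4 [-787, -781, 6, 6, 3, 50, 48, 5, 5, 20, 21, -5, -785, -787, -787, -787, -788, -785, -786, -788, -787, -785]
0.35 [-784, -785, 5, 4, 4, 4, 3, 0, -787, -789, -787, -784, -784, -785, -781, -787, -784, -784, -783, -786, -786, -784]
0.3 [-788, -786, 1, 3, -785, -788, -788, -789, -789, -788, -786, -786, -787, -784, -788, -784, -784, -784, -787, -786, -785, -785]
```

```bash
python3 -m handwheel '[[[0,0,-0.1],[0.03,-0.043,0.004],0.085],[[0,0,-0.2],[0.06,-0.086,0.008],0.085],[[0,0,-0.3],[0.09,-0.129,0.012],0.085],[[0,0,-0.4],[0.12,-0.172,0.016],0.085],[[0,0,-0.5],[0.15,-0.215,0.02],0.085],[[0,0,-0.6],[0.18,-0.258,0.024],0.085],[[0,0,-0.7],[0.21,-0.3,0.028],0.085],[[0,0,-0.8],[0.24,-0.345,0.032],0.085],[[0,0,-0.9],[0.27,-0.39,0.036],0.085],[[0,0,-1.01],[0.296,-0.431,0.04],0.085],[[0,0,-1.01],[0.296,-0.431,0.04],0.085]]' 
python3 - <<'E'
from h import *
obs()
s=snapshot("wrist"); save(s,"w1"); np.save("w1_depth.npy",s["depth"])
import pickle; pickle.dump(s,open("w1.pkl","wb"))
for q in("bay","latch_post","latch","catch_edge"): loc(s,q)
E
```

```text
t: 2.58
ee_pos: [0.4923, 0.2114, 0.272]
eef_rot: [1.912, 2.49, 0.001]
ft_force: [-0.8, -0.0, -0.2]
grip_width: 0.0851
{'t': np.float64(2.575), 'q': array([-0.7632,  0.3497,  0.3786,  1.7536, -0.1433,  1.0643, -0.0749]), 'ee_pos': array([0.4923, 0.2114, 0.272 ]), 'eef_rot': array([1.9121e+00, 2.4899e+00, 6.0000e-04]), 'ft_force': array([-0.8159, -0.047 , -0.182 ]), 'ft_torque': array([-0.0044,  0.0071, -0.0071]), 'grip_width': np.float64(0.0851)}
latch_post 0.56 [0.54   0.2297 0.0706]
latch 0.88 [0.5412 0.2372 0.0736]
catch_edge 0.92 [0.4936 0.213  0.0518]
```

View pics/w1.png

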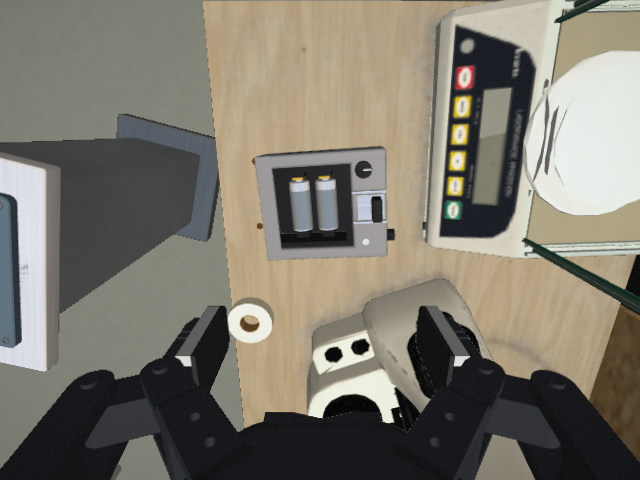

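```bash
python3 - <<'E'
import pickle; from h import *
s=pickle.load(open("w1.pkl","rb"))
c=cv2.resize(s["color"][140:268,245:405],(800,640),interpolation=cv2.INTER_CUBIC)[:600]
cv2.imwrite("pics/w1z.png",cv2.cvtColor(c,cv2.COLOR_RGB2BGR))
# face plane fit
uv=[(263,y) for y in range(165,250,3)]+[(x,158) for x in range(265,350,3)]+[(x,253) for x in range(272,350,3)]+[(358,y) for y in range(225,250,4)]
P=cloud(s,uv);P=P[~np.isnan(P[:,0])]
A=np.c_[P[:,:2],np.ones(len(P))];c,*_=np.linalg.lstsq(A,P[:,2],rcond=None);print(c,np.abs(A@c-P[:,2]).max(),"slope",np.degrees(np.arctan(np.hypot(c[0],c[1]))),"dir",np.degrees(np.arctan2(c[1],c[0])))
E
```

```text
[ 0.22839225  0.17803884 -0.09415227] 0.032513237657949556 slope 16.150349087477505 dir 37.93752095036259
```

View pics/w1z.png

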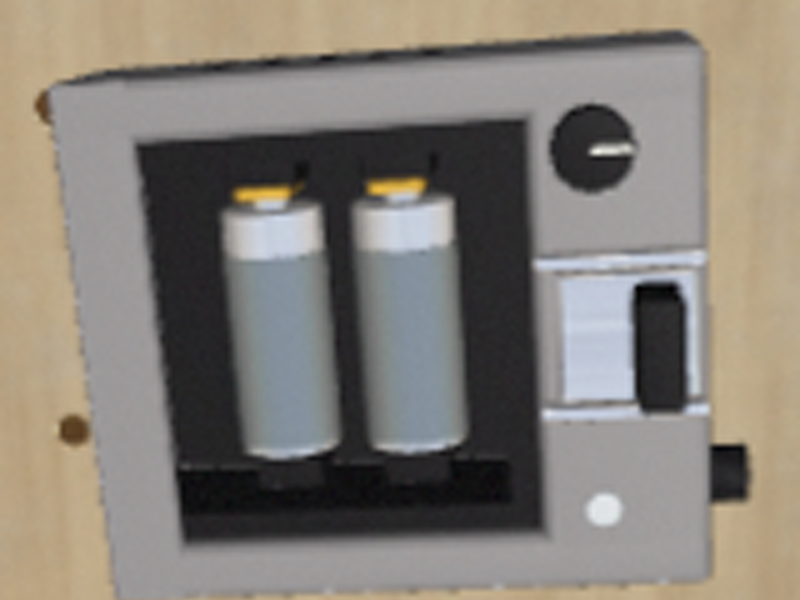

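```bash
cat >> h.py <<'E'
from scipy.optimize import least_squares
def Rb(yaw,slope): # x axis up slope
    return R.from_euler("z",yaw).as_matrix()@R.from_euler("y",-slope).as_matrix()
def fit(s,obj,px,slope,x0,z=None):
    obj=np.array(obj,float)/1000; px=np.array(px,float)
    def f(p):
        zz=p[3] if z is None else z
        return (proj(s,obj@Rb(p[2],slope).T+[p[0],p[1],zz])-px).ravel()
    r=least_squares(f,x0 if z is None else x0[:3]); return r.x, f(r.x).reshape(-1,2)
E
python3 - <<'E'
import pickle; from h import *
s=pickle.load(open("w1.pkl","rb"))
c=np.array([(137,143),(528,118),(546,535),(184,545),(52,88),(704,42)],float)
px=(c+.5)/5-.5+[245,140]
obj=[(0,46,0),(84,46,0),(84,-46,0),(0,-46,0)]
p,e=fit(s,obj,px[:4],np.radians(6),[.46,.2,.26,.05]); print(p.round(4),np.degrees(p[2]),e.round(1).tolist())
T=Rb(p[2],np.radians(6)); o=np.r_[p[:2],p[3]]
for q in [(84,0,0),(110.5,0,26),(-18,60,0),(122,60,0),(122,-60,0)]:
    w=T@(np.array(q)/1000)+o; print(q,w.round(4),((proj(s,w)[0]-[245,140]+.5)*5-.5).round(0))
# depth z residual on face: 
for q in [(-9,y,0) for y in range(-40,41,10)]+[(x,53,0) for x in range(0,80,10)]+[(x,-53,0) for x in range(0,80,10)]:
    w=T@(np.array(q)/1000)+o; m=cloud(s,proj(s,w))[0]; print(((T.T@(m-o))*1000).round(1),end=" ")
E
```

```text
[0.4451 0.196  0.3313 0.0521] 18.982791186731113 [[-0.1, 0.0], [0.1, 0.2], [0.1, -0.2], [-0.1, 0.1]]
(84, 0, 0) [0.5241 0.2231 0.0609] [538. 335.]
(110.5, 0, 26) [0.5465 0.2308 0.0896] [668. 357.]
(-18, 60, 0) [0.4087 0.2469 0.0503] [47. 82.]
(122, 60, 0) [0.5404 0.2922 0.0649] [713.  37.]
(122, -60, 0) [0.5794 0.1787 0.0649] [717. 587.]
[ -9.4 -40.5  -1.5] [ -9.2 -30.2  -0.6] [ -9.5 -20.5  -1.8] [ -9.5 -10.4  -1.6] [-9.5 -0.4 -1.6] [-9.2  9.8 -0.8] [-9.3 19.8 -1. ] [-9.2 29.9 -0.7] [-9.5 39.8 -1.8] [-0.1 53.  -0.3] [ 9.8 52.9 -1. ] [19.7 52.9 -1.3] [29.8 52.9 -1. ] [39.8 52.9 -1.5] [49.8 52.9 -1.3] [59.9 52.9 -1.5] [69.9 52.9 -1.9] [ -0.4 -53.5  -1.4] [ 10.  -53.1  -0.2] [ 19.7 -53.5  -1.2] [ 29.7 -53.6  -1.6] [ 39.9 -53.3  -0.9] [ 49.9 -53.4  -1.1] [ 59.9 -53.4  -1. ] [ 69.9 -53.5  -1.3]
```

```bash
python3 -m handwheel '[[[0,0,0],[-0.02,-0.015,0.05],0.085],[[0,0,0],[-0.04,-0.03,0.1],0.085],[[0,0,0],[-0.055,-0.05,0.15],0.085],[[0,0,0],[-0.065,-0.07,0.2],0.085],[[0,0,0],[-0.07,-0.1,0.25],0.085],[[0,0,0],[-0.07,-0.135,0.29],0.085],[[0,0,-0.1],[-0.07,-0.185,0.29],0.085],[[0,0,-0.2],[-0.07,-0.235,0.29],0.085],[[0,0,-0.3],[-0.07,-0.285,0.29],0.085],[[0,0,-0.4],[-0.06,-0.335,0.29],0.085]]' 
python3 -m handwheel '[[[0,0,-0.1],[0.025,-0.055,0],0.085],[[0,0,-0.2],[0.05,-0.11,-0.01],0.085],[[0,0,-0.21],[0.075,-0.16,-0.02],0.085],[[0,0,-0.21],[0.1,-0.18,-0.07],0.085],[[0,0,-0.21],[0.12,-0.2,-0.12],0.085],[[0,0,-0.21],[0.14,-0.21,-0.175],0.085],[[0,0,-0.21],[0.155,-0.215,-0.23],0.085],[[0,0,-0.21],[0.155,-0.215,-0.29],0.085],[[0,0,-0.21],[0.155,-0.215,-0.29],0.085]]' 
python3 - <<'E'
from h import *
obs()
s=snapshot("wrist"); save(s,"w2")
import pickle; pickle.dump(s,open("w2.pkl","wb"))
for q in("cover","rib_top","cover_top_edge"): loc(s,q)
E
```

```text
t: 4.08
ee_pos: [0.4298, -0.1201, 0.5618]
eef_rot: [2.362, 2.071, 0.003]
ft_force: [1.1, 0.7, -1.5]
grip_width: 0.0849
t: 5.2
ee_pos: [0.5845, -0.3311, 0.2668]
eef_rot: [-2.557, -1.81, 0.005]
ft_force: [-0.2, -1.0, 1.4]
grip_width: 0.0852
{'t': np.float64(5.2), 'q': array([ 0.0597,  0.649 ,  0.7359,  1.399 , -0.438 ,  1.2695,  0.4881]), 'ee_pos': array([ 0.5845, -0.3311,  0.2668]), 'eef_rot': array([-2.5571, -1.8103,  0.0048]), 'ft_force': array([-0.2367, -0.9758,  1.3696]), 'ft_torque': array([ 0.0285, -0.0281, -0.0016]), 'grip_width': np.float64(0.0852)}
cover 0.73 [ 0.6864 -0.4433  0.019 ]
cover 0.56 [ 0.588  -0.3348  0.0161]
rib_top 0.57 [ 0.5882 -0.3281  0.0162]
cover_top_edge 0.56 [ 0.5864 -0.3344  0.0149]
```

View pics/w2.png

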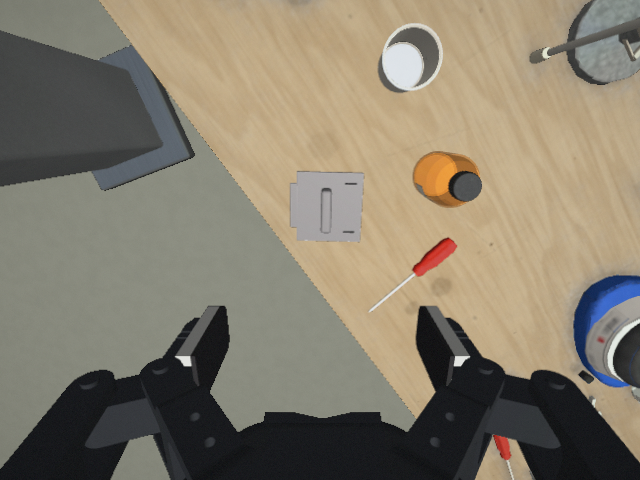

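```bash
python3 - <<'E'
import pickle; from h import *
s=pickle.load(open("w2.pkl","rb"))
c=cv2.resize(s["color"][160:255,280:380],(800,760),interpolation=cv2.INTER_CUBIC)[:600+100]
cv2.imwrite("pics/w2z.png",cv2.cvtColor(cv2.resize(s["color"][165:250,285:370],(595,595),interpolation=cv2.INTER_CUBIC),cv2.COLOR_RGB2BGR))
E
```

```text
(no output)
```

View pics/w2z.png

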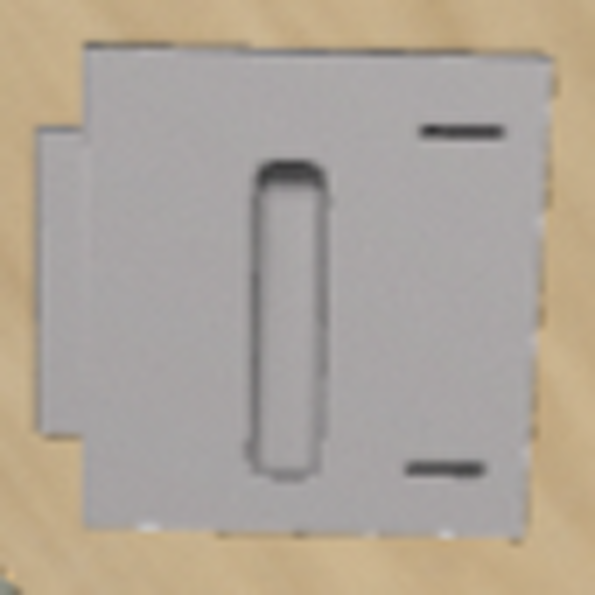

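```bash
python3 - <<'E'
import pickle; from h import *
s=pickle.load(open("w2.pkl","rb"))
c=np.array([(86,50),(551,58),(523,536),(86,525)],float)
px=(c+.5)/7-.5+[285,165]
obj=[(0,43,0),(80,43,0),(80,-43,0),(0,-43,0)]
for z in (None,.012,.0135):
  p,e=fit(s,obj,px,0,[.56,-.33,-.33,.012],z); print(p.round(4),np.degrees(p[2]),e.round(2).tolist())
p,e=fit(s,obj,px,0,[.56,-.33,-.33,.012],.012)
T=Rb(p[2],0); o=np.r_[p[:2],.012]
for q in [(36,0,26),(36,0,0),(36,25,26),(36,-25,26),(-9,28,-8),(-9,-28,-8)]:
    w=T@(np.array(q)/1000)+o; print(q,w.round(4),((proj(s,w)[0]-[285,165]+.5)*7-.5).round(0))
for q in [(x,y,0) for x in(10,20,55,65) for y in(-30,0,30)]:
    w=T@(np.array(q)/1000)+o; m=cloud(s,proj(s,w))[0]; print((T.T@(m-o))[2].round(4),end=" ")
o=get_obs(); r=R.from_rotvec(o["eef_rot"]).as_matrix(); print(r.round(3), np.degrees(np.arctan2(r[1,1],r[0,1])))
E
```

```text
[ 0.5514 -0.3265 -0.3598  0.0056] -20.613460872683543 [[-0.11, -0.16], [0.02, 0.19], [0.02, -0.1], [0.09, 0.06]]
[ 0.5518 -0.3253 -0.3598] -20.613011823864067 [[-0.65, -0.66], [0.59, -0.29], [0.48, 0.51], [-0.42, 0.65]]
[ 0.5518 -0.325  -0.3598] -20.61290495746876 [[-0.78, -0.78], [0.72, -0.4], [0.6, 0.65], [-0.53, 0.79]]
(36, 0, 26) [ 0.5855 -0.3379  0.038 ] [289. 334.]
(36, 0, 0) [ 0.5855 -0.3379  0.012 ] [288. 300.]
(36, 25, 26) [ 0.5943 -0.3145  0.038 ] [292. 182.]
(36, -25, 26) [ 0.5767 -0.3613  0.038 ] [285. 480.]
(-9, 28, -8) [ 0.5532 -0.2959  0.004 ] [ 34. 127.]
(-9, -28, -8) [ 0.5335 -0.3483  0.004 ] [ 37. 436.]
-0.0014 0.0003 0.0004 0.0006 0.0011 0.0008 -0.0004 0.0006 0.0 -0.0002 -0.0005 0.0007 [[ 0.334  0.943  0.004]
 [ 0.943 -0.334 -0.002]
 [-0.001  0.004 -1.   ]] -19.501123025893925
```

```bash
python3 -m handwheel '[[[0,0,-0.019],[0.001,-0.005,-0.05],0.05],[[0,0,-0.019],[0.001,-0.005,-0.1],0.045],[[0,0,-0.019],[0.001,-0.005,-0.15],0.04],[[0,0,-0.019],[0.001,-0.005,-0.19],0.04],[[0,0,-0.019],[0.001,-0.005,-0.19],0.04],[[0,0,-0.019],[0.001,-0.005,-0.19],0.04]]' 50
python3 - <<'E'
from h import *
o=obs(); r=R.from_rotvec(o["eef_rot"]).as_matrix(); print(r.round(4), np.degrees(np.arctan2(r[1,1],r[0,1])))
s=snapshot("wrist"); save(s,"w3")
import pickle; pickle.dump(s,open("w3.pkl","wb"))
E
```

```text
t: 6.15
ee_pos: [0.5876, -0.3408, 0.0843]
eef_rot: [2.58, 1.786, 0.002]
ft_force: [0.9, 0.3, 0.3]
grip_width: 0.0401
{'t': np.float64(6.15), 'q': array([ 0.1132,  0.8134,  0.632 ,  1.6041, -0.5737,  0.9125,  0.594 ]), 'ee_pos': array([ 0.5876, -0.3408,  0.0843]), 'eef_rot': array([2.580e+00, 1.786e+00, 2.500e-03]), 'ft_force': array([0.9006, 0.2948, 0.2703]), 'ft_torque': array([-0.0323, -0.0302,  0.0218]), 'grip_width': np.float64(0.0401)}
[[ 3.521e-01  9.360e-01  3.400e-03]
 [ 9.360e-01 -3.521e-01 -2.200e-03]
 [-8.000e-04  4.000e-03 -1.000e+00]] -20.616004018960272
```

View pics/w3.png

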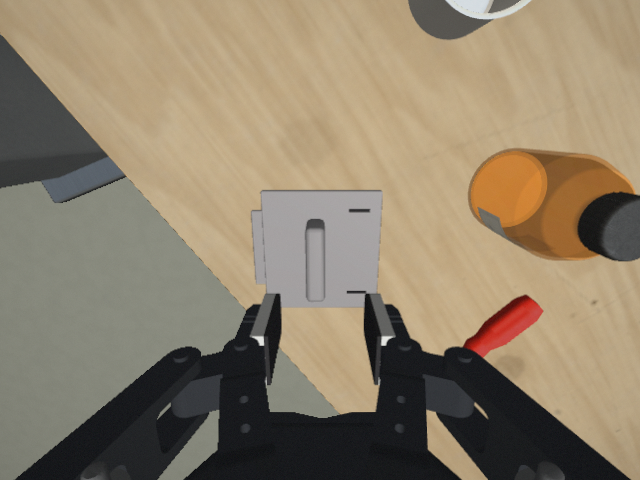

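```bash
python3 - <<'E'
import pickle; from h import *
s=pickle.load(open("w3.pkl","rb"))
cv2.imwrite("pics/w3z.png",cv2.cvtColor(cv2.resize(s["color"][180:320,245:395],(750,700),interpolation=cv2.INTER_CUBIC)[:600],cv2.COLOR_RGB2BGR))
cv2.imwrite("pics/w3z.png",cv2.cvtColor(cv2.resize(s["color"][180:315,245:395],(600,540),interpolation=cv2.INTER_CUBIC),cv2.COLOR_RGB2BGR))
E
```

```text
(no output)
```

View pics/w3z.png

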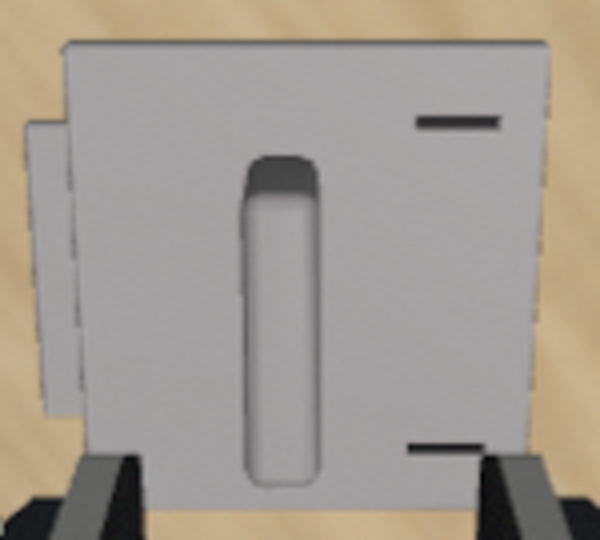

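```bash
python3 - <<'E'
import pickle; from h import *
s=pickle.load(open("w3.pkl","rb"))
c=np.array([(68,45),(548,46),(526,509),(89,509),(27,122),(46,416)],float)
px=(c+.5)/4-.5+[245,180]
obj=[(0,43,0),(80,43,0),(80,-43,0),(0,-43,0),(-9,28,-8),(-9,-28,-8)]
for z in (None,.012):
  p,e=fit(s,obj,px,0,[.56,-.33,-.33,.012],z); print(p.round(4),np.degrees(p[2]),e.round(2).tolist())
  T=Rb(p[2],0); o=np.r_[p[:2],.012 if z else p[3]]
  for q in [(36,0,26),(30,0,26),(42,0,26),(36,25,26),(36,-25,26)]:
    w=T@(np.array(q)/1000)+o; print(q,w.round(4),((proj(s,w)[0]-[245,180]+.5)*4-.5).round(0))
print(np.array(s["pose"]).round(4))
# rays of finger tips? 
o=get_obs(); print(o["ee_pos"].round(4))
E
```

```text
[ 0.5515 -0.3259 -0.3629  0.0095] -20.790398397753965 [[-0.61, 0.03], [0.84, 0.04], [-0.72, -0.15], [0.63, -0.19], [-0.15, 0.29], [-0.02, -0.05]]
(36, 0, 26) [ 0.5852 -0.3386  0.0355] [283. 348.]
(30, 0, 26) [ 0.5796 -0.3365  0.0355] [245. 348.]
(42, 0, 26) [ 0.5908 -0.3408  0.0355] [321. 348.]
(36, 25, 26) [ 0.5941 -0.3153  0.0355] [282. 195.]
(36, -25, 26) [ 0.5763 -0.362   0.0355] [283. 491.]
[ 0.552  -0.3252 -0.363 ] -20.79946271211939 [[-1.07, -0.54], [1.85, -0.5], [0.08, 0.62], [0.28, 0.56], [-0.7, -0.02], [-0.49, 0.45]]
(36, 0, 26) [ 0.5856 -0.338   0.038 ] [284. 350.]
(30, 0, 26) [ 0.58   -0.3358  0.038 ] [245. 350.]
(42, 0, 26) [ 0.5912 -0.3401  0.038 ] [323. 350.]
(36, 25, 26) [ 0.5945 -0.3146  0.038 ] [283. 194.]
(36, -25, 26) [ 0.5767 -0.3613  0.038 ] [284. 494.]
[[ 0.9359  0.3352  0.1083  0.6167]
 [-0.3522  0.8868  0.2992 -0.2646]
 [ 0.0043 -0.3182  0.948   0.227 ]
 [ 0.      0.      0.      1.    ]]
[ 0.5877 -0.3409  0.0845]
```

```bash
python3 -m handwheel '[[[0,0,-0.002],[-0.0023,0.0026,-0.04],0.04],[[0,0,-0.002],[-0.0023,0.0026,-0.068],0.04],[[0,0,-0.002],[-0.0023,0.0026,-0.068],0.04],[[0,0,-0.002],[-0.0023,0.0026,-0.068],0.04]]' 50
python3 - <<'E'
from h import *
o=obs()
E
```

```text
t: 6.7
ee_pos: [0.585, -0.338, 0.0157]
eef_rot: [2.583, 1.784, 0.002]
ft_force: [-0.1, -0.6, 0.4]
grip_width: 0.0403
{'t': np.float64(6.7), 'q': array([ 0.1391,  0.8858,  0.5734,  1.656 , -0.6327,  0.7897,  0.64  ]), 'ee_pos': array([ 0.585 , -0.338 ,  0.0157]), 'eef_rot': array([2.5827e+00, 1.7835e+00, 1.8000e-03]), 'ft_force': array([-0.075 , -0.6128,  0.4087]), 'ft_torque': array([-0.0192, -0.0462, -0.0396]), 'grip_width': np.float64(0.0403)}
```

```bash
python3 -m handwheel '[[[0,0,0],[0,0,0],0.005],[[0,0,0],[0,0,0],0.005],[[0,0,0],[0,0,0],0.005],[[0,0,0],[0,0,0],0.005],[[0,0,0],[0,0,0],0.005]]' 60
python3 -m handwheel '[[[0,0,0],[0,0,0.03],0.005],[[0,0,0],[0,0,0.06],0.005],[[0,0,0],[0,0,0.06],0.005]]'
python3 - <<'E'
from h import *
o=obs()
s=snapshot("wrist"); save(s,"w4")
import pickle; pickle.dump(s,open("w4.pkl","wb"))
E
```

```text
t: 7.32
ee_pos: [0.5847, -0.3375, 0.015]
eef_rot: [2.583, 1.784, 0.002]
ft_force: [0.8, 1.0, 7.8]
grip_width: 0.011
t: 7.7
ee_pos: [0.585, -0.338, 0.0761]
eef_rot: [2.582, 1.783, 0.003]
ft_force: [-0.5, -0.7, -2.3]
grip_width: 0.0108
{'t': np.float64(7.7), 'q': array([ 0.1119,  0.8179,  0.6267,  1.6214, -0.5824,  0.8917,  0.5997]), 'ee_pos': array([ 0.585 , -0.338 ,  0.0761]), 'eef_rot': array([2.5816, 1.7829, 0.0028]), 'ft_force': array([-0.4997, -0.6653, -2.265 ]), 'ft_torque': array([ 0.006 ,  0.0216, -0.0126]), 'grip_width': np.float64(0.0108)}
```

View pics/w4.png

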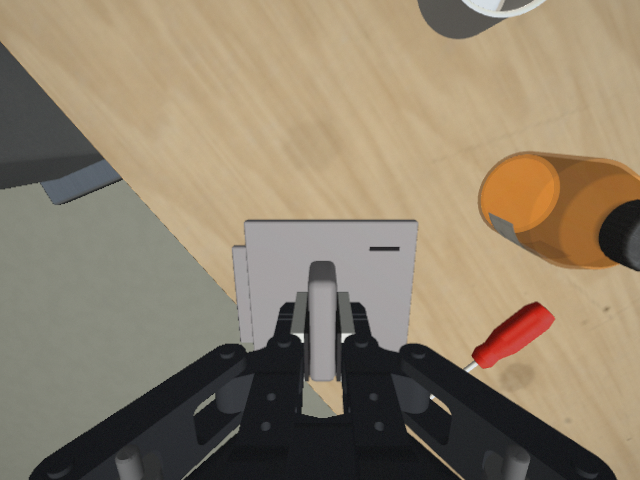

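```bash
python3 - <<'E'
import pickle; from h import *
s=pickle.load(open("w4.pkl","rb")); o=get_obs()
Tt=R.from_rotvec(o["eef_rot"]).as_matrix(); tp=o["ee_pos"]
uv=[(u,v) for u in list(range(258,295,4))+list(range(355,405,4)) for v in range(228,325,6)]
P=cloud(s,uv);P=P[~np.isnan(P[:,0])]; L=(P-tp)@Tt  # tool coords
A=np.c_[L[:,:2],np.ones(len(L))]
ok=abs(L[:,2]-np.median(L[:,2]))<.006
c=np.linalg.lstsq(A[ok],L[ok,2],rcond=None)[0]; print("plane in tool",c.round(4),np.std(A[ok]@c-L[ok,2]),ok.sum())
cv2.imwrite("pics/w4z.png",cv2.cvtColor(cv2.resize(s["color"][205:385,225:425],(800,720),interpolation=cv2.INTER_CUBIC)[:600],cv2.COLOR_RGB2BGR))
E
```

```text
plane in tool [-0.0004 -0.0032  0.0011] 0.0005470779537750989 358
```

View pics/w4z.png

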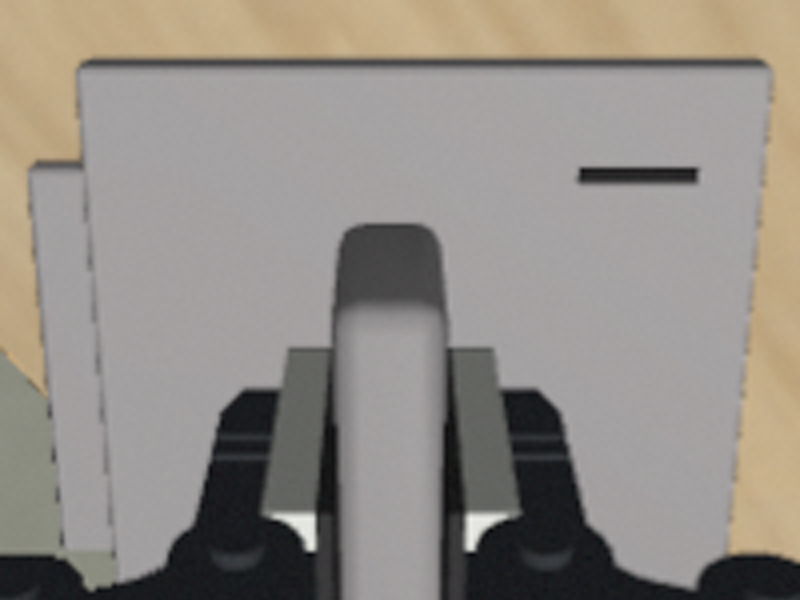

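```bash
python3 - <<'E'
import pickle; from h import *
s=pickle.load(open("w4.pkl","rb")); o=get_obs()
Tt=R.from_rotvec(o["eef_rot"]).as_matrix(); tp=o["ee_pos"]
c=np.array([(80,66),(770,66),(32,168)],float); px=(c+.5)/4-.5+[225,205]
obj=[(0,43,0),(80,43,0),(-9,28,-8)]
for z in(None,.0761,.0745,.073):
    p,e=fit(s,obj,px,0,[.55,-.32,-.36,.075],z); T=Rb(p[2],0); oo=np.r_[p[:2],z or p[3]]
    print(p.round(4),np.degrees(p[2]),e.round(1).tolist(), "rib in tool",((T@[.036,0,0]+oo-tp)@Tt).round(4))
print("tool y yaw",np.degrees(np.arctan2(Tt[1,1],Tt[0,1])))
E
```

```text
[ 0.5521 -0.3267 -0.3611  0.0701] -20.691676408547323 [[0.1, 0.3], [0.0, -0.1], [-0.1, -0.3]] rib in tool [-0.0016  0.0021  0.0043]
[ 0.553  -0.3253 -0.3617] -20.72551649689743 [[-2.3, 0.3], [4.9, 0.0], [-2.8, 0.7]] rib in tool [ 0.      0.0024 -0.0017]
[ 0.5528 -0.3257 -0.3615] -20.715246670637544 [[-1.6, 0.3], [3.6, -0.0], [-2.1, 0.4]] rib in tool [-0.0004  0.0024 -0.0001]
[ 0.5525 -0.326  -0.3614] -20.7065010267892 [[-1.0, 0.3], [2.4, -0.0], [-1.4, 0.2]] rib in tool [-0.0008  0.0023  0.0014]
tool y yaw -20.731193372139778
```

```bash
python3 -m handwheel '[[[0,0,0],[-0.02,0.01,0.055],0.005],[[0,0,0],[-0.04,0.02,0.11],0.005],[[0,0,0],[-0.055,0.03,0.165],0.005],[[0,0,0],[-0.065,0.035,0.22],0.005],[[0,0,0],[-0.075,0.04,0.28],0.005],[[0,0,0],[-0.08,0.045,0.34],0.005],[[0,0,0],[-0.085,0.05,0.4],0.005],[[0,0,0],[-0.09,0.058,0.46],0.005],[[0,0,0],[-0.105,0.1,0.5],0.005],[[0,0,0.1],[-0.13,0.155,0.51],0.005],[[0,0,0.15],[-0.15,0.215,0.51],0.005],[[0,0,0.2],[-0.16,0.275,0.51],0.005]]'
python3 -m handwheel '[[[0,0,0.1],[-0.005,0.055,0],0.005],[[0,0,0.2],[-0.005,0.11,0],0.005],[[0,0,0.3],[0,0.165,-0.02],0.005],[[0,0,0.4],[0.01,0.21,-0.06],0.005],[[0,0,0.493],[0.02,0.235,-0.11],0.005],[[0,0,0.493],[0.03,0.25,-0.17],0.005],[[0,0,0.493],[0.04,0.255,-0.23],0.005],[[0,0,0.493],[0.045,0.26,-0.29],0.005],[[0,0,0.493],[0.05,0.265,-0.34],0.005],[[0,0,0.493],[0.05,0.265,-0.38],0.005],[[0,0,0.493],[0.05,0.265,-0.38],0.005]]'
python3 - <<'E'
from h import *
o=obs(); r=R.from_rotvec(o["eef_rot"]).as_matrix(); print(r.round(4), np.degrees(np.arctan2(r[1,1],r[0,1])))
s=snapshot("wrist"); save(s,"w5")
import pickle; pickle.dump(s,open("w5.pkl","wb"))
E
```

```text
t: 9.25
ee_pos: [0.4228, -0.0604, 0.5827]
eef_rot: [-2.392, -2.036, 0.0]
ft_force: [1.4, 1.1, -1.6]
grip_width: 0.0102
t: 10.62
ee_pos: [0.4717, 0.2023, 0.2004]
eef_rot: [-1.823, -2.555, 0.01]
ft_force: [1.3, -0.6, -1.1]
grip_width: 0.0108
{'t': np.float64(10.625), 'q': array([-0.8372,  0.4115,  0.4863,  1.9083, -0.2422,  0.8868,  0.1011]), 'ee_pos': array([0.4717, 0.2023, 0.2004]), 'eef_rot': array([-1.8234, -2.5547,  0.0102]), 'ft_force': array([ 1.2842, -0.6399, -1.093 ]), 'ft_torque': array([ 0.023 , -0.0252,  0.0529]), 'grip_width': np.float64(0.0108)}
[[-0.325   0.9457 -0.0061]
 [ 0.9457  0.325  -0.0036]
 [-0.0014 -0.007  -1.    ]] 18.96607592292721
```

View pics/w5.png

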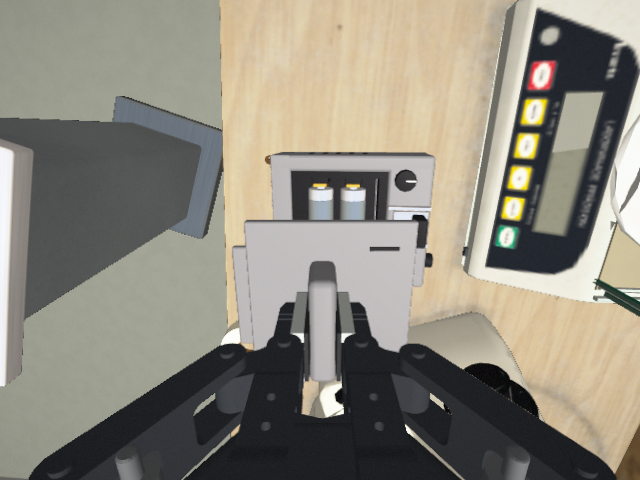

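```bash
python3 - <<'E'
import pickle; from h import *
s=pickle.load(open("w5.pkl","rb"))
cv2.imwrite("pics/w5z.png",cv2.cvtColor(cv2.resize(s["color"][145:295,225:445],(770,525),interpolation=cv2.INTER_CUBIC),cv2.COLOR_RGB2BGR))
E
```

```text
(no output)
```

View pics/w5z.png

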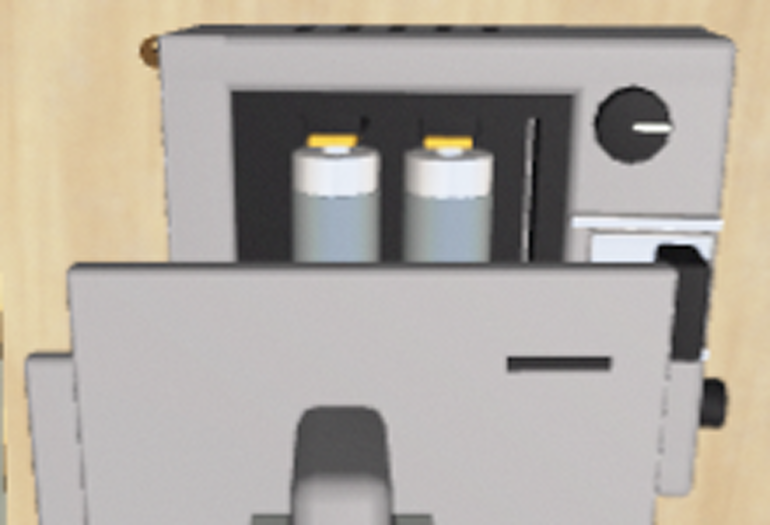

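```bash
python3 - <<'E'
import pickle; from h import *
s=pickle.load(open("w5.pkl","rb")); o=get_obs()
Tt=R.from_rotvec(o["eef_rot"]).as_matrix(); tp=o["ee_pos"]
f=lambda c:(np.array(c,float)+.5)/3.5-.5+[225,145]
cp=f([(231,91),(577,96)]); 
S=np.radians(6)
E1=f([(238,262)])[0]; E2=f([(573,215)])[0]
def bay(z):
  def g(p):
    T=Rb(p[2],S); P=lambda q:T@(np.array(q)/1000)+[p[0],p[1],z]
    r=(proj(s,[P((0,46,0)),P((84,46,0))])-cp).ravel()
    a,b=proj(s,[P((0,p[3]*10,0)),P((84,p[4]*10,0))])
    return np.r_[r,a-E1,b-E2]
  q=least_squares(g,[.44,.196,.33,0,1]); return q.x,q.fun
def cov(z):
  c=f([(75,268),(675,268),(28,356)]); return fit(s,[(0,43,0),(80,43,0),(-9,28,-8)],c,0,[.44,.19,.33,.19],z)
for z in(.049,.051,.053,.056):
  p,e=bay(z); print("bay",z,p[:3].round(4),e.round(1))
for z in(None,.199,.197,.195):
  p,e=cov(z); T=Rb(p[2],0); print("cov",z,p.round(4),e.round(1).tolist(),"rib in tool",((T@[.036,0,0]+np.r_[p[:2],z or p[3]]-tp)@Tt).round(4))
# depth
p,e=bay(.051);T=Rb(p[2],S);oo=np.r_[p[:2],.051]
for q in [(x,53,0) for x in range(-10,90,10)]:
    w=T@(np.array(q)/1000)+oo; m=cloud(s,proj(s,w))[0]; print(((T.T@(m-oo))*1000).round(1)[2],end=" ")
uv=[(u,v) for u in list(range(258,300,4))+list(range(355,405,4)) for v in range(228,300,6)]
P=cloud(s,uv);L=(P-tp)@Tt; print("\nplate in tool z",np.nanmedian(L[:,2]))
E
```

```text
bay 0.049 [0.4456 0.1955 0.3328] [ 1.   0.1 -0.3 -0.2  0.5 -0.  -1.2 -0.1]
bay 0.051 [0.4454 0.1957 0.3335] [ 0.7  0.2  0.  -0.2  0.2 -0.  -0.9 -0.1]
bay 0.053 [0.4453 0.1958 0.3343] [ 0.3  0.2  0.4 -0.2 -0.1  0.  -0.6 -0. ]
bay 0.056 [0.4451 0.196  0.3354] [-0.3  0.3  0.8 -0.2 -0.6  0.  -0.  -0. ]
cov None [0.4391 0.1893 0.3328 0.1941] [[-0.7, 0.1], [0.1, 0.1], [0.7, -0.3]] rib in tool [-0.0015 -0.0005  0.0084]
cov 0.199 [0.439  0.1906 0.3325] [[-2.7, 0.1], [4.0, 0.2], [-1.4, 0.5]] rib in tool [-0.0002 -0.0002  0.0036]
cov 0.197 [0.439  0.1901 0.3326] [[-1.8, 0.1], [2.3, 0.1], [-0.5, 0.2]] rib in tool [-0.0008 -0.0003  0.0056]
cov 0.195 [0.4391 0.1895 0.3328] [[-1.1, 0.1], [0.7, 0.1], [0.3, -0.1]] rib in tool [-0.0013 -0.0005  0.0076]
0.0 -0.3 -0.1 -1.3 -1.3 0.2 -0.0 0.0 0.7 -0.1 
plate in tool z 0.004914603897710012
```

```bash
python3 - <<'E'
from h import *
for i in range(3):
    o=get_obs(); s=snapshot("wrist"); T=np.array(s["pose"]); Tt=R.from_rotvec(o["eef_rot"]).as_matrix(); tp=o["ee_pos"]
    uv=[(u,v) for u in list(range(258,300,4))+list(range(355,405,4)) for v in range(228,300,6)]
    L=(cloud(s,uv)-tp)@Tt
    print(o["t"],tp.round(4),o["qd"].round(3),"cam in tool",((T[:3,3]-tp)@Tt).round(4), "plate z",np.nanmedian(L[:,2]).round(4))
import pickle
for n in("w1","w2","w3","w4","w5"): print(n,np.array(pickle.load(open(n+".pkl","rb"))["pose"])[:3,3].round(4))
E
```

```text
10.675 [0.4731 0.2027 0.2025] [-0.005 -0.041  0.017 -0.047  0.008  0.013 -0.003] cam in tool [ 0.0809  0.0006 -0.1427] plate z 0.0027
10.725 [0.4741 0.203  0.2039] [-0.006 -0.026  0.008 -0.022  0.002 -0.002  0.   ] cam in tool [ 0.0809  0.0006 -0.1427] plate z 0.0027
10.775 [0.4746 0.2032 0.2046] [-0.002 -0.015  0.002 -0.007 -0.001 -0.003  0.001] cam in tool [ 0.0809  0.0006 -0.1427] plate z 0.0028
w1 [0.4718 0.29   0.4146]
w2 [ 0.6135 -0.2553  0.4097]
w3 [ 0.6167 -0.2646  0.227 ]
w4 [ 0.6142 -0.2618  0.2187]
w5 [0.4468 0.2796 0.343 ]
```

```bash
python3 - <<'E'
from h import *
import pickle
o=get_obs(); s=snapshot("wrist"); pickle.dump((o,s),open("w6.pkl","wb"))
Tt=R.from_rotvec(o["eef_rot"]).as_matrix(); tp=o["ee_pos"];print(tp,Tt.round(4))
cv2.imwrite("pics/w6z.png",cv2.cvtColor(cv2.resize(s["color"][145:295,225:445],(770,525),interpolation=cv2.INTER_CUBIC),cv2.COLOR_RGB2BGR))
E
```

```text
[0.47480281 0.20332066 0.20490119] [[-3.249e-01  9.457e-01  2.200e-03]
 [ 9.457e-01  3.249e-01  1.300e-03]
 [ 5.000e-04  2.500e-03 -1.000e+00]]
```

View pics/w6z.png

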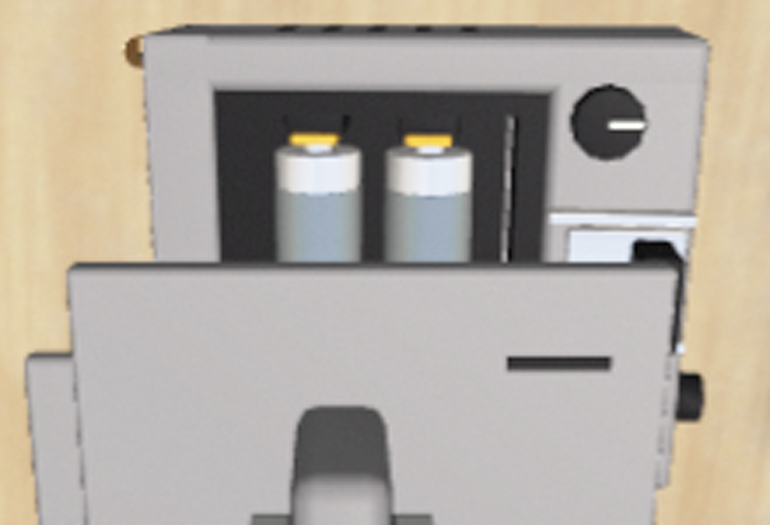

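```bash
python3 - <<'E'
import pickle; from h import *
o,s=pickle.load(open("w6.pkl","rb"))
Tt=R.from_rotvec(o["eef_rot"]).as_matrix(); tp=o["ee_pos"]
f=lambda c:(np.array(c,float)+.5)/3.5-.5+[225,145]
S=np.radians(6)
cp=f([(213,90),(552,93)]); E1=f([(219,262)])[0]; E2=f([(549,212)])[0]
def bay(z):
  def g(p):
    T=Rb(p[2],S); P=lambda q:T@(np.array(q)/1000)+[p[0],p[1],z]
    r=(proj(s,[P((0,46,0)),P((84,46,0))])-cp).ravel()
    a,b=proj(s,[P((0,p[3]*10,0)),P((84,p[4]*10,0))])
    return np.r_[r,a-E1,b-E2]
  q=least_squares(g,[.44,.196,.33,0,1]); return q.x,q.fun
for z in(.050,.052,.054): p,e=bay(z); print("bay",z,p[:3].round(4),e.round(1))
for z in(None,tp[2]-.002,tp[2]-.003,tp[2]-.004):
  c=f([(74,268),(676,268),(28,356)]); p,e=fit(s,[(0,43,0),(80,43,0),(-9,28,-8)],c,0,[.44,.19,.33,.19],z)
  T=Rb(p[2],0); print("cov",z,p.round(4),e.round(1).tolist(),"rib in tool",((T@[.036,0,0]+np.r_[p[:2],z or p[3]]-tp)@Tt).round(4))
E
```

```text
bay 0.05 [0.445  0.1956 0.3343] [ 0.5  0.  -0.1 -0.   0.6 -0.  -1.  -0.1]
bay 0.052 [0.4449 0.1957 0.3351] [ 0.2  0.1  0.2 -0.1  0.3 -0.  -0.7 -0. ]
bay 0.054 [0.4448 0.1959 0.3358] [-0.2  0.1  0.5 -0.1  0.  -0.  -0.4 -0. ]
cov None [0.4423 0.1905 0.3302 0.199 ] [[-0.4, 0.1], [0.0, 0.1], [0.4, -0.2]] rib in tool [-0.0016  0.0011  0.0059]
cov 0.20290118849470495 [0.4421 0.1916 0.3298] [[-1.9, 0.1], [3.2, 0.1], [-1.3, 0.4]] rib in tool [-0.0005  0.0013  0.002 ]
cov 0.20190118849470495 [0.4422 0.1913 0.3299] [[-1.5, 0.1], [2.4, 0.1], [-0.9, 0.3]] rib in tool [-0.0008  0.0012  0.003 ]
cov 0.20090118849470495 [0.4422 0.191  0.33  ] [[-1.2, 0.1], [1.6, 0.1], [-0.4, 0.1]] rib in tool [-0.0011  0.0012  0.004 ]
```

```bash
cat >> h.py <<'E'
BO=np.array([.4449,.1958,.0515]); BY=.333; S6=np.radians(6)
CT=np.array([-.001,.0012-.036,.003])
M=np.array([[0,1,0],[1,0,0],[0,0,-1.]])
def tool_for(x,y,z,tilt,ct=None):
    """cover origin in bay frame (mm), tilt deg above bay"""
    ct=CT if ct is None else ct
    oc=Rb(BY,S6)@(np.array([x,y,z])/1000)+BO
    Rt=Rb(BY,S6+np.radians(tilt))@M
    return oc-Rt@ct,Rt
def cover_now(o,ct=None):
    ct=CT if ct is None else ct
    Rt=R.from_rotvec(o["eef_rot"]).as_matrix(); oc=o["ee_pos"]+Rt@ct
    B=Rb(BY,S6); l=B.T@(oc-BO)*1000
    Rc=B.T@Rt@M.T; return l.round(2), "tilt",np.degrees(np.arctan2(Rc[2,0],Rc[0,0])).round(2),"yaw",np.degrees(np.arctan2(Rc[1,0],Rc[0,0])).round(2),"roll",np.degrees(np.arctan2(Rc[2,1],Rc[2,2])).round(2)
def deltas(wps,o=None):
    o=o or get_obs(); R0=R.from_rotvec(o["eef_rot"]).as_matrix()
    print("now",cover_now(o))
    for w in wps:
        p,Rt=tool_for(*w); print(w,"turn",R.from_matrix(Rt@R0.T).as_rotvec().round(4),"shift",(p-o["ee_pos"]).round(4))
E
python3 - <<'E'
from h import *
deltas([(13,0,60,7),(13,0,30,14),(13,0,10,14),(13,0,1.5,14),(2,0,1.5,14),(2,0,0,0)])
E
```

```text
now (array([ 11.65,  -3.52, 149.95]), 'tilt', np.float64(-5.84), 'yaw', np.float64(-0.12), 'roll', np.float64(0.03))
(13, 0, 60, 7) turn [ 0.0724 -0.2121  0.0019] shift [ 0.0075  0.0064 -0.0817]
(13, 0, 30, 14) turn [ 0.1122 -0.3276  0.0019] shift [ 0.009   0.0069 -0.1075]
(13, 0, 10, 14) turn [ 0.1122 -0.3276  0.0019] shift [ 0.011   0.0076 -0.1274]
(13, 0, 1.5, 14) turn [ 0.1122 -0.3276  0.0019] shift [ 0.0118  0.0079 -0.1359]
(2, 0, 1.5, 14) turn [ 0.1122 -0.3276  0.0019] shift [ 0.0015  0.0043 -0.137 ]
(2, 0, 0, 0) turn [ 0.0326 -0.0966  0.002 ] shift [ 0.0041  0.0052 -0.1466]
```

```bash
python3 -m handwheel '[[[0.04,-0.12,0.001],[0.004,0.003,-0.04],0.005],[[0.08,-0.23,0.002],[0.0075,0.0064,-0.08],0.005],[[0.112,-0.3276,0.002],[0.009,0.0069,-0.107],0.005],[[0.112,-0.3276,0.002],[0.0105,0.0075,-0.1224],0.005],[[0.112,-0.3276,0.002],[0.0105,0.0075,-0.1224],0.005],[[0.112,-0.3276,0.002],[0.0105,0.0075,-0.1224],0.005],[[0.112,-0.3276,0.002],[0.0105,0.0075,-0.1224],0.005]]'
python3 - <<'E'
from h import *
import pickle
s=snapshot("side"); pickle.dump(s,open("s7.pkl","wb"))
cv2.imwrite("pics/s7.png",cv2.cvtColor(cv2.resize(s["color"][130:250,190:350],(800,600),interpolation=cv2.INTER_CUBIC),cv2.COLOR_RGB2BGR))
o=get_obs(); s=snapshot("wrist"); pickle.dump((o,s),open("w7.pkl","wb")); save(s,"w7")
print(o["ft_force"].round(1),o["qd"].round(3))
deltas([(13,0,10,14),(13,0,1.5,14),(2,0,1.5,14),(2,0,0,0)],o)
E
```

```text
t: 11.75
ee_pos: [0.4908, 0.2145, 0.0953]
eef_rot: [1.703, 2.379, 0.392]
ft_force: [1.1, 0.3, -1.4]
grip_width: 0.0107
[ 0.2 -0.8 -2.2] [ 0.001  0.002 -0.     0.004  0.004 -0.003  0.015]
now (array([20.5 ,  1.69, 27.77]), 'tilt', np.float64(12.7), 'yaw', np.float64(-0.24), 'roll', np.float64(-0.04))
(13, 0, 10, 14) turn [ 0.0075 -0.0213  0.0044] shift [-0.0051 -0.0034 -0.0177]
(13, 0, 1.5, 14) turn [ 0.0075 -0.0213  0.0044] shift [-0.0043 -0.0031 -0.0262]
(2, 0, 1.5, 14) turn [ 0.0075 -0.0213  0.0044] shift [-0.0146 -0.0067 -0.0273]
(2, 0, 0, 0) turn [-0.0718  0.2098  0.0044] shift [-0.012  -0.0058 -0.0369]
```

View pics/s7.png

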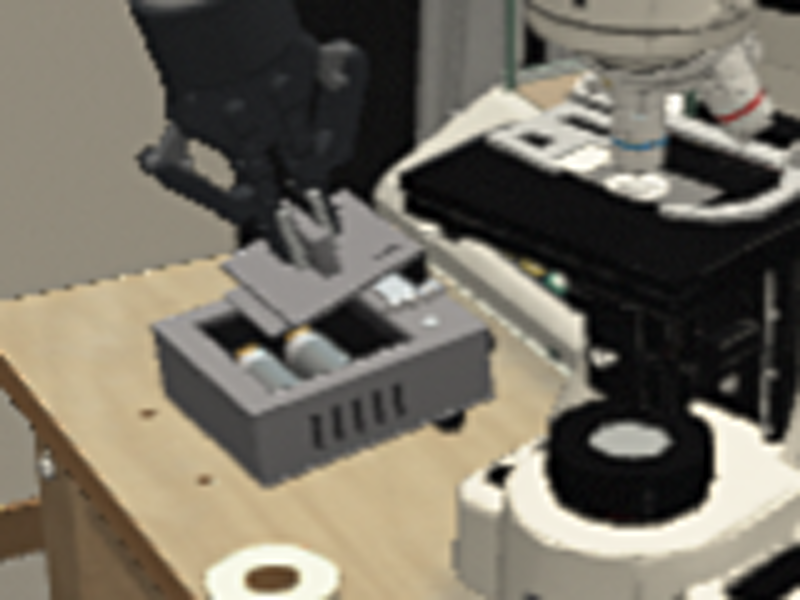

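View pics/w7.png

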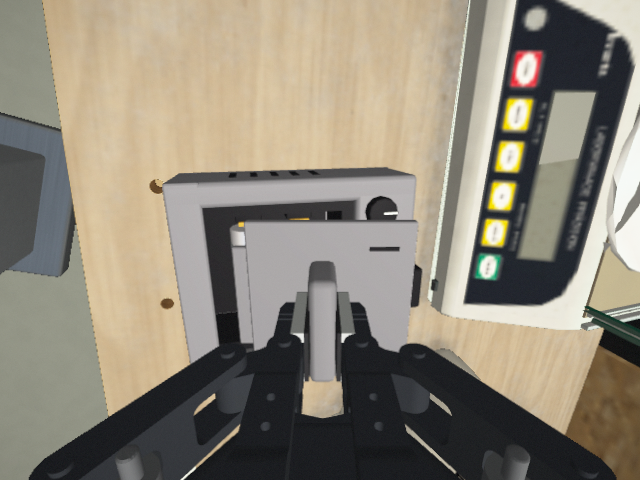

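```bash
python3 - <<'E'
from h import *
o=obs(); print(cover_now(o))
E
```

```text
{'t': np.float64(11.85), 'q': array([-0.8532,  0.4986,  0.4411,  2.2762, -1.0865,  0.1724,  0.8908]), 'ee_pos': array([0.4907, 0.2142, 0.0951]), 'eef_rot': array([1.7018, 2.3801, 0.3909]), 'ft_force': array([-0.153 , -0.2087, -2.0771]), 'ft_torque': array([-0.1678,  0.4663,  0.0203]), 'grip_width': np.float64(0.0108)}
(array([20.27,  1.54, 27.64]), 'tilt', np.float64(12.68), 'yaw', np.float64(-0.2), 'roll', np.float64(-0.06))
```

```bash
cat > kin.py <<'E'
import numpy as np
from scipy.optimize import least_squares
from scipy.spatial.transform import Rotation as R
D=[ # q, pos, rot
([-1.3628,0.5765,0.0248,1.438,-0.015,1.129,-0.0565],[0.194,0.646,0.2304],[-4.5660e-01,-3.1081,2.7e-3]),
([-0.7632,0.3497,0.3786,1.7536,-0.1433,1.0643,-0.0749],[0.4923,0.2114,0.272],[1.9121,2.4899,6e-4]),
([0.0597,0.649,0.7359,1.399,-0.438,1.2695,0.4881],[0.5845,-0.3311,0.2668],[-2.5571,-1.8103,0.0048]),
([0.1132,0.8134,0.632,1.6041,-0.5737,0.9125,0.594],[0.5876,-0.3408,0.0843],[2.58,1.786,0.0025]),
([0.1391,0.8858,0.5734,1.656,-0.6327,0.7897,0.64],[0.585,-0.338,0.0157],[2.5827,1.7835,0.0018]),
([0.1119,0.8179,0.6267,1.6214,-0.5824,0.8917,0.5997],[0.585,-0.338,0.0761],[2.5816,1.7829,0.0028]),
([-0.8372,0.4115,0.4863,1.9083,-0.2422,0.8868,0.1011],[0.4717,0.2023,0.2004],[-1.8234,-2.5547,0.0102]),
([-0.8532,0.4986,0.4411,2.2762,-1.0865,0.1724,0.8908],[0.4907,0.2142,0.0951],[1.7018,2.3801,0.3909]),
]
def rx(a): return R.from_euler('x',a).as_matrix()
# each joint: rotation axis fixed; structure: sign*z / y
def fk(q,p):
    # p: d1,a1,d3,a3,d5,a5,d7,a6, yaw0
    d1,d3,a3,a4,d5,a6,d7,yaw0,y7=p[:9]; sg=SG
    T=R.from_euler('z',yaw0).as_matrix(); x=np.zeros(3)
    def rot(ax,a):
        nonlocal T; T=T@R.from_euler(ax,a).as_matrix()
    def tr(v):
        nonlocal x; x=x+T@np.array(v)
    rot('z',sg[0]*q[0]); tr([0,0,d1]); rot('y',sg[1]*q[1]); tr([0,0,d3]); rot('z',sg[2]*q[2]); tr([a3,0,0]); rot('y',sg[3]*q[3]); tr([a4,0,d5]); rot('z',sg[4]*q[4]); rot('y',sg[5]*q[5]); tr([a6,0,d7]); rot('z',sg[6]*q[6]); rot('z',y7)
    return x,T
def fitk():
    global SG
    import itertools
    best=None
    for s in itertools.product([1,-1],repeat=4):
        SG=[s[0],1,s[1],1,s[2],1,s[3]]
        for y0 in (0,np.pi/2,np.pi,-np.pi/2):
            def f(p):
                r=[]
                for q,x,w in D:
                    X,T=fk(q,p); r+=list((X-x)*10); r+=list((T.T@R.from_rotvec(w).as_matrix()-np.eye(3)).ravel())
                return r
            o=least_squares(f,[.3,.3,.05,.05,.35,.05,.2,y0,y0],max_nfev=60)
            if best is None or o.cost<best[0]: best=(o.cost,list(SG),o.x); 
    return best
if __name__=="__main__":
    b=fitk(); print(b[0],b[1],b[2].round(4)); SG=b[1]
    for q,x,w in D:
        X,T=fk(q,b[2]); print((X-x).round(4), R.from_matrix(T.T@R.from_rotvec(w).as_matrix()).as_rotvec().round(4))
E
python3 kin.py
```

```text
0.019205117040716393 [-1, 1, -1, 1, -1, 1, -1] [ 0.273   0.5792 -0.0115 -0.0139  0.3877 -0.0112  0.3703 -0.0702  1.501 ]
[-0.0001 -0.0018  0.0104] [-0.     -0.0002 -0.0004]
[-0.0052  0.0072  0.0031] [-0.0002  0.0001 -0.0005]
[-0.0015 -0.0004 -0.0039] [ 0.0002 -0.0006 -0.0004]
[-0.0014 -0.0033 -0.0036] [-0.0001  0.0003 -0.0005]
[-0.0014 -0.0037 -0.0031] [-0.0001  0.0002 -0.0005]
[-0.0013 -0.0033 -0.0036] [-0.0001  0.0003 -0.0005]
[-0.0036  0.0081  0.0006] [-0.0001 -0.0005 -0.0005]
[ 0.0003 -0.0012  0.0001] [-0.0009  0.0225  0.0033]
```

```bash
cat > kin2.py <<'E'
from kin import *
import kin
SG=[-1,1,-1,1,-1,1,-1]
def fk(q,p):
    t=p[:15]; yaw0,y7=p[15:17]
    T=R.from_euler('z',yaw0).as_matrix(); x=np.zeros(3)
    offs=[(0,t[0],t[1]),(0,0,t[2]),(t[3],t[4],0),(t[5],t[6],t[7]),(0,0,0),(t[8],t[9],t[10]),(0,0,0)]
    for i in range(7):
        T=T@R.from_euler('zyzyzyz'[i],SG[i]*q[i]).as_matrix(); x=x+T@np.array(offs[i])
    return x+np.r_[0,0,0],T@R.from_euler('z',y7).as_matrix()
def resid(p,D=D):
    r=[]
    for q,x,w in D:
        X,T=fk(q,p); r+=list((X-x)*10); r+=list((T.T@R.from_rotvec(w).as_matrix()-np.eye(3)).ravel()*.3)
    return r
if __name__=="__main__":
    p0=np.zeros(17); p0[[1,2,7,10]]=.27,.4,.39,.3; p0[16]=1.5
    o=least_squares(lambda p: np.r_[resid(p),p[:15]*.003],p0); print(o.cost,o.x.round(4)); np.save("kp.npy",o.x)
    for q,x,w in D:
        X,T=fk(q,o.x); print((X-x).round(4), R.from_matrix(T.T@R.from_rotvec(w).as_matrix()).as_rotvec().round(4))
E
python3 kin2.py
```

```text
3.7612393485221176e-06 [-1.510e-02  2.668e-01  5.873e-01 -0.000e+00 -1.580e-02  0.000e+00
 -1.580e-02  3.913e-01 -0.000e+00 -4.000e-04  3.613e-01 -0.000e+00
  0.000e+00  0.000e+00  0.000e+00  2.000e-04  1.571e+00]
[-0.  0.  0.] [-0.     -0.0001  0.    ]
[ 0. -0. -0.] [-0.0001  0.     -0.    ]
[-0.  0.  0.] [-0.      0.0001  0.    ]
[ 0. -0.  0.] [-0. -0. -0.]
[-0.  0. -0.] [-0.0001 -0.     -0.    ]
[ 0. -0. -0.] [-0.0001 -0.      0.    ]
[-0.  0.  0.] [-0.      0.     -0.0001]
[-0.  0.  0.] [-0.     -0.0001  0.    ]
```

```bash
cat > ik.py <<'E'
from kin2 import *
kp=np.load("kp.npy")
LO=np.array([-2.76,-.34,-1.52,.19,-1.09,.17,-2.82]);HI=np.array([2.76,2.15,1.57,2.46,4.23,1.99,2.82])
def err(q,x,Rt):
    X,T=fk(q,kp); return np.r_[(X-x)*3, R.from_matrix(T@Rt.T).as_rotvec()]
def ik(x,Rt,q0,reg=1e-3):
    q0=np.clip(q0,LO+1e-4,HI-1e-4)
    s=least_squares(lambda q:np.r_[err(q,x,Rt),reg*(q-q0)],q0,bounds=(LO,HI)); return s.x,np.linalg.norm(err(s.x,x,Rt))
E
python3 - <<'E'
from h import *; from ik import *
rng=np.random.default_rng(0)
for w in [(13,0,30,14),(13,0,1.5,14),(2,0,1.5,14),(2,0,0,0)]:
    x,Rt=tool_for(*w); S=[]
    for i in range(40):
        q,e=ik(x,Rt,rng.uniform(LO,HI),1e-5)
        if e<2e-3: S.append(q)
    S=np.array(sorted(S,key=lambda q:q[2])); print(w,len(S)); print(S[::max(1,len(S)//8)].round(2))
E
```

```text
(13, 0, 30, 14) 16
[[ 0.31  0.82 -1.4   2.28  1.43  0.99 -1.63]
 [ 0.2   0.65 -1.12  2.28  1.41  0.71 -1.61]
 [ 0.17  0.63 -1.07  2.28  1.41  0.68 -1.61]
 [ 0.1   0.57 -0.93  2.28  1.39  0.57 -1.59]
 [-0.11  0.49 -0.62  2.29  1.35  0.38 -1.55]
 [-0.15  0.48 -0.55  2.29  1.33  0.35 -1.54]
 [-0.41  0.44 -0.2   2.3   1.2   0.18 -1.41]
 [-0.42  0.44 -0.18  2.3   1.19  0.17 -1.4 ]]
(13, 0, 1.5, 14) 23
[[ 0.31  0.97 -1.49  2.3   1.52  1.15 -1.69]
 [ 0.26  0.84 -1.33  2.3   1.52  0.96 -1.7 ]
 [ 0.16  0.7  -1.08  2.3   1.53  0.72 -1.71]
 [ 0.09  0.65 -0.95  2.3   1.53  0.62 -1.72]
 [ 0.03  0.61 -0.84  2.3   1.54  0.54 -1.73]
 [-0.01  0.59 -0.78  2.31  1.54  0.5  -1.74]
 [-0.04  0.58 -0.74  2.31  1.55  0.47 -1.74]
 [-0.08  0.56 -0.66  2.31  1.55  0.43 -1.75]
 [-0.25  0.52 -0.43  2.31  1.59  0.29 -1.79]
 [-0.34  0.51 -0.3   2.32  1.63  0.22 -1.83]
 [-0.36  0.51 -0.26  2.32  1.64  0.21 -1.84]
 [-0.41  0.51 -0.19  2.32  1.68  0.17 -1.88]]
(2, 0, 1.5, 14) 17
[[ 0.3   0.95 -1.49  2.32  1.52  1.14 -1.73]
 [ 0.23  0.78 -1.24  2.33  1.54  0.87 -1.74]
 [ 0.14  0.68 -1.05  2.33  1.55  0.7  -1.76]
 [ 0.09  0.64 -0.95  2.33  1.56  0.62 -1.77]
 [-0.01  0.59 -0.79  2.33  1.58  0.51 -1.79]
 [-0.18  0.53 -0.53  2.34  1.63  0.35 -1.84]
 [-0.27  0.52 -0.4   2.34  1.67  0.28 -1.88]
 [-0.32  0.51 -0.32  2.34  1.7   0.24 -1.92]
 [-0.38  0.5  -0.24  2.35  1.76  0.2  -1.97]]
(2, 0, 0, 0) 28
[[ 0.3   1.01 -1.47  2.1   1.22  1.2  -1.4 ]
 [ 0.22  0.82 -1.19  2.1   1.11  0.92 -1.29]
 [ 0.09  0.7  -0.93  2.11  0.98  0.72 -1.15]
 [ 0.    0.65 -0.77  2.11  0.88  0.62 -1.06]
 [-0.19  0.58 -0.47  2.12  0.64  0.48 -0.82]
 [-0.29  0.56 -0.33  2.12  0.49  0.43 -0.67]
 [-0.43  0.55 -0.12  2.12  0.23  0.38 -0.4 ]
 [-0.62  0.56  0.16  2.13 -0.2   0.36  0.02]
 [-0.75  0.58  0.36  2.14 -0.49  0.39  0.32]
 [-0.85  0.61  0.51  2.14 -0.69  0.43  0.53]]
```

```bash
cat >> ik.py <<'E'
def jac(q):
    J=np.zeros((6,7));X,T=fk(q,kp)
    for i in range(7):
        d=np.zeros(7);d[i]=1e-5; X2,T2=fk(q+d,kp); J[:3,i]=(X2-X)/1e-5; J[3:,i]=R.from_matrix(T2@T.T).as_rotvec()/1e-5
    return J
def track(q,segs,mode="pinv",n=8,k=0,qn=None,W=None,lam=1e-3,log=None):
    """segs: list of calls; each list of (turn,shift)"""
    q=np.array(q,float)
    for rows in segs:
        X0,T0=fk(q,kp); px,pR=X0,T0
        for turn,sh in rows:
            x1=X0+np.array(sh); R1=R.from_rotvec(turn).as_matrix()@T0
            rv=R.from_matrix(R1@pR.T).as_rotvec()
            for j in range(1,n+1):
                x=px+(x1-px)*j/n; Rt=R.from_rotvec(rv*j/n).as_matrix()@pR
                for it in range(3):
                    X,T=fk(q,kp); e=np.r_[x-X,R.from_matrix(Rt@T.T).as_rotvec()]
                    J=jac(q); Wi=np.eye(7) if W is None else np.diag(1/np.array(W))
                    Jp=Wi@J.T@np.linalg.inv(J@Wi@J.T+lam**2*np.eye(6)); dq=Jp@e
                    if qn is not None and it==0: dq=dq+(np.eye(7)-Jp@J)@(k*(np.array(qn)-q))
                    q=np.clip(q+dq,LO,HI)
            px,pR=x1,R1
        if log is not None: log.append(q.copy())
    return q
C1=[((0,0,-0.1*i),(0.03*i,-.043*i,.004*i)) for i in range(1,10)]+[((0,0,-1.01),(.296,-.431,.04))]
C2=[((0,0,0),(-.02,-.015,.05)),((0,0,0),(-.04,-.03,.1)),((0,0,0),(-.055,-.05,.15)),((0,0,0),(-.065,-.07,.2)),((0,0,0),(-.07,-.1,.25)),((0,0,0),(-.07,-.135,.29)),((0,0,-.1),(-.07,-.185,.29)),((0,0,-.2),(-.07,-.235,.29)),((0,0,-.3),(-.07,-.285,.29)),((0,0,-.4),(-.06,-.335,.29))]
C3=[((0,0,-.1),(.025,-.055,0)),((0,0,-.2),(.05,-.11,-.01)),((0,0,-.21),(.075,-.16,-.02)),((0,0,-.21),(.1,-.18,-.07)),((0,0,-.21),(.12,-.2,-.12)),((0,0,-.21),(.14,-.21,-.175)),((0,0,-.21),(.155,-.215,-.23)),((0,0,-.21),(.155,-.215,-.29))]
C4=[((0,0,-.019),(.001,-.005,-.19))]
C5=[((0,0,-.002),(-.0023,.0026,-.068))]
C6=[((0,0,0),(0,0,.06))]
C7=[((0,0,0),v) for v in [(-.02,.01,.055),(-.04,.02,.11),(-.055,.03,.165),(-.065,.035,.22),(-.075,.04,.28),(-.08,.045,.34),(-.085,.05,.4),(-.09,.058,.46),(-.105,.1,.5)]]+[((0,0,.1),(-.13,.155,.51)),((0,0,.15),(-.15,.215,.51)),((0,0,.2),(-.16,.275,.51))]
C8=[((0,0,.1),(-.005,.055,0)),((0,0,.2),(-.005,.11,0)),((0,0,.3),(0,.165,-.02)),((0,0,.4),(.01,.21,-.06)),((0,0,.493),(.02,.235,-.11)),((0,0,.493),(.03,.25,-.17)),((0,0,.493),(.04,.255,-.23)),((0,0,.493),(.045,.26,-.29)),((0,0,.493),(.05,.265,-.34)),((0,0,.493),(.05,.265,-.38))]
Q0=[-1.363,.576,.025,1.437,-.015,1.129,-.057]
E
python3 - <<'E'
from ik import *
rec={0:D[1][0],2:D[2][0],3:D[3][0],4:D[4][0],5:D[5][0],7:D[6][0]}
for name,kw in [("pinv",{}),("null->0 .02",dict(qn=np.zeros(7),k=.02)),("null->start .02",dict(qn=Q0,k=.02)),("mid .02",dict(qn=(LO+HI)/2,k=.02)),("dls.05",dict(lam=.05))]:
    log=[];track(Q0,[C1,C2,C3,C4,C5,C6,C7,C8],log=log,**kw); print(name)
    for i in rec: print(i,np.round(log[i]-rec[i],3))
E
```

```text
pinv
0 [-0.006  0.001 -0.002  0.001 -0.002 -0.     0.001]
2 [ 0.013 -0.011 -0.023 -0.004  0.017 -0.006 -0.015]
3 [ 0.012 -0.004 -0.026  0.003  0.02  -0.01  -0.018]
4 [ 0.012 -0.004 -0.025  0.002  0.023 -0.01  -0.02 ]
5 [ 0.012 -0.004 -0.026  0.002  0.022 -0.009 -0.019]
7 [ 0.054 -0.015 -0.08  -0.005  0.043 -0.006 -0.048]
null->0 .02
0 [ 0.281 -0.018 -0.406 -0.009  0.154  0.001 -0.17 ]
2 [ 0.317 -0.098 -0.607 -0.017  0.366 -0.056 -0.318]
3 [ 0.287 -0.088 -0.535 -0.008  0.486 -0.088 -0.422]
4 [ 0.271 -0.081 -0.497 -0.009  0.547 -0.097 -0.474]
5 [ 0.296 -0.088 -0.548 -0.01   0.51  -0.088 -0.445]
7 [ 0.488 -0.037 -0.69  -0.02   0.337  0.002 -0.369]
null->start .02
0 [-0.013  0.002  0.008  0.001 -0.006  0.     0.005]
2 [ 0.09  -0.048 -0.186 -0.007  0.12  -0.032 -0.104]
3 [ 0.092 -0.042 -0.185  0.     0.165 -0.052 -0.142]
4 [ 0.099 -0.043 -0.191 -0.002  0.201 -0.061 -0.173]
5 [ 0.112 -0.049 -0.221 -0.002  0.203 -0.059 -0.176]
7 [ 0.091 -0.022 -0.135 -0.006  0.071 -0.008 -0.08 ]
mid .02
0 [ 0.499 -0.006 -0.71  -0.017  0.268  0.017 -0.292]
2 [ 0.464 -0.101 -0.865 -0.024  0.51  -0.047 -0.441]
3 [ 0.431 -0.09  -0.784 -0.014  0.709 -0.074 -0.616]
4 [ 0.421 -0.081 -0.756 -0.015  0.834 -0.075 -0.723]
5 [ 0.481 -0.085 -0.867 -0.018  0.8   -0.06  -0.697]
7 [ 0.654 -0.019 -0.923 -0.025  0.448  0.024 -0.488]
dls.05
0 [-0.006  0.001 -0.002  0.001 -0.002 -0.     0.001]
2 [ 0.013 -0.011 -0.024 -0.004  0.018 -0.006 -0.015]
3 [ 0.012 -0.004 -0.026  0.003  0.021 -0.01  -0.018]
4 [ 0.012 -0.004 -0.025  0.002  0.023 -0.011 -0.02 ]
5 [ 0.012 -0.004 -0.026  0.002  0.022 -0.009 -0.019]
7 [ 0.055 -0.015 -0.081 -0.005  0.044 -0.006 -0.049]
```

```bash
python3 - <<'E'
from h import *
s=snapshot("top"); t=snapshot("side")
uv=np.stack(np.meshgrid(np.arange(0,640),np.arange(0,480)),-1).reshape(-1,2)
P=np.vstack([cloud(s,uv),cloud(t,uv)]); P=P[~np.isnan(P[:,0])]
xs=np.arange(-.2,1.0,.1); ys=np.arange(1.0,.2,-.1)
print("cols y",ys.round(2))
for x in xs[::-1]:
    r=[]
    for y in ys:
        k=(abs(P[:,0]-x)<.05)&(abs(P[:,1]-y)<.05)&(P[:,2]<1.2)
        r.append(int(1000*np.percentile(P[k,2],99)) if k.sum()>3 else -999)
    print(round(x,2),r)
E
```

```text
cols y [1.  0.9 0.8 0.7 0.6 0.5 0.4 0.3]
0.9 [-999, -999, -999, -999, 544, 703, 682, 640]
0.8 [-999, 443, 450, 462, 567, 625, 372, 371]
0.7 [423, 428, 87, 86, 167, 323, 367, 368]
0.6 [-783, -783, -31, -44, 95, 80, 311, 72]
0.5 [-782, -783, -789, -790, -788, -599, 7, 102]
0.4 [-792, -792, -790, -788, -785, -784, 3, 3]
0.3 [-439, -789, -787, -788, -789, -787, 1, 2]
0.2 [-437, -786, -789, -788, -790, -790, -789, 828]
0.1 [-439, -440, -783, -783, -785, -790, -789, -789]
0.0 [-440, -783, -784, -782, -783, -782, -784, -999]
-0.1 [-782, -783, -780, -782, -783, -783, -783, -782]
-0.2 [-999, -999, -999, -999, -999, -999, -999, -999]
```

```bash
cat > fast.py <<'E'
import numpy as np
from ik import kp,LO,HI,SG
from scipy.spatial.transform import Rotation as R
t=kp
OFF=np.array([(0,t[0],t[1]),(0,0,t[2]),(t[3],t[4],0),(t[5],t[6],t[7]),(0,0,0),(t[8],t[9],t[10]),(0,0,0)])
c,s=np.cos(kp[15]),np.sin(kp[15]); T00=np.array([[c,-s,0],[s,c,0],[0,0,1]])
c,s=np.cos(kp[16]),np.sin(kp[16]); T77=np.array([[c,-s,0],[s,c,0],[0,0,1]])
def fkj(q):
    T=T00.copy(); x=np.zeros(3); ax=np.zeros((7,3)); o=np.zeros((7,3))
    for i in range(7):
        o[i]=x; a=SG[i]*q[i]; c,s=np.cos(a),np.sin(a)
        if i%2==0: ax[i]=T[:,2]*SG[i]; T=T@np.array([[c,-s,0],[s,c,0],[0,0,1]])
        else: ax[i]=T[:,1]*SG[i]; T=T@np.array([[c,0,s],[0,1,0],[-s,0,c]])
        x=x+T@OFF[i]
    J=np.vstack([np.cross(ax,x-o).T,ax.T]); return x,T@T77,J,o
def rv(M):
    v=np.array([M[2,1]-M[1,2],M[0,2]-M[2,0],M[1,0]-M[0,1]])/2; s=np.linalg.norm(v); c=(np.trace(M)-1)/2
    return v if s<1e-9 else v/s*np.arctan2(s,c)
def follow(q,poses,it=2,ret=False):
    """poses list of (x,R) close together; returns q, worst limit margin"""
    worst=9; Q=[]
    for x,Rt in poses:
        for k in range(it):
            X,T,J,_=fkj(q); e=np.r_[x-X,rv(Rt@T.T)]
            q=q+J.T@np.linalg.solve(J@J.T+1e-6*np.eye(6),e)
        m=np.min(np.r_[q-LO,HI-q]); worst=min(worst,m); Q.append(q)
        if m<-.5: break
    return (q,worst,np.array(Q)) if ret else (q,worst)
E
python3 - <<'E'
from fast import *; import ik
q=np.array([-.8,.4,.5,1.9,-.24,.88,.1])
X,T,J,_=fkj(q); X2,T2=ik.fk(q,kp); print(X-X2,abs(T-T2).max(),abs(J-ik.jac(q)).max())
E
```

```text
[-5.55111512e-17  5.55111512e-17 -2.22044605e-16] 2.220446049250313e-16 2.9601488913399976e-06
```

```bash
cat > search.py <<'E'
from fast import *
import sys
qc=np.array([-0.8532,0.4986,0.4411,2.2762,-1.0865,0.1724,0.8908])
H=np.array([np.radians(23.5),.53,.30,np.radians(19.1-23.5),0,0])
def pose(w):
    a,r,z,y,t1,t2=w
    x=np.array([r*np.cos(a),r*np.sin(a),z]); 
    yaw=a+y
    base=np.array([[-np.sin(yaw),np.cos(yaw),0],[np.cos(yaw),np.sin(yaw),0],[0,0,-1.]])
    Rt=R.from_rotvec(t1*np.array([-np.sin(a),np.cos(a),0])+t2*np.array([np.cos(a),np.sin(a),0])).as_matrix()@base
    return x,Rt
def seg(w0,w1):
    x0,R0=pose(w0);x1,R1=pose(w1)
    arc=np.hypot(np.hypot(w1[1]-w0[1],w1[2]-w0[2]),abs(w1[0]-w0[0])*(w0[1]+w1[1])/2)
    n=max(1,int(np.ceil(max(arc/.055,np.linalg.norm(rv(R1@R0.T))/.17))))
    return [pose(w0+(w1-w0)*i/n) for i in range(1,n+1)]
def run(q,wps):
    P=[]
    for a,b in zip(wps[:-1],wps[1:]): P+=seg(a,b)
    q,w,Q=follow(q,P,ret=True); return q,w,len(P),Q,P
if __name__=="__main__":
    seed=int(sys.argv[1]); nw=int(sys.argv[2]); rng=np.random.default_rng(seed)
    # go to H first
    X,T,J,_=fkj(qc); xh,Rh=pose(H)
    rr=rv(Rh@T.T); q0,w=follow(qc,[(X+(xh-X)*i/8,R.from_rotvec(rr*i/8).as_matrix()@T) for i in range(1,9)]); 
    lo=np.array([np.radians(23),.36,.3,-1.5,-.6,-.6]); hi=np.array([np.radians(120),.8,.75,1.5,.6,.6])
    def okp(w):
        a,r,z=w[:3]; x,y=r*np.cos(a),r*np.sin(a)
        pen=0
        if y<.52 or x>.4:   # above bench
            if x>.47: pen+=max(0,x-.47)*20 
        else:
            if x>.42: pen+=max(0,x-.42)*20
        return pen
    def cost(v):
        W=v.reshape(nw,6); 
        pen=sum(okp(w) for w in W)+5*np.maximum(0,lo-W).sum()+5*np.maximum(0,W-hi).sum()
        q,w,n,Q,P=run(q0,[H]+list(W)+[H])
        if w<-.4: return 50+n*.01,q,n,w
        return q[2]+.006*n+pen+20*max(0,.06-w),q,n,w
    best=None
    for i in range(60):
        v=rng.uniform(lo,hi,(nw,6)).ravel(); c=cost(v)
        if best is None or c[0]<best[0][0]: best=(c,v)
    sig=.3
    sc=np.tile((hi-lo),nw)
    for i in range(900):
        v=best[1]+sc*sig*rng.normal(size=nw*6)*(rng.random(nw*6)<.4); c=cost(v)
        if c[0]<best[0][0]: best=(c,v); sig=min(.4,sig*1.3)
        else: sig=max(.01,sig*.985)
    c,v=best; print("SEED",seed,nw,"cost",round(c[0],3),"q",c[1].round(2),"rows",c[2],"margin",round(c[3],3),"q0",q0.round(2)); print(v.reshape(nw,6).round(2).tolist())
E
nproc; for i in 1 2 3; do for n in 2 3 4; do timeout 500 python3 search.py $i $n & done; done; wait
```

```text
4
SEED 2 2 cost -1.237 q [ 0.36  0.63 -1.45  1.68  0.63  1.41 -0.85] rows 31 margin 0.059 q0 [-1.2   0.5   1.12  1.73 -0.48  1.22  0.38]
[[0.43, 0.39, 0.38, 1.14, -0.44, 0.56], [1.83, 0.36, 0.3, -1.46, -0.22, -0.44]]
SEED 2 3 cost -0.748 q [ 0.36  0.63 -1.45  1.68  0.63  1.41 -0.85] rows 36 margin 0.065 q0 [-1.2   0.5   1.12  1.73 -0.48  1.22  0.38]
[[0.49, 0.43, 0.39, -0.69, -0.44, 0.47], [1.56, 0.35, 0.65, -1.49, -0.29, -0.04], [1.67, 0.49, 0.21, -0.91, 0.24, -0.49]]
SEED 1 2 cost -1.252 q [ 0.36  0.63 -1.46  1.68  0.64  1.41 -0.86] rows 34 margin 0.061 q0 [-1.2   0.5   1.12  1.73 -0.48  1.22  0.38]
[[0.83, 0.38, 0.34, 1.26, -0.4, 0.58], [1.69, 0.49, 0.39, -1.41, -0.6, -0.58]]
SEED 1 3 cost -1.243 q [ 0.36  0.63 -1.46  1.68  0.64  1.41 -0.86] rows 36 margin 0.061 q0 [-1.2   0.5   1.12  1.73 -0.48  1.22  0.38]
[[0.43, 0.38, 0.32, 1.37, -0.45, 0.6], [1.36, 0.48, 0.64, -0.52, -0.58, -0.48], [0.64, 0.58, 0.34, -1.24, 0.21, -0.36]]
SEED 3 2 cost -1.164 q [ 0.35  0.61 -1.42  1.68  0.61  1.39 -0.83] rows 42 margin 0.06 q0 [-1.2   0.5   1.12  1.73 -0.48  1.22  0.38]
[[1.27, 0.39, 0.35, 1.4
[... 483 characters left out ...]
1.15, 0.44, 0.31, -0.57, -0.56, -0.54], [1.8, 0.8, 0.35, -0.54, -0.44, -0.07], [1.29, 0.56, 0.42, -1.19, 0.05, 0.19]]
SEED 1 4 cost -1.116 q [ 0.36  0.63 -1.46  1.68  0.64  1.41 -0.86] rows 57 margin 0.061 q0 [-1.2   0.5   1.12  1.73 -0.48  1.22  0.38]
[[0.68, 0.59, 0.35, 1.28, -0.27, 0.48], [1.8, 0.38, 0.37, 1.11, -0.55, 0.21], [1.93, 0.44, 0.48, -1.27, 0.01, -0.56], [1.61, 0.75, 0.51, 0.24, -0.28, -0.27]]
SEED 3 4 cost -1.092 q [ 0.36  0.63 -1.46  1.68  0.64  1.41 -0.86] rows 61 margin 0.062 q0 [-1.2   0.5   1.12  1.73 -0.48  1.22  0.38]
[[1.11, 0.8, 0.4, 1.21, -0.07, 0.25], [0.96, 0.61, 0.3, -0.52, -0.0, 0.55], [1.24, 0.37, 0.49, 1.32, -0.3, 0.56], [1.35, 0.45, 0.37, -1.46, -0.54, -0.54]]
```

```bash
python3 -m handwheel '[[[-0.03,0.08,0],[0,0,0.05],0.005],[[-0.056,0.16,0],[0,0,0.1],0.005],[[-0.085,0.24,0],[0,0,0.15],0.005],[[-0.112,0.3276,-0.002],[0,0,0.21],0.005],[[-0.112,0.3276,-0.002],[0,0,0.21],0.005],[[-0.112,0.3276,-0.002],[0,0,0.21],0.005]]'
python3 -c "
from h import *
o=obs();print(o['qd'].round(3),R.from_rotvec(o['eef_rot']).as_matrix().round(3))"
```

```text
t: 12.7
ee_pos: [0.491, 0.2136, 0.3058]
eef_rot: [-1.82, -2.548, 0.025]
ft_force: [0.8, 0.3, -2.2]
grip_width: 0.011
{'t': np.float64(12.7), 'q': array([-1.1781,  0.5099,  1.1075,  1.6924, -0.4709,  1.2596,  0.3664]), 'ee_pos': array([0.491 , 0.2136, 0.3058]), 'eef_rot': array([-1.8204, -2.5483,  0.0252]), 'ft_force': array([ 0.8382,  0.2736, -2.2189]), 'ft_torque': array([0.0066, 0.0087, 0.0166]), 'grip_width': np.float64(0.011)}
[ 0.004  0.024 -0.036  0.069 -0.017 -0.036  0.016] [[-0.324  0.946 -0.017]
 [ 0.946  0.324 -0.007]
 [-0.001 -0.019 -1.   ]]
```

```bash
cat > search2.py <<'E'
from search import *
seed=int(sys.argv[1]); nw=int(sys.argv[2]); rng=np.random.default_rng(seed)
q0=np.array([-1.1781,0.5099,1.1075,1.6924,-0.4709,1.2596,0.3664])
X,T,J,_=fkj(q0); H[0]=np.arctan2(X[1],X[0]);H[1]=np.hypot(X[0],X[1]);H[2]=X[2];H[3]=np.arctan2(T[1,1],T[0,1])-H[0]
E=H.copy()
lo=np.array([np.radians(23),.42,.3,-1.3,-.5,-.5]); hi=np.array([np.radians(100),.6,.5,1.3,.5,.5])
def okp(w):
    a,r,z=w[:3]; x,y=r*np.cos(a),r*np.sin(a)
    return max(0,x-.47)*20+max(0,.2-y)*20
def cost(v):
    W=v.reshape(nw,6)
    pen=sum(okp(w) for w in W)+5*np.maximum(0,lo-W).sum()+5*np.maximum(0,W-hi).sum()
    q,w,n,Q,P=run(q0,[H]+list(W)+[E])
    if w<-.4: return 50+n*.01,q,n,w
    return abs(q[2]+.75)+.01*n+pen+20*max(0,.08-w),q,n,w
if __name__=="__main__":
    best=None
    for i in range(60):
        v=rng.uniform(lo,hi,(nw,6)).ravel(); c=cost(v)
        if best is None or c[0]<best[0][0]: best=(c,v)
    sig=.3; sc=np.tile((hi-lo),nw)
    for i in range(900):
        v=best[1]+sc*sig*rng.normal(size=nw*6)*(rng.random(nw*6)<.4); c=cost(v)
        if c[0]<best[0][0]: best=(c,v); sig=min(.4,sig*1.3)
        else: sig=max(.01,sig*.985)
    c,v=best; print("SEED",seed,nw,"cost",round(c[0],3),"q",c[1].round(2),"rows",c[2],"margin",round(c[3],3)); print(v.reshape(nw,6).round(3).tolist())
E
for i in 1 2 3 4; do for n in 1 2 3; do timeout 500 python3 search2.py $i $n & done; done; wait
```

```text
SEED 2 1 cost 0.054 q [ 0.06  0.31 -0.74  1.64  0.09  1.21 -0.26] rows 4 margin 0.099
[[0.458, 0.461, 0.373, -0.09, -0.232, 0.101]]
SEED 4 1 cost 1.821 q [-1.16  0.46  1.03  1.71 -0.42  1.21  0.31] rows 4 margin 0.08
[[0.565, 0.474, 0.347, -0.314, -0.113, -0.298]]
SEED 1 1 cost 1.869 q [-1.17  0.48  1.06  1.71 -0.44  1.22  0.33] rows 6 margin 0.258
[[0.413, 0.501, 0.3, 0.055, -0.224, 0.438]]
SEED 3 1 cost 1.871 q [-1.17  0.48  1.06  1.71 -0.44  1.22  0.33] rows 6 margin 0.254
[[0.41, 0.502, 0.3, 0.016, -0.185, 0.466]]
SEED 1 2 cost 0.28 q [ 0.03  0.37 -0.75  1.67  0.27  1.21 -0.45] rows 24 margin 0.162
[[0.445, 0.468, 0.436, 0.976, -0.497, 0.471], [1.224, 0.412, 0.305, -1.143, -0.498, -0.48]]
SEED 4 2 cost 0.262 q [ 0.03  0.37 -0.75  1.67  0.27  1.21 -0.45] rows 26 margin 0.102
[[0.591, 0.421, 0.366, 1.21, -0.499, 0.447], [0.831, 0.425, 0.306, -0.925, -0.5, -0.479]]
SEED 1 3 cost 0.24 q [ 0.03  0.37 -0.75  1.67  0.27  1.21 -0.45] rows 24 margin 0.166
[[0.452, 0.472, 0.451, 1.046, -0.487, 0.492], [1.263, 0.421, 0.377, -0.935, -0.495, -0.482], [0.606, 0.523, 0.329, -0.576, 0.29, -0.241
[... 324 characters left out ...]
.404, 0.341, 0.784, -0.499, 0.484], [1.046, 0.529, 0.5, -0.862, -0.497, -0.495], [1.057, 0.436, 0.303, -1.067, 0.382, -0.407]]
SEED 2 2 cost 0.303 q [ 0.03  0.37 -0.75  1.67  0.27  1.21 -0.45] rows 30 margin 0.115
[[0.514, 0.42, 0.413, 1.229, -0.412, 0.473], [1.674, 0.421, 0.396, -1.088, -0.479, -0.457]]
SEED 3 2 cost 0.412 q [ 0.03  0.37 -0.75  1.67  0.27  1.21 -0.45] rows 32 margin 0.082
[[0.932, 0.402, 0.318, 1.168, -0.497, 0.44], [1.3, 0.42, 0.5, -1.295, -0.452, -0.464]]
SEED 2 3 cost 0.314 q [ 0.03  0.37 -0.75  1.67  0.27  1.21 -0.45] rows 31 margin 0.104
[[0.608, 0.478, 0.42, 0.907, -0.485, 0.49], [1.68, 0.421, 0.457, -0.838, -0.5, -0.319], [1.284, 0.449, 0.333, -1.083, 0.151, -0.425]]
```

```bash
cat > rows.py <<'E'
import sys; sys.argv=["x","1","2"]
from search2 import *
W=np.array([[0.445,0.468,0.436,0.976,-0.497,0.471],[1.224,0.412,0.33,-1.143,-0.498,-0.48]])
L=[H]+list(W)+[E]
q=q0
x,Rc=pose(H)
for a,b in zip(L[:-1],L[1:]):
    P=seg(a,b); X,T,_,_=fkj(q)
    x0,R0=pose(a); rows=[]
    PP=[]
    for xx,RR in P:
        t=rv(RR@R0.T).round(3); s=(xx-x0).round(3); rows.append([t.tolist(),s.tolist(),0.005]); PP.append((x0+s,R.from_rotvec(t).as_matrix()@R0))
    q,w,Q=follow(q,PP,ret=True)
    print(len(rows)); print(str(rows).replace(" ",""))
    print("end q",q.round(3),"margin",round(w,3),"max dq/row",(abs(np.diff(Q,axis=0)).max(0)/.125).round(2))
    for qq in Q[::3]:
        X,T,_,o=fkj(qq); print("  tcp",X.round(2),"elbow",o[3].round(2),"wrist",o[5].round(2))
E
python3 rows.py
```

```text
8
[[[0.077,-0.038,0.136],[-0.009,-0.001,0.016],0.005],[[0.148,-0.087,0.272],[-0.017,-0.003,0.033],0.005],[[0.214,-0.145,0.407],[-0.026,-0.004,0.049],0.005],[[0.274,-0.212,0.54],[-0.034,-0.006,0.065],0.005],[[0.328,-0.288,0.671],[-0.043,-0.007,0.081],0.005],[[0.373,-0.373,0.8],[-0.052,-0.009,0.098],0.005],[[0.411,-0.467,0.925],[-0.06,-0.01,0.114],0.005],[[0.44,-0.569,1.046],[-0.069,-0.012,0.13],0.005]]
end q [-1.239 -0.177  0.963  2.    -0.523  0.885  1.431] margin 0.163 max dq/row [0.23 0.74 0.24 0.31 0.18 0.38 1.18]
  tcp [0.48 0.21 0.32] elbow [0.1  0.2  0.81] wrist [0.47 0.18 0.68]
  tcp [0.46 0.21 0.37] elbow [0.05 0.06 0.85] wrist [0.41 0.1  0.71]
  tcp [0.43 0.2  0.42] elbow [-0.   -0.07  0.85] wrist [0.36 0.01 0.72]
8
[[[-0.042,0.097,-0.143],[-0.028,0.037,-0.013],0.005],[[-0.072,0.167,-0.296],[-0.058,0.07,-0.027],0.005],[[-0.085,0.213,-0.456],[-0.091,0.099,-0.04],0.005],[[-0.073,0.24,-0.619],[-0.127,0.125,-0.053],0.005],[[-0.033,0.253,-0.779],[-0.164,0.146,-0.066],0.005],[[0.039,0.26,-0.932],[-0.203,0.164,-0.079],0.005],[[0.141,0.269,-1.072],[-0.242,0.177,-0.093],0.005],[[0.27
[... 454 characters left out ...]
003],0.005],[[-0.201,0.108,0.016],[0.092,-0.01,-0.006],0.005],[[-0.279,0.179,0.036],[0.138,-0.023,-0.009],0.005],[[-0.338,0.258,0.063],[0.184,-0.042,-0.012],0.005],[[-0.378,0.341,0.098],[0.229,-0.067,-0.015],0.005],[[-0.399,0.424,0.139],[0.272,-0.097,-0.018],0.005],[[-0.4,0.505,0.187],[0.313,-0.133,-0.021],0.005],[[-0.381,0.579,0.239],[0.351,-0.174,-0.024],0.005]]
end q [-0.009  0.36  -0.693  1.67   0.245  1.199 -0.43 ] margin 0.273 max dq/row [0.91 0.51 0.67 0.66 0.71 0.53 2.21]
  tcp [0.19 0.39 0.33] elbow [ 0.03 -0.    0.85] wrist [-0.01  0.31  0.62]
  tcp [0.32 0.35 0.32] elbow [0.09 0.02 0.85] wrist [0.2  0.34 0.66]
  tcp [0.45 0.25 0.31] elbow [ 0.18 -0.    0.83] wrist [0.42 0.26 0.67]
```

```bash
python3 -m handwheel '[[[0.077,-0.038,0.136],[-0.009,-0.001,0.016],0.005],[[0.148,-0.087,0.272],[-0.017,-0.003,0.033],0.005],[[0.214,-0.145,0.407],[-0.026,-0.004,0.049],0.005],[[0.274,-0.212,0.54],[-0.034,-0.006,0.065],0.005],[[0.328,-0.288,0.671],[-0.043,-0.007,0.081],0.005],[[0.373,-0.373,0.8],[-0.052,-0.009,0.098],0.005],[[0.411,-0.467,0.925],[-0.06,-0.01,0.114],0.005],[[0.44,-0.569,1.046],[-0.069,-0.012,0.13],0.005],[[0.44,-0.569,1.046],[-0.069,-0.012,0.13],0.005]]'
cat >> search.py <<'E'
def segn(w0,w1,n): return [pose(w0+(w1-w0)*i/n) for i in range(1,n+1)]
E
cat > rows2.py <<'E'
import sys; sys.argv=["x","1","2"]
from search2 import *
from cell import get_obs
W1=np.array([0.445,0.468,0.436,0.976,-0.497,0.471]);W2=np.array([1.224,0.412,0.33,-1.143,-0.498,-0.48])
q=np.array(get_obs()["q"]); X,T,_,_=fkj(q); x,Rw=pose(W1); print("q",q.round(3),"err",(X-x).round(3),rv(Rw@T.T).round(3))
Wm=(W1+W2)/2
for a,b,n in[(W1,Wm,8),(Wm,W2,8),(W2,H,8)]:
    x0,R0=pose(a); rows=[];PP=[]
    for xx,RR in segn(a,b,n):
        t=rv(RR@R0.T).round(2); s=(xx-x0).round(3); rows.append([t.tolist(),s.tolist(),0.005]); PP.append((x0+s,R.from_rotvec(t).as_matrix()@R0))
    q,w,Q=follow(q,PP,ret=True)
    print(str(rows).replace(" ","")); print("end q",q.round(3),"margin",round(w,3),"max speed",(abs(np.diff(Q,axis=0)).max(0)/.125).round(2))
E
python3 rows2.py
```

```text
t: 13.82
ee_pos: [0.4197, 0.2004, 0.4338]
eef_rot: [0.214, 2.791, 0.926]
ft_force: [-0.7, -0.6, -2.1]
grip_width: 0.011
q [-1.246 -0.186  0.946  1.999 -0.48   0.88   1.381] err [-0.003 -0.001 -0.002] [ 0.018 -0.003  0.005]
[[[-0.02,0.05,-0.07],[-0.013,0.019,-0.007],0.005],[[-0.04,0.1,-0.14],[-0.028,0.037,-0.013],0.005],[[-0.06,0.14,-0.22],[-0.043,0.053,-0.02],0.005],[[-0.07,0.17,-0.3],[-0.058,0.07,-0.027],0.005],[[-0.08,0.19,-0.38],[-0.075,0.085,-0.033],0.005],[[-0.08,0.21,-0.46],[-0.091,0.099,-0.04],0.005],[[-0.08,0.23,-0.54],[-0.109,0.112,-0.046],0.005],[[-0.07,0.24,-0.62],[-0.127,0.125,-0.053],0.005]]
end q [-0.926 -0.168 -0.073  2.121  0.111  0.698 -0.318] margin 0.163 max speed [0.44 0.03 1.1  0.14 0.75 0.27 1.91]
[[[0.01,0.0,-0.08],[-0.018,0.011,-0.007],0.005],[[0.02,-0.0,-0.16],[-0.037,0.022,-0.013],0.005],[[0.04,-0.01,-0.24],[-0.056,0.031,-0.02],0.005],[[0.07,-0.02,-0.32],[-0.076,0.039,-0.026],0.005],[[0.1,-0.03,-0.4],[-0.096,0.046,-0.033],0.005],[[0.15,-0.04,-0.48],[-0.115,0.052,-0.04],0.005],[[0.2,-0.05,-0.55],[-0.135,0.057,-0.046],0.005],[[0.25,-0.05,-0.62],[-0.155,0.061,-0.053],0.005]]
end q [-0.933 -0.004 -0.994  2.249  0.836  1.007 -2.354] margin 0.176 max speed [0.38 0.39 1.   0.17 0.84 0.7  2.19]
[[[-0.11,0.05,0.0],[0.045,-0.002,-0.003],0.005],[[-0.2,0.11,0.02],[0.092,-0.01,-0.006],0.005],[[-0.28,0.18,0.04],[0.138,-0.023,-0.009],0.005],[[-0.34,0.26,0.06],[0.184,-0.042,-0.012],0.005],[[-0.38,0.34,0.1],[0.229,-0.067,-0.015],0.005],[[-0.4,0.42,0.14],[0.272,-0.097,-0.018],0.005],[[-0.4,0.51,0.19],[0.313,-0.133,-0.021],0.005],[[-0.38,0.58,0.24],[0.351,-0.174,-0.024],0.005]]
end q [-0.09   0.342 -0.57   1.672  0.195  1.185 -0.377] margin 0.275 max speed [0.95 0.49 0.71 0.69 0.75 0.53 2.33]
```

```bash
python3 -m handwheel '[[[-0.02,0.05,-0.07],[-0.013,0.019,-0.007],0.005],[[-0.04,0.1,-0.14],[-0.028,0.037,-0.013],0.005],[[-0.06,0.14,-0.22],[-0.043,0.053,-0.02],0.005],[[-0.07,0.17,-0.3],[-0.058,0.07,-0.027],0.005],[[-0.08,0.19,-0.38],[-0.075,0.085,-0.033],0.005],[[-0.08,0.21,-0.46],[-0.091,0.099,-0.04],0.005],[[-0.08,0.23,-0.54],[-0.109,0.112,-0.046],0.005],[[-0.07,0.24,-0.62],[-0.127,0.125,-0.053],0.005]]'
python3 -m handwheel '[[[0.01,0.0,-0.08],[-0.018,0.011,-0.007],0.005],[[0.02,0,-0.16],[-0.037,0.022,-0.013],0.005],[[0.04,-0.01,-0.24],[-0.056,0.031,-0.02],0.005],[[0.07,-0.02,-0.32],[-0.076,0.039,-0.026],0.005],[[0.1,-0.03,-0.4],[-0.096,0.046,-0.033],0.005],[[0.15,-0.04,-0.48],[-0.115,0.052,-0.04],0.005],[[0.2,-0.05,-0.55],[-0.135,0.057,-0.046],0.005],[[0.25,-0.05,-0.62],[-0.155,0.061,-0.053],0.005]]'
python3 -c "
from h import *
obs()"
```

```text
t: 14.82
ee_pos: [0.2929, 0.3273, 0.3791]
eef_rot: [1.169, 2.668, 0.664]
ft_force: [0.6, 0.9, -1.7]
grip_width: 0.0111
t: 15.82
ee_pos: [0.1379, 0.3876, 0.3265]
eef_rot: [1.885, 2.03, 0.895]
ft_force: [1.0, -0.4, -1.8]
grip_width: 0.0109
{'t': np.float64(15.825), 'q': array([-1.0106, -0.0063, -0.9044,  2.2468,  0.8155,  0.9902, -2.3375]), 'ee_pos': array([0.1379, 0.3876, 0.3265]), 'eef_rot': array([1.8846, 2.0298, 0.8946]), 'ft_force': array([ 0.9678, -0.4402, -1.813 ]), 'ft_torque': array([-0.4602,  0.8357, -0.015 ]), 'grip_width': np.float64(0.0109)}
```

```bash
cat > plan.py <<'E'
from h import *; from fast import *
def plan(q,stages):
    """stages: (target(x,R), nrows). prints rows"""
    for (x1,R1),n in stages:
        x0,R0,_,_=fkj(q); rot=rv(R1@R0.T); PP=[];rows=[]
        for i in range(1,n+1):
            t=(rot*i/n).round(3); s=((x1-x0)*i/n).round(4); rows.append([t.tolist(),s.tolist(),.005]); PP.append((x0+s,R.from_rotvec(t).as_matrix()@R0))
        q,w,Q=follow(q,PP,ret=True)
        print(str(rows).replace(" ","")); print("end q",q.round(3),"margin",round(w,3),"speed",(abs(np.diff(np.vstack([Q[:1],Q]),axis=0)).max(0)/.125).round(2))
    return q
E
python3 - <<'E'
from plan import *
q=np.array(get_obs()["q"])
plan(q,[(tool_for(13,0,120,-6),8),(tool_for(13,0,40,14),3),(tool_for(13,0,1.5,14),2),(tool_for(2,0,1.5,14),2),(tool_for(2,0,0,0),2)])
print("---")
plan(q,[(tool_for(13,0,60,14),9),(tool_for(13,0,1.5,14),2),(tool_for(2,0,1.5,14),2),(tool_for(2,0,0,0),2)])
E
```

```text
[[[-0.046,0.069,0.031],[0.0425,-0.0224,-0.0189],0.005],[[-0.093,0.138,0.062],[0.085,-0.0449,-0.0378],0.005],[[-0.139,0.208,0.093],[0.1274,-0.0673,-0.0567],0.005],[[-0.186,0.277,0.125],[0.1699,-0.0897,-0.0757],0.005],[[-0.232,0.346,0.156],[0.2124,-0.1121,-0.0946],0.005],[[-0.279,0.415,0.187],[0.2549,-0.1346,-0.1135],0.005],[[-0.325,0.484,0.218],[0.2974,-0.157,-0.1324],0.005],[[-0.372,0.553,0.249],[0.3398,-0.1794,-0.1513],0.005]]
end q [-0.315  0.418 -0.262  1.91   0.144  0.831 -0.321] margin 0.157 speed [0.76 0.81 1.18 0.9  1.18 1.06 2.74]
[[[0.038,-0.11,0.0],[0.0017,0.0006,-0.0226],0.005],[[0.076,-0.22,0.0],[0.0033,0.0011,-0.0452],0.005],[[0.114,-0.329,0.0],[0.005,0.0017,-0.0679],0.005]]
end q [-0.609  0.42   0.08   2.299  0.455  0.09  -0.654] margin -0.08 speed [1.53 0.21 1.87 1.06 1.18 2.26 1.27]
[[[0.0,0.001,-0.0],[0.0019,0.0006,-0.0196],0.005],[[0.001,0.001,-0.001],[0.0038,0.0012,-0.0391],0.005]]
end q [-0.673  0.516  0.178  2.329  0.468 -0.044 -0.67 ] margin -0.214 speed [0.24 0.39 0.38 0.11 0.01 0.55 0.03]
[[[-0.0,0.0,0.0],[-0.0052,-0.0018,-0.0006],0.005],[[-0.0,0.0,0.0],[-0.01
[... 913 characters left out ...]
035 speed [0.78 0.64 0.73 0.49 0.39 1.05 1.22]
[[[-0.0,-0.0,-0.0],[0.0029,0.001,-0.0291],0.005],[[-0.0,-0.0,-0.0],[0.0058,0.002,-0.0581],0.005]]
end q [-0.435  0.5   -0.157  2.32   1.936  0.15  -2.14 ] margin -0.02 speed [0.38 0.47 0.52 0.17 5.87 0.3  5.88]
[[[-0.015,0.013,-0.001],[-0.0093,-0.0068,-0.0038],0.005],[[-0.03,0.026,-0.002],[-0.0185,-0.0137,-0.0075],0.005]]
end q [-0.477  0.499 -0.107  2.349  1.906  0.137 -2.115] margin -0.033 speed [0.16 0.   0.2  0.11 0.12 0.05 0.1 ]
[[[-0.04,0.115,-0.0],[0.0013,0.0005,-0.0048],0.005],[[-0.08,0.231,-0.0],[0.0026,0.001,-0.0096],0.005]]
end q [-0.988  0.687  0.75   2.144  2.189 -0.55  -2.347] margin -0.72 speed [0.1  0.73 0.66 0.92 0.83 1.8  0.67]
```

```bash
cat > search3.py <<'E'
import sys
from search import *
from plan import tool_for
seed=int(sys.argv[1]); nw=int(sys.argv[2]); rng=np.random.default_rng(seed)
q0=np.array([-1.0106,-0.0063,-0.9044,2.2468,0.8155,0.9902,-2.3375])
lo=np.array([np.radians(23),.40,.3,-1.4,-.55,-.55]); hi=np.array([np.radians(110),.7,.5,1.4,.55,.55])
ST=[tool_for(13,0,60,14),tool_for(13,0,1.5,14),tool_for(2,0,1.5,14),tool_for(2,0,0,0)]
def okp(w):
    a,r,z=w[:3]; x,y=r*np.cos(a),r*np.sin(a)
    return max(0,x-.47)*20+max(0,.2-y)*20
def lin(p0,p1,n=None):
    r=rv(p1[1]@p0[1].T)
    n=n or max(2,int(np.ceil(max(np.linalg.norm(p1[0]-p0[0])/.05,np.linalg.norm(r)/.15))))
    return [(p0[0]+(p1[0]-p0[0])*i/n,R.from_rotvec(r*i/n).as_matrix()@p0[1]) for i in range(1,n+1)]
def full(v):
    W=v.reshape(nw,6); X,T,_,_=fkj(q0)
    P=lin((X,T),pose(W[0]))
    for a,b in zip(W[:-1],W[1:]): P+=seg(a,b)
    P+=lin(pose(W[-1]),ST[0]); n=len(P)
    for a,b in zip(ST[:-1],ST[1:]): P+=lin(a,b,4)
    return P,n
def cost(v):
    W=v.reshape(nw,6)
    pen=sum(okp(w) for w in W)+5*np.maximum(0,lo-W).sum()+5*np.maximum(0,W-hi).sum()
    P,n=full(v); q,w,Q=follow(q0,P,ret=True)
    if len(Q)<len(P): return 50,q,n,w,Q
    sp=(abs(np.diff(Q[:n],axis=0))/.125/np.array([2.22,2.22,3.01,3.01,3.14,3.14,3.14])).max()
    w2=min(np.min(np.minimum(Q[n-1:]-LO,HI-Q[n-1:])[:,[0,1,2,4,5,6]]),.25)
    return .012*n+pen+20*max(0,.08-w)+4*(.25-w2)+2*max(0,sp-.7),q,n,w,Q
if __name__=="__main__":
    best=None
    for i in range(60):
        v=rng.uniform(lo,hi,(nw,6)).ravel(); c=cost(v)
        if best is None or c[0]<best[0][0]: best=(c,v)
    sig=.3; sc=np.tile((hi-lo),nw)
    for i in range(700):
        v=best[1]+sc*sig*rng.normal(size=nw*6)*(rng.random(nw*6)<.4); c=cost(v)
        if c[0]<best[0][0]: best=(c,v); sig=min(.4,sig*1.3)
        else: sig=max(.01,sig*.985)
    c,v=best; n=c[2]; print("SEED",seed,nw,"cost",round(c[0],3),"rows",n,"margin",round(c[3],3),"qG",c[4][n-1].round(2),"qend",c[1].round(2)); print(v.reshape(nw,6).round(3).tolist())
E
for i in 1 2 3 4; do for n in 1 2 3; do timeout 560 python3 search3.py $i $n & done; done; wait
```

```text
this script no longer has the robot
SEED 2 1 cost 0.192 rows 16 margin 0.124 qG [ 0.06  0.47 -0.85  2.26  1.2   0.5  -1.4 ] qend [ 0.03  0.66 -0.82  2.11  0.92  0.65 -1.09]
[[1.504, 0.549, 0.327, -1.398, 0.248, -0.515]]
SEED 4 1 cost 0.18 rows 15 margin 0.126 qG [ 0.03  0.46 -0.8   2.26  1.18  0.47 -1.39] qend [ 0.01  0.65 -0.79  2.11  0.89  0.63 -1.07]
[[1.363, 0.591, 0.303, -1.372, 0.023, -0.512]]
SEED 3 1 cost 0.204 rows 17 margin 0.126 qG [ 0.02  0.46 -0.79  2.26  1.18  0.47 -1.39] qend [ 0.01  0.65 -0.78  2.11  0.89  0.62 -1.06]
[[1.383, 0.632, 0.304, -1.259, -0.068, -0.503]]
SEED 1 1 cost 0.264 rows 22 margin 0.102 qG [ 0.03  0.46 -0.8   2.26  1.18  0.47 -1.39] qend [ 0.01  0.65 -0.79  2.11  0.89  0.63 -1.07]
[[1.809, 0.587, 0.323, -1.083, -0.037, -0.449]]
SEED 3 2 cost 0.252 rows 21 margin 0.127 qG [ 0.05  0.47 -0.83  2.26  1.19  0.49 -1.4 ] qend [ 0.03  0.66 -0.81  2.11  0.91  0.64 -1.08]
[[1.692, 0.462, 0.317, -0.99, 0.218, -0.393], [1.341, 0.47, 0.402, -0.144, 0.124, -0.268]]
SEED 4 2 cost 0.264 rows 22 margin 0.109 qG [ 0.03  0.46 -0.81  2.26  1.18  0.47 -1.39] qend [ 0.01
[... 851 characters left out ...]
5, 0.357], [0.773, 0.445, 0.318, 0.289, -0.038, -0.384]]
SEED 2 2 cost 0.312 rows 26 margin 0.126 qG [ 0.03  0.46 -0.8   2.26  1.18  0.47 -1.39] qend [ 0.01  0.65 -0.78  2.11  0.89  0.63 -1.06]
[[1.738, 0.593, 0.302, -1.175, 0.392, 0.174], [1.173, 0.686, 0.37, 0.16, -0.222, 0.168]]
SEED 2 3 cost 0.3 rows 25 margin 0.127 qG [ 0.06  0.47 -0.84  2.26  1.2   0.5  -1.4 ] qend [ 0.03  0.66 -0.82  2.11  0.91  0.65 -1.09]
[[1.763, 0.514, 0.347, -0.937, 0.059, -0.292], [1.632, 0.572, 0.327, -0.571, -0.014, -0.054], [1.042, 0.569, 0.479, 0.502, -0.388, -0.475]]Exception ignored in: <_io.TextIOWrapper mode='rw' encoding='UTF-8'>
Traceback (most recent call last):
BrokenPipeError: [Errno 32] Broken pipe
```

```bash
cat > rows3.py <<'E'
import sys; sys.argv=["x","1","1"]
from search3 import *
from h import *
o=obs(); q=np.array(o["q"]); W=np.array([1.504,.549,.327,-1.398,.248,-.515])
G=tool_for(13,0,70,14)
for tgt in (pose(W),G,ST[1],ST[2],ST[3]):
    X,T,_,_=fkj(q); rot=rv(tgt[1]@T.T); n=max(2,int(np.ceil(max(np.linalg.norm(tgt[0]-X)/.05,np.linalg.norm(rot)/.15)))); rows=[];PP=[]
    for i in range(1,n+1):
        t=(rot*i/n).round(3); s=((tgt[0]-X)*i/n).round(3); rows.append([t.tolist(),s.tolist(),.005]); PP.append((X+s,R.from_rotvec(t).as_matrix()@T))
    q,w,Q=follow(q,PP,ret=True)
    print(n,str(rows).replace(" ","")); print("end q",q.round(3),"margin",round(w,3),"speed",(abs(np.diff(Q,axis=0)).max(0)/.125).round(2)); 
    print([fkj(x)[3][5].round(2).tolist() for x in Q[::3]])
E
python3 rows3.py
```

```text
{'t': np.float64(15.825), 'q': array([-1.0106, -0.0063, -0.9044,  2.2468,  0.8155,  0.9902, -2.3375]), 'ee_pos': array([0.1379, 0.3876, 0.3265]), 'eef_rot': array([1.8846, 2.0298, 0.8946]), 'ft_force': array([ 0.9678, -0.4402, -1.813 ]), 'ft_torque': array([-0.4602,  0.8357, -0.015 ]), 'grip_width': np.float64(0.0109)}
4 [[[-0.142,0.024,-0.032],[-0.025,0.04,0.0],0.005],[[-0.283,0.049,-0.064],[-0.051,0.08,0.0],0.005],[[-0.425,0.073,-0.095],[-0.076,0.12,0.0],0.005],[[-0.566,0.098,-0.127],[-0.101,0.16,0.0],0.005]]
end q [-1.358  0.637 -0.893  1.41   0.695  1.866 -2.161] margin 0.124 speed [0.77 1.35 0.32 1.85 0.24 1.82 0.53]
[[-0.08, 0.38, 0.63], [-0.13, 0.64, 0.63]]
12 [[[0.024,0.016,0.023],[0.037,-0.028,-0.016],0.005],[[0.049,0.031,0.047],[0.074,-0.056,-0.032],0.005],[[0.073,0.047,0.07],[0.111,-0.085,-0.047],0.005],[[0.097,0.062,0.094],[0.148,-0.113,-0.063],0.005],[[0.122,0.078,0.117],[0.185,-0.141,-0.079],0.005],[[0.146,0.094,0.141],[0.221,-0.169,-0.095],0.005],[[0.17,0.109,0.164],[0.258,-0.198,-0.11],0.005],[[0.195,0.125,0.188],[0.295,-0.226,-0.126],0.005],[[0.219,0.14,0.211],[0.332
[... 357 characters left out ...]
5, 0.51]]
2 [[[-0.0,0.0,-0.0],[0.003,0.001,-0.034],0.005],[[-0.0,0.0,-0.0],[0.007,0.003,-0.068],0.005]]
end q [-0.052  0.576 -0.716  2.305  1.544  0.461 -1.74 ] margin 0.155 speed [0.42 0.54 0.46 0.18 1.68 0.03 1.63]
[[0.37, 0.17, 0.44]]
2 [[[-0.0,0.0,-0.0],[-0.005,-0.002,-0.001],0.005],[[-0.0,0.0,-0.0],[-0.011,-0.004,-0.002],0.005]]
end q [-0.05   0.573 -0.725  2.335  1.591  0.467 -1.801] margin 0.125 speed [0.   0.01 0.05 0.13 0.2  0.03 0.26]
[[0.36, 0.17, 0.41]]
2 [[[-0.04,0.116,-0.0],[0.001,0.0,-0.005],0.005],[[-0.08,0.231,-0.0],[0.003,0.001,-0.009],0.005]]
end q [-0.022  0.632 -0.733  2.109  0.848  0.597 -1.023] margin 0.235 speed [0.51 0.47 0.71 0.93 2.08 1.24 2.2 ]
[[0.4, 0.18, 0.42]]
```

```bash
python3 -m handwheel '[[[-0.142,0.024,-0.032],[-0.025,0.04,0.0],0.005],[[-0.283,0.049,-0.064],[-0.051,0.08,0.0],0.005],[[-0.425,0.073,-0.095],[-0.076,0.12,0.0],0.005],[[-0.566,0.098,-0.127],[-0.101,0.16,0.0],0.005]]'
python3 -m handwheel '[[[0.024,0.016,0.023],[0.037,-0.028,-0.016],0.005],[[0.049,0.031,0.047],[0.074,-0.056,-0.032],0.005],[[0.073,0.047,0.07],[0.111,-0.085,-0.047],0.005],[[0.097,0.062,0.094],[0.148,-0.113,-0.063],0.005],[[0.122,0.078,0.117],[0.185,-0.141,-0.079],0.005],[[0.146,0.094,0.141],[0.221,-0.169,-0.095],0.005],[[0.17,0.109,0.164],[0.258,-0.198,-0.11],0.005],[[0.195,0.125,0.188],[0.295,-0.226,-0.126],0.005],[[0.219,0.14,0.211],[0.332,-0.254,-0.142],0.005],[[0.243,0.156,0.235],[0.369,-0.282,-0.158],0.005],[[0.268,0.172,0.258],[0.406,-0.31,-0.174],0.005],[[0.292,0.187,0.282],[0.443,-0.339,-0.189],0.005]]'
python3 -m handwheel '[[[0,0,0],[0,0,0],0.005],[[0,0,0],[0,0,0],0.005]]'
python3 - <<'E'
from h import *
import pickle
o=obs(); s=snapshot("wrist"); pickle.dump((o,s),open("w8.pkl","wb")); save(s,"w8")
deltas([(13,0,30,14),(13,0,10,14),(13,0,1.5,14),(2,0,1.5,14),(2,0,0,0)],o)
E
```

```text
t: 16.32
ee_pos: [0.0367, 0.549, 0.3257]
eef_rot: [1.719, 1.919, 0.154]
ft_force: [0.1, 1.9, -1.4]
grip_width: 0.0109
t: 17.82
ee_pos: [0.4813, 0.2079, 0.1372]
eef_rot: [1.688, 2.375, 0.421]
ft_force: [0.9, 0.8, -1.9]
grip_width: 0.0108
t: 18.08
ee_pos: [0.4801, 0.2088, 0.1379]
eef_rot: [1.687, 2.374, 0.42]
ft_force: [-0.3, 0.9, -1.4]
grip_width: 0.0107
{'t': np.float64(18.075), 'q': array([ 0.0799,  0.4519, -0.8626,  2.2487,  1.1298,  0.4999, -1.3335]), 'ee_pos': array([0.4801, 0.2088, 0.1379]), 'eef_rot': array([1.6871, 2.3742, 0.4195]), 'ft_force': array([-0.3241,  0.8834, -1.3868]), 'ft_torque': array([-0.179 ,  0.4651,  0.0177]), 'grip_width': np.float64(0.0107)}
now (array([13.31, -0.22, 70.7 ]), 'tilt', np.float64(13.94), 'yaw', np.float64(0.1), 'roll', np.float64(0.16))
(13, 0, 30, 14) turn [-0.002  -0.0017 -0.0027] shift [ 0.0037  0.0015 -0.0405]
(13, 0, 10, 14) turn [-0.002  -0.0017 -0.0027] shift [ 0.0056  0.0021 -0.0604]
(13, 0, 1.5, 14) turn [-0.002  -0.0017 -0.0027] shift [ 0.0065  0.0024 -0.0688]
(2, 0, 1.5, 14) turn [-0.002  -0.0017 -0.0027] shift [-0.0039 -0.0011 -0.07  ]
(2, 0, 0, 0) turn [-0.0821  0.2291 -0.0023] shift [-0.0012 -0.0002 -0.0796]
```

View pics/w8.png

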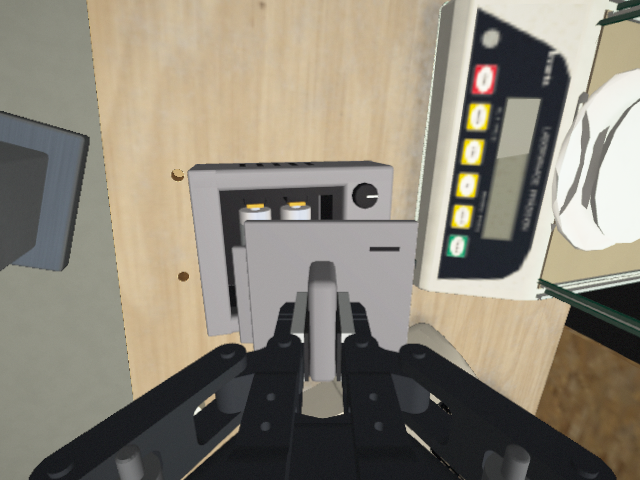

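```bash
python3 -m handwheel '[[[0,0,-0.002],[0.0037,0.0015,-0.04],0.005],[[-0.002,-0.0017,-0.0027],[0.0056,0.0021,-0.06],0.005],[[-0.002,-0.0017,-0.0027],[0.0056,0.0021,-0.06],0.005],[[-0.002,-0.0017,-0.0027],[0.0056,0.0021,-0.06],0.005]]'
python3 - <<'E'
from h import *
import pickle
o=obs(); s=snapshot("wrist"); pickle.dump((o,s),open("w9.pkl","wb")); save(s,"w9")
t=snapshot("side")
cv2.imwrite("pics/s9.png",cv2.cvtColor(cv2.resize(t["color"][160:240,200:300],(750,600),interpolation=cv2.INTER_CUBIC),cv2.COLOR_RGB2BGR))
deltas([(13,0,1.5,14),(2,0,1.5,14),(2,0,0,0)],o)
E
```

```text
t: 18.62
ee_pos: [0.4861, 0.2119, 0.0799]
eef_rot: [1.681, 2.371, 0.42]
ft_force: [0.3, 0.1, -2.2]
grip_width: 0.0106
{'t': np.float64(18.625), 'q': array([-0.0449,  0.5531, -0.7238,  2.3005,  1.4903,  0.4573, -1.6869]), 'ee_pos': array([0.4861, 0.2119, 0.0799]), 'eef_rot': array([1.6813, 2.3707, 0.4205]), 'ft_force': array([ 0.3064,  0.0851, -2.1642]), 'ft_torque': array([-0.1544,  0.4721, -0.0428]), 'grip_width': np.float64(0.0106)}
now (array([13.95,  0.62, 12.19]), 'tilt', np.float64(14.2), 'yaw', np.float64(0.25), 'roll', np.float64(-0.1))
(13, 0, 1.5, 14) turn [ 0.0008  0.0039 -0.0037] shift [ 0.0005 -0.0006 -0.0108]
(2, 0, 1.5, 14) turn [ 0.0008  0.0039 -0.0037] shift [-0.0099 -0.0042 -0.012 ]
(2, 0, 0, 0) turn [-0.0795  0.2347 -0.0039] shift [-0.0072 -0.0033 -0.0216]
```

View pics/w9.png

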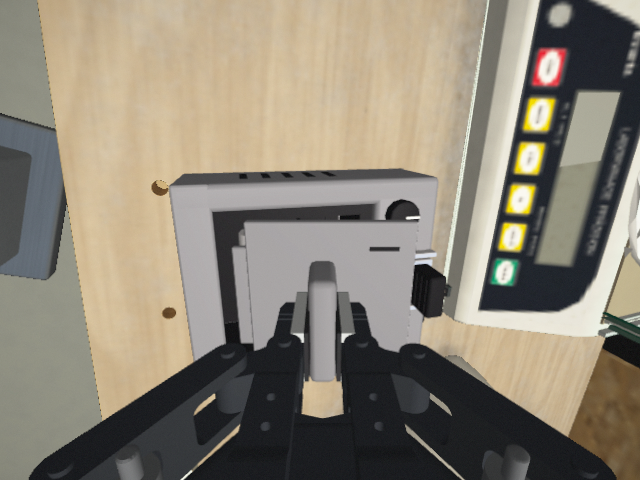

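View pics/s9.png

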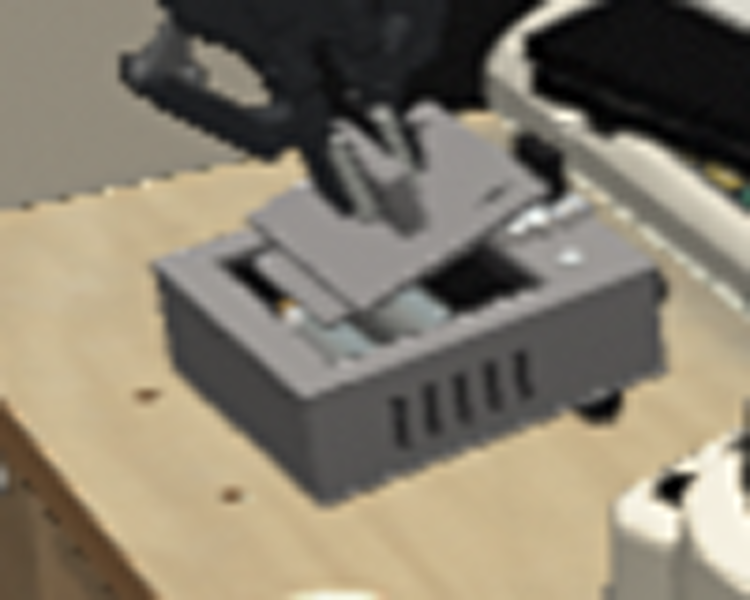

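```bash
python3 - <<'E'
from h import *
import pickle
o,s=pickle.load(open("w9.pkl","rb"))
B=Rb(BY,S6); im=cv2.resize(s["color"][160:380,160:480],(800,550),interpolation=cv2.INTER_CUBIC)
def dr(P,col):
    px=((proj(s,P)-[160,160]+.5)*2.5-.5); cv2.polylines(im,[px.round().astype(int).reshape(-1,1,2)],True,col,1)
dr(np.array([(0,46,0),(84,46,0),(84,-46,0),(0,-46,0)])/1000@B.T+BO,(255,0,0))
Rt=R.from_rotvec(o["eef_rot"]).as_matrix(); Rc=Rt@M.T; oc=o["ee_pos"]+Rt@CT
dr(np.array([(0,43,0),(80,43,0),(80,-43,0),(0,-43,0)])/1000@Rc.T+oc,(0,255,0))
dr(np.array([(-9,28,-8),(-9,-28,-8),(0,-28,-8),(0,28,-8)])/1000@Rc.T+oc,(0,255,0))
dr(np.array([(105.5,12,26),(115.5,12,26),(115.5,-12,26),(105.5,-12,26)])/1000@B.T+BO,(255,255,0))
cv2.imwrite("pics/o9.png",cv2.cvtColor(im,cv2.COLOR_RGB2BGR))
E
```

```text
(no output)
```

View pics/o9.png

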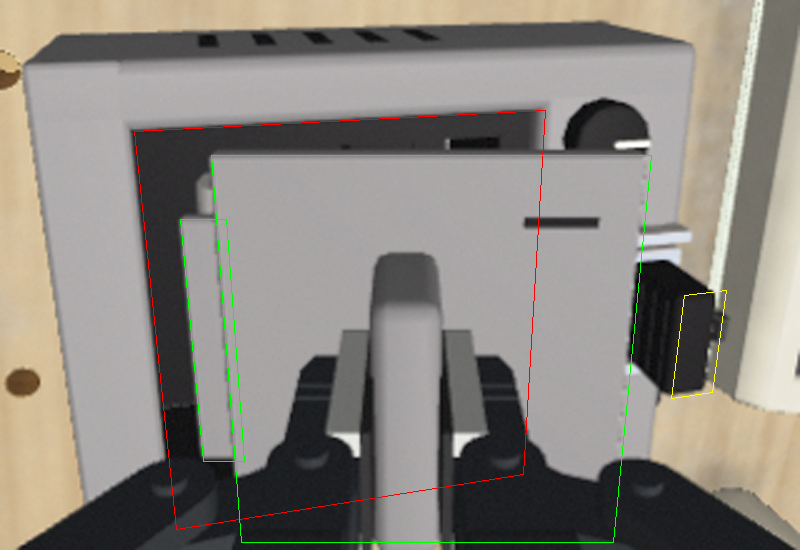

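```bash
python3 - <<'E'
from h import *
o=obs(); deltas([(12.5,.7,5,14),(12.5,.7,1.5,14),(2,.7,1.5,14),(2,.7,0,0)],o)
E
```

```text
{'t': np.float64(18.725), 'q': array([-0.0439,  0.5525, -0.7234,  2.3004,  1.4913,  0.4572, -1.6877]), 'ee_pos': array([0.4867, 0.2113, 0.0802]), 'eef_rot': array([1.6821, 2.3688, 0.4211]), 'ft_force': array([-0.9581, -0.7467, -1.0803]), 'ft_torque': array([-0.1542,  0.4548,  0.0357]), 'grip_width': np.float64(0.0105)}
now (array([14.33, -0.12, 12.45]), 'tilt', np.float64(14.26), 'yaw', np.float64(0.18), 'roll', np.float64(-0.12))
(12.5, 0.7, 5, 14) turn [ 0.0008  0.005  -0.0025] shift [-0.0012  0.0003 -0.0077]
(12.5, 0.7, 1.5, 14) turn [ 0.0008  0.005  -0.0025] shift [-0.0008  0.0005 -0.0112]
(2, 0.7, 1.5, 14) turn [ 0.0008  0.005  -0.0025] shift [-0.0107 -0.0029 -0.0123]
(2, 0.7, 0, 0) turn [-0.0794  0.2358 -0.0027] shift [-0.008  -0.002  -0.0219]
```

```bash
python3 -m handwheel '[[[0,0.005,-0.002],[-0.001,0.0003,-0.006],0.005],[[0,0.005,-0.002],[-0.0008,0.0005,-0.0112],0.005],[[0,0.005,-0.002],[-0.0008,0.0005,-0.0112],0.005],[[0,0.005,-0.002],[-0.0008,0.0005,-0.0112],0.005]]'
python3 - <<'E'
from h import *
import pickle
o=obs(); deltas([(6,.7,1.5,14),(2,.7,1.5,14),(2,.7,0,0)],o)
s=snapshot("wrist"); pickle.dump((o,s),open("w10.pkl","wb"));t=snapshot("side")
a=cv2.resize(s["color"][160:360,160:480],(800,500),interpolation=cv2.INTER_CUBIC); cv2.imwrite("pics/w10.png",cv2.cvtColor(a,cv2.COLOR_RGB2BGR))
cv2.imwrite("pics/s10.png",cv2.cvtColor(cv2.resize(t["color"][160:240,200:300],(750,600),interpolation=cv2.INTER_CUBIC),cv2.COLOR_RGB2BGR))
E
```

```text
t: 19.23
ee_pos: [0.4856, 0.2111, 0.0678]
eef_rot: [1.688, 2.371, 0.415]
ft_force: [-0.2, 0.5, -1.3]
grip_width: 0.011
{'t': np.float64(19.225), 'q': array([-0.0504,  0.5796, -0.7197,  2.3078,  1.5485,  0.4658, -1.7461]), 'ee_pos': array([0.4856, 0.2111, 0.0678]), 'eef_rot': array([1.6884, 2.3712, 0.4147]), 'ft_force': array([-0.2456,  0.5287, -1.298 ]), 'ft_torque': array([-0.1279,  0.4757, -0.0223]), 'grip_width': np.float64(0.011)}
now (array([11.89,  0.13,  0.44]), 'tilt', np.float64(13.88), 'yaw', np.float64(0.02), 'roll', np.float64(-0.06))
(6, 0.7, 1.5, 14) turn [ 0.0016 -0.0017 -0.0001] shift [-0.0059 -0.0014  0.0005]
(2, 0.7, 1.5, 14) turn [ 0.0016 -0.0017 -0.0001] shift [-0.0096 -0.0027  0.0001]
(2, 0.7, 0, 0) turn [-7.830e-02  2.292e-01 -2.000e-04] shift [-0.007  -0.0018 -0.0095]
```

View pics/w10.png

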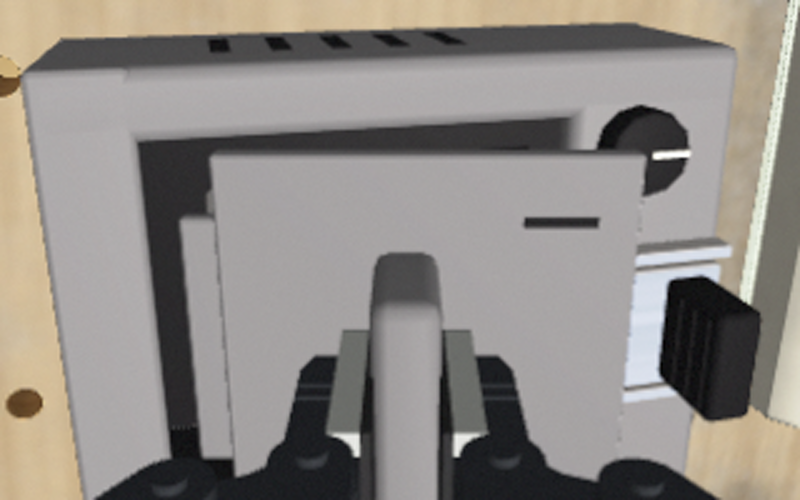

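View pics/s10.png

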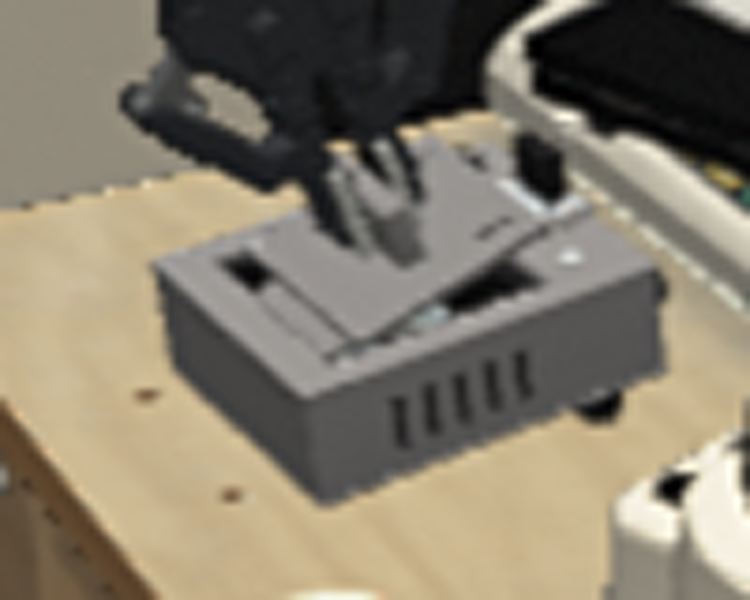

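```bash
python3 -m handwheel '[[[0,0,0],[-0.003,-0.0008,0.0001],0.005],[[0,0,0],[-0.0059,-0.0015,0.0002],0.005],[[0,0,0],[-0.008,-0.0022,0.0002],0.005],[[0,0,0],[-0.0096,-0.0027,0.0002],0.005],[[0,0,0],[-0.0096,-0.0027,0.0002],0.005],[[0,0,0],[-0.0096,-0.0027,0.0002],0.005]]'
python3 - <<'E'
from h import *
import pickle
o=obs(); deltas([(0,.7,1.5,14),(2,.7,0,0)],o)
s=snapshot("wrist"); pickle.dump((o,s),open("w11.pkl","wb"));t=snapshot("side")
a=cv2.resize(s["color"][160:360,160:480],(800,500),interpolation=cv2.INTER_CUBIC); cv2.imwrite("pics/w11.png",cv2.cvtColor(a,cv2.COLOR_RGB2BGR))
cv2.imwrite("pics/s11.png",cv2.cvtColor(cv2.resize(t["color"][160:240,200:300],(750,600),interpolation=cv2.INTER_CUBIC),cv2.COLOR_RGB2BGR))
E
```

```text
t: 20.08
ee_pos: [0.4762, 0.2085, 0.0682]
eef_rot: [1.688, 2.371, 0.415]
ft_force: [-0.6, -0.7, -2.2]
grip_width: 0.011
{'t': np.float64(20.075), 'q': array([-0.0502,  0.5727, -0.7282,  2.3312,  1.5763,  0.4688, -1.7871]), 'ee_pos': array([0.4762, 0.2085, 0.0682]), 'eef_rot': array([1.6882, 2.3709, 0.4151]), 'ft_force': array([-0.6142, -0.6613, -2.1968]), 'ft_torque': array([-0.143 ,  0.4452, -0.0373]), 'grip_width': np.float64(0.011)}
now (array([2.2 , 0.72, 1.78]), 'tilt', np.float64(13.9), 'yaw', np.float64(0.02), 'roll', np.float64(-0.06))
(0, 0.7, 1.5, 14) turn [ 0.0015 -0.0013 -0.0001] shift [-0.0021 -0.0007 -0.0005]
(2, 0.7, 0, 0) turn [-7.840e-02  2.296e-01 -2.000e-04] shift [ 0.0024  0.0008 -0.0098]
```

View pics/w11.png

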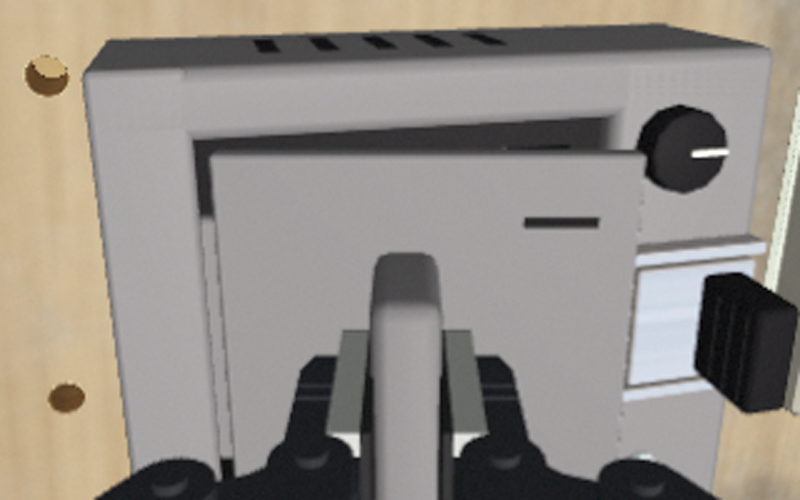

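View pics/s11.png

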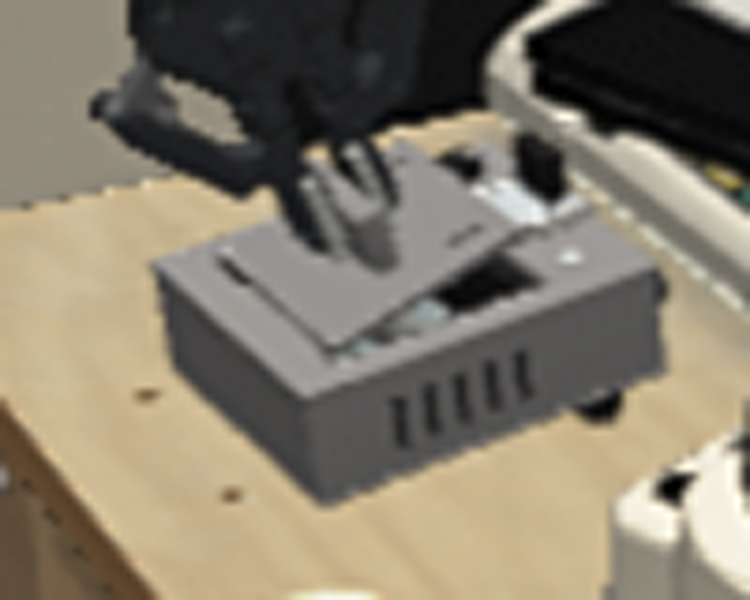

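```bash
python3 - <<'E'
from h import *
o=get_obs(); deltas([(0.3,.7,1.5,14),(0.3,.7,1.3,9),(.5,.7,1,4.5),(.7,.7,.5,1),(.8,.7,0,0),(.8,.7,-1,0)],o)
E
```

```text
now (array([2.18, 0.76, 1.76]), 'tilt', np.float64(13.9), 'yaw', np.float64(0.02), 'roll', np.float64(-0.06))
(0.3, 0.7, 1.5, 14) turn [ 0.0015 -0.0014 -0.0001] shift [-0.0017 -0.0007 -0.0004]
(0.3, 0.7, 1.3, 9) turn [-0.027   0.0811 -0.0001] shift [-0.0006 -0.0003 -0.0034]
(0.5, 0.7, 1, 4.5) turn [-5.270e-02  1.553e-01 -1.000e-04] shift [ 0.0004  0.0001 -0.0063]
(0.7, 0.7, 0.5, 1) turn [-7.27e-02  2.13e-01 -2.00e-04] shift [ 0.0011  0.0003 -0.0088]
(0.8, 0.7, 0, 0) turn [-7.840e-02  2.295e-01 -2.000e-04] shift [ 0.0014  0.0004 -0.0099]
(0.8, 0.7, -1, 0) turn [-7.840e-02  2.295e-01 -2.000e-04] shift [ 0.0015  0.0004 -0.0109]
```

```bash
python3 -m handwheel '[[[0,0,0],[-0.0017,-0.0007,-0.0004],0.005],[[0,0,0],[-0.0017,-0.0007,-0.0004],0.005],[[-0.027,0.081,0],[-0.0006,-0.0003,-0.0034],0.005],[[-0.053,0.155,0],[0.0004,0.0001,-0.0063],0.005],[[-0.053,0.155,0],[0.0004,0.0001,-0.0063],0.005],[[-0.053,0.155,0],[0.0004,0.0001,-0.0063],0.005]]'
python3 - <<'E'
from h import *
import pickle
o=obs(); deltas([(.7,.7,.5,1),(.8,.7,0,0),(.8,.7,-1,0)],o)
s=snapshot("wrist"); pickle.dump((o,s),open("w12.pkl","wb"));t=snapshot("side")
a=cv2.resize(s["color"][160:360,160:480],(800,500),interpolation=cv2.INTER_CUBIC); cv2.imwrite("pics/w12.png",cv2.cvtColor(a,cv2.COLOR_RGB2BGR))
cv2.imwrite("pics/s12.png",cv2.cvtColor(cv2.resize(t["color"][160:240,200:300],(750,600),interpolation=cv2.INTER_CUBIC),cv2.COLOR_RGB2BGR))
E
```

```text
t: 20.92
ee_pos: [0.4765, 0.2082, 0.0616]
eef_rot: [1.756, 2.464, 0.228]
ft_force: [-0.8, -1.0, -1.8]
grip_width: 0.0105
{'t': np.float64(20.925), 'q': array([-0.0309,  0.6044, -0.7276,  2.1862,  1.0328,  0.5211, -1.2208]), 'ee_pos': array([0.4765, 0.2082, 0.0616]), 'eef_rot': array([1.7556, 2.4638, 0.2275]), 'ft_force': array([-0.8272, -0.9604, -1.7793]), 'ft_torque': array([-0.1097,  0.2142, -0.0307]), 'grip_width': np.float64(0.0105)}
now (array([0.38, 0.37, 0.75]), 'tilt', np.float64(4.59), 'yaw', np.float64(-0.02), 'roll', np.float64(-0.05))
(0.7, 0.7, 0.5, 1) turn [-0.0197  0.0594  0.0005] shift [ 0.0007  0.0006 -0.0023]
(0.8, 0.7, 0, 0) turn [-0.0254  0.0759  0.0004] shift [ 0.001   0.0007 -0.0034]
(0.8, 0.7, -1, 0) turn [-0.0254  0.0759  0.0004] shift [ 0.0011  0.0007 -0.0044]
```

View pics/w12.png

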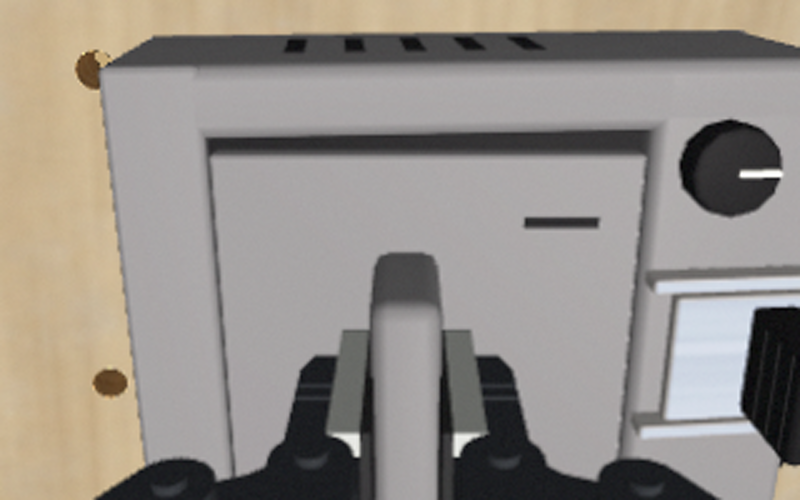

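View pics/s12.png

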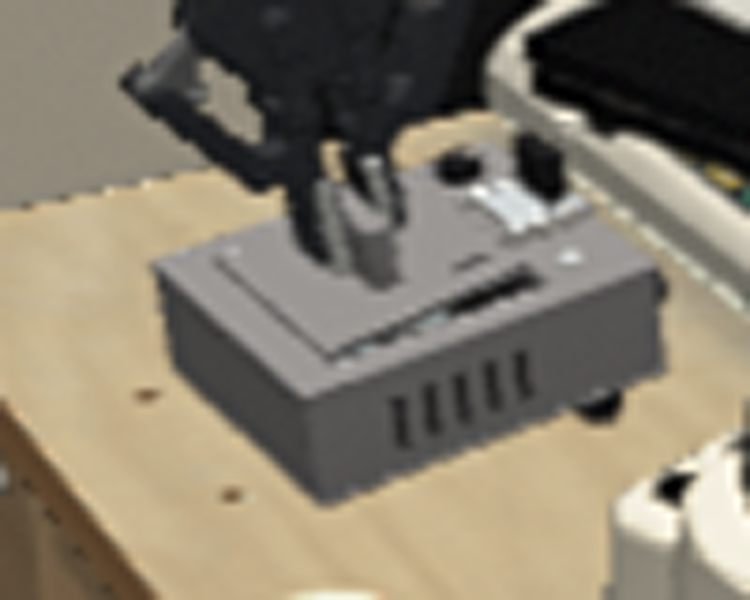

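```bash
python3 -m handwheel '[[[-0.01,0.03,0],[0.0003,0.0008,-0.0012],0.005],[[-0.02,0.059,0],[0.0007,0.001,-0.0023],0.005],[[-0.0254,0.076,0],[0.001,0.0012,-0.0034],0.005],[[-0.0254,0.076,0],[0.001,0.0012,-0.0039],0.005],[[-0.0254,0.076,0],[0.001,0.0012,-0.0039],0.005],[[-0.0254,0.076,0],[0.001,0.0012,-0.0039],0.005]]'
python3 - <<'E'
from h import *
import pickle
o=obs(); deltas([(.8,.7,0,0),(.8,.7,-1,0)],o)
s=snapshot("wrist"); pickle.dump((o,s),open("w13.pkl","wb"));t=snapshot("side")
a=cv2.resize(s["color"][160:360,160:480],(800,500),interpolation=cv2.INTER_CUBIC); cv2.imwrite("pics/w13.png",cv2.cvtColor(a,cv2.COLOR_RGB2BGR))
cv2.imwrite("pics/s13.png",cv2.cvtColor(cv2.resize(t["color"][160:240,200:300],(750,600),interpolation=cv2.INTER_CUBIC),cv2.COLOR_RGB2BGR))
E
```

```text
t: 21.78
ee_pos: [0.4773, 0.2096, 0.058]
eef_rot: [1.785, 2.508, 0.13]
ft_force: [0.2, -0.1, -1.2]
grip_width: 0.0109
{'t': np.float64(21.775), 'q': array([ 0.009 ,  0.6513, -0.7904,  2.1102,  0.8931,  0.6302, -1.0724]), 'ee_pos': array([0.4773, 0.2096, 0.058 ]), 'eef_rot': array([1.7855, 2.5083, 0.1301]), 'ft_force': array([ 0.2081, -0.1477, -1.2008]), 'ft_torque': array([-0.0426,  0.1401,  0.0049]), 'grip_width': np.float64(0.0109)}
now (array([ 0.82,  1.48, -0.19]), 'tilt', np.float64(-0.06), 'yaw', np.float64(0.03), 'roll', np.float64(0.01))
(0.8, 0.7, 0, 0) turn [ 0.0003 -0.0011 -0.0005] shift [ 0.0002 -0.0008  0.0002]
(0.8, 0.7, -1, 0) turn [ 0.0003 -0.0011 -0.0005] shift [ 0.0003 -0.0007 -0.0008]
```

View pics/w13.png

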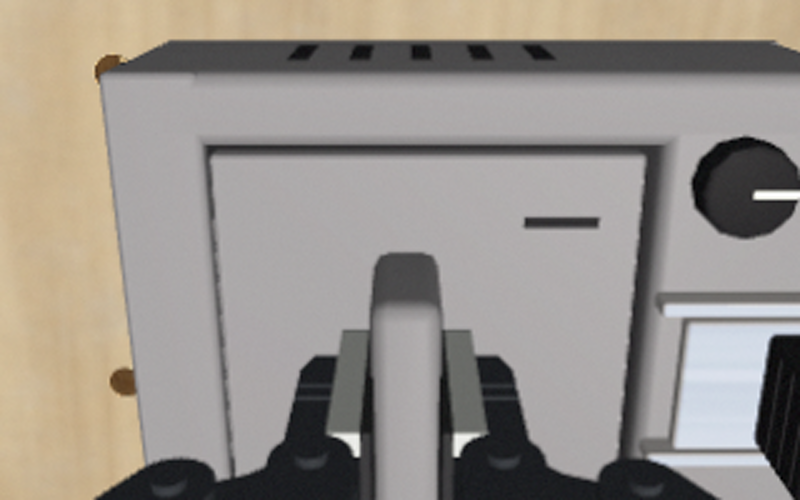

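View pics/s13.png

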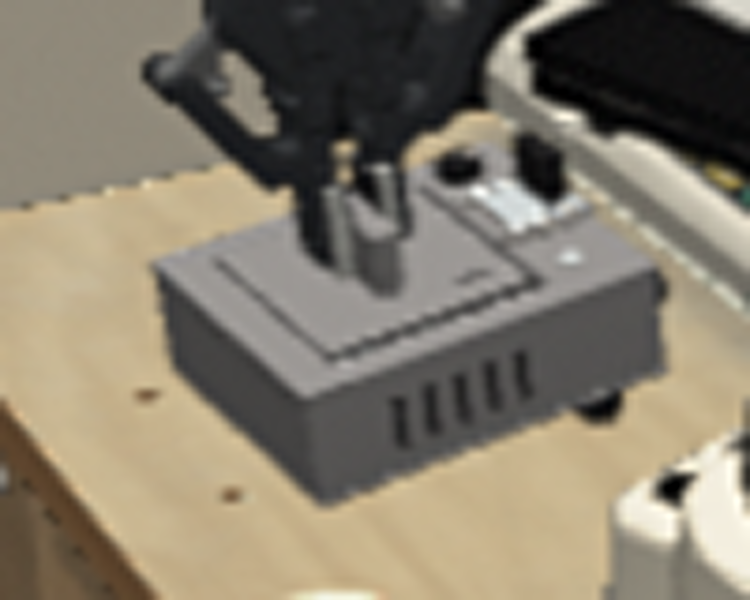

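```bash
python3 -m handwheel '[[[0,0,0],[0,0,-0.001],0.005],[[0,0,0],[0.0001,0,-0.002],0.005],[[0,0,0],[0.0001,0,-0.002],0.005]]'
python3 -c "
from h import *
o=obs();print(cover_now(o))"
```

```text
t: 22.25
ee_pos: [0.4775, 0.2098, 0.0573]
eef_rot: [1.785, 2.507, 0.131]
ft_force: [-7.0, -4.2, 22.7]
grip_width: 0.0109
{'t': np.float64(22.25), 'q': array([ 0.0066,  0.652 , -0.7881,  2.1111,  0.8974,  0.6284, -1.0769]), 'ee_pos': array([0.4775, 0.2098, 0.0573]), 'eef_rot': array([1.7847, 2.5071, 0.1307]), 'ft_force': array([-6.9902, -4.1646, 22.7239]), 'ft_torque': array([-0.7868,  1.0834, -0.0611]), 'grip_width': np.float64(0.0109)}
(array([ 1.02,  1.51, -0.97]), 'tilt', np.float64(0.0), 'yaw', np.float64(0.03), 'roll', np.float64(-0.04))
```

```bash
python3 -m handwheel '[[[0,0,0],[0,0,0.0012],0.005],[[0,0,0],[0,0,0.0012],0.04],[[0,0,0],[0,0,0.0012],0.04],[[0,0,0],[0,0,0.0015],0.04],[[0,0,0],[-0.001,0,0.01],0.04],[[0,0,0],[-0.003,-0.001,0.03],0.045],[[0,0,0],[-0.006,-0.002,0.065],0.05],[[0,0,0],[-0.006,-0.002,0.065],0.05],[[0,0,0],[-0.006,-0.002,0.065],0.05]]'
python3 - <<'E'
from h import *
import pickle
o=obs(); print(cover_now(o))
s=snapshot("wrist"); pickle.dump((o,s),open("w14.pkl","wb")); save(s,"w14")
for q in("latch","latch_post","cover"): loc(s,q)
E
```

```text
t: 23.38
ee_pos: [0.4716, 0.2074, 0.1209]
eef_rot: [1.786, 2.508, 0.13]
ft_force: [0.0, 1.1, 0.2]
grip_width: 0.0499
{'t': np.float64(23.375), 'q': array([ 0.0966,  0.5618, -0.9048,  2.0647,  0.7331,  0.7427, -0.9319]), 'ee_pos': array([0.4716, 0.2074, 0.1209]), 'eef_rot': array([1.7864, 2.5076, 0.1299]), 'ft_force': array([0.0014, 1.0846, 0.2308]), 'ft_torque': array([-0.0773,  0.1493, -0.026 ]), 'grip_width': np.float64(0.0499)}
(array([ 1.33,  1.2 , 63.07]), 'tilt', np.float64(-0.07), 'yaw', np.float64(-0.01), 'roll', np.float64(0.0))
latch 0.87 [0.5398 0.2353 0.0773]
latch_post 0.92 [0.5419 0.227  0.0706]
latch_post 0.7 [0.5106 0.2382 0.0562]
cover 0.89 [0.4779 0.2132 0.0575]
cover 0.2 [0.5429 0.2279 0.0719]
```

View pics/w14.png

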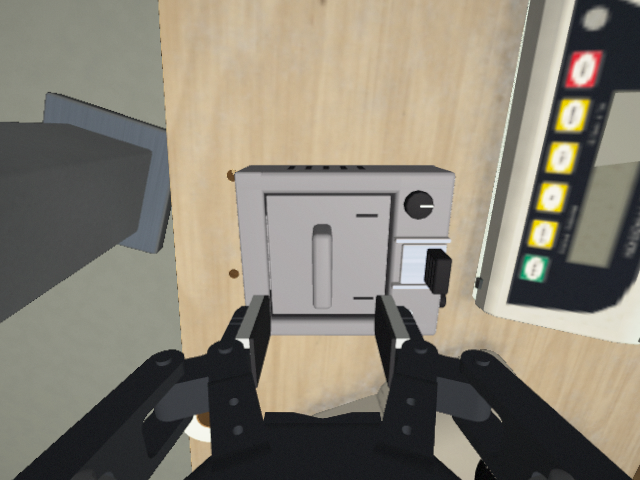

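```bash
python3 - <<'E'
from h import *
import pickle
o,s=pickle.load(open("w14.pkl","rb"))
B=Rb(BY,S6); im=cv2.resize(s["color"][155:345,230:470],(768,608),interpolation=cv2.INTER_CUBIC)[:600]
im0=im.copy()
cv2.imwrite("pics/z14.png",cv2.cvtColor(im,cv2.COLOR_RGB2BGR))
# depth heights in bay frame: cover surface and face around
def bf(u,v): return (B.T@(cloud(s,[(u,v)])[0]-BO)*1000).round(1)
for uv in [(255,200),(255,250),(330,183),(395,290),(395,215),(285,210),(285,300),(350,205),(375,240),(375,260),(365,280),(300,205),(436,260),(433,270)]: print(uv,bf(*uv))
E
```

```text
(255, 200) [-6.2 41.5 -0.6]
(255, 250) [-8.4  7.5 -0.6]
(330, 183) [41.7 52.3 -0.8]
(395, 290) [ 87.5 -21.7   0.4]
(395, 215) [84.1 31.6 -1.1]
(285, 210) [12.7 34.7 -1.8]
(285, 300) [ 10.4 -30.2  -0.9]
(350, 205) [54.6 38.3 -0.3]
(375, 240) [72.  14.5 -1.2]
(375, 260) [72.6  0.5 -0.2]
(365, 280) [ 66.5 -14.6  -0.8]
(300, 205) [22.6 38.3 -0.5]
(436, 260) [104.9  10.2  24.4]
(433, 270) [104.4   3.1  22.8]
```

View pics/z14.png

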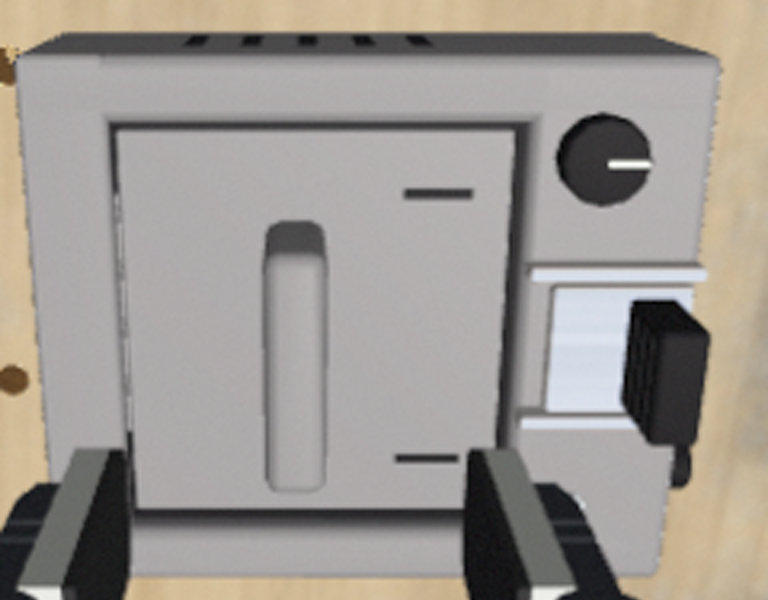

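```bash
python3 - <<'E'
from h import *
import pickle
o,s=pickle.load(open("w14.pkl","rb")); B=Rb(BY,S6)
def onplane(uv,zb):
    n=cv2.undistortPoints(np.array([uv],float).reshape(-1,1,2),K(s),np.array(s["D"],float)).reshape(2)
    T=np.array(s["pose"]); d=B.T@T[:3,:3]@np.r_[n[0],-n[1],-1]; c=B.T@(T[:3,3]-BO); t=(zb/1000-c[2])/d[2]; return ((c+t*d)*1000).round(1)
f=lambda c:(np.array(c)+.5)/3.2-.5+[230,155]
for n,c,z in[("post TL",(662,330),26),("TR",(708,335),26),("BR",(694,442),26),("BL",(652,446),26),("bay 0,46",(110,122),0),("bay84,46",(535,118),0),("cov 0,43",(117,130),0),("cov80,43",(514,130),0),("cov0,-43",(136,510),0)]: print(n,onplane(f(c),z))
deltas([],o)
E
```

```text
post TL [104.4  12.3  26. ]
TR [113.1  11.3  26. ]
BR [113.2 -10.8  26. ]
BL [105.2 -11.6  26. ]
bay 0,46 [-0.  46.3  0. ]
bay84,46 [84.  47.1  0. ]
cov 0,43 [ 1.3 44.7  0. ]
cov80,43 [80.  44.7  0. ]
cov0,-43 [  0.9 -41.    0. ]
now (array([ 1.33,  1.2 , 63.07]), 'tilt', np.float64(-0.07), 'yaw', np.float64(-0.01), 'roll', np.float64(0.0))
```

```bash
cat > pl2.py <<'E'
from plan import *
B=Rb(BY,S6)
o=get_obs(); q=np.array(o["q"]); Rt=R.from_rotvec(o["eef_rot"]).as_matrix()
print("tcp bay",((B.T@(o["ee_pos"]-BO))*1000).round(2))
RT=B@M
tg=lambda x,y,z:(B@(np.array([x,y,z])/1000)+BO,RT)
E
python3 - <<'E'
from pl2 import *
plan(q,[(tg(109,.4,64),3),(tg(109,.4,9),2),(tg(92,.4,9),3)])
E
```

```text
tcp bay [35.77  2.49 65.4 ]
[[[0.0,-0.001,-0.0],[0.0232,0.0073,0.0021],0.005],[[0.0,-0.002,-0.0],[0.0464,0.0146,0.0042],0.005],[[0.0,-0.003,-0.0],[0.0697,0.0219,0.0063],0.005]]
end q [ 0.077  0.643 -0.893  1.883  0.725  0.851 -0.847] margin 0.455 speed [0.06 0.21 0.03 0.5  0.02 0.29 0.23]
[[[0.0,0.0,-0.0],[0.0027,0.0009,-0.0274],0.005],[[0.0,0.0,-0.0],[0.0054,0.0018,-0.0547],0.005]]
end q [ 0.027  0.713 -0.822  1.918  0.823  0.762 -0.928] margin 0.542 speed [0.2  0.28 0.29 0.13 0.4  0.35 0.33]
[[[0.0,0.0,-0.0],[-0.0053,-0.0018,-0.0006],0.005],[[0.0,0.0,-0.0],[-0.0107,-0.0037,-0.0012],0.005],[[0.0,0.0,-0.0],[-0.016,-0.0055,-0.0018],0.005]]
end q [ 0.028  0.696 -0.818  1.963  0.833  0.734 -0.955] margin 0.497 speed [0.   0.05 0.01 0.12 0.03 0.08 0.07]
```

```bash
python3 -m handwheel '[[[0,-0.001,0],[0.023,0.007,0.002],0.05],[[0,-0.002,0],[0.046,0.0146,0.004],0.05],[[0,-0.003,0],[0.0697,0.022,0.0063],0.05],[[0,-0.003,0],[0.0697,0.022,0.0063],0.05],[[0,-0.003,0],[0.071,0.0225,-0.015],0.05],[[0,-0.003,0],[0.071,0.0225,-0.015],0.05]]'
python3 - <<'E'
from pl2 import *
obs()
s=snapshot("wrist"); save(s,"w15")
plan(q,[(tg(109,.4,9),2)])
E
```

```text
t: 24.32
ee_pos: [0.5409, 0.2292, 0.1036]
eef_rot: [1.785, 2.509, 0.127]
ft_force: [0.1, -0.1, 0.1]
grip_width: 0.0503
tcp bay [106.52   0.14  41.22]
{'t': np.float64(24.325), 'q': array([ 0.0569,  0.6706, -0.8651,  1.9029,  0.7634,  0.8142, -0.8799]), 'ee_pos': array([0.5409, 0.2292, 0.1036]), 'eef_rot': array([1.7847, 2.5086, 0.1268]), 'ft_force': array([ 0.102 , -0.1355,  0.0935]), 'ft_torque': array([-0.0516,  0.0608,  0.0266]), 'grip_width': np.float64(0.0503)}
[[[0.001,-0.001,-0.001],[0.0027,0.0011,-0.0159],0.005],[[0.002,-0.002,-0.001],[0.0054,0.0021,-0.0318],0.005]]
end q [ 0.027  0.714 -0.822  1.918  0.823  0.762 -0.928] margin 0.542 speed [0.12 0.17 0.17 0.06 0.24 0.21 0.19]
```

View pics/w15.png

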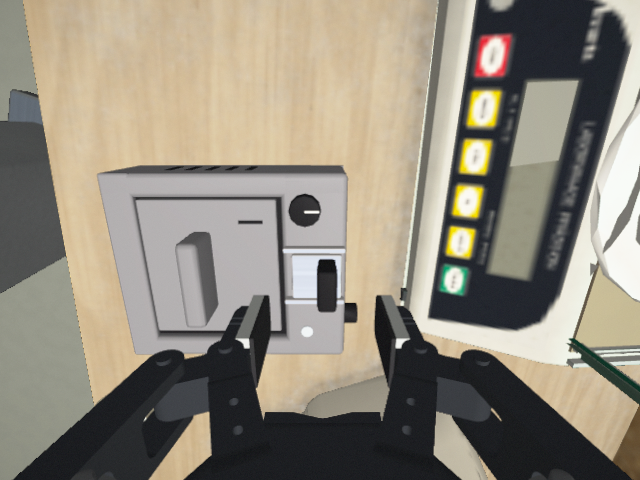

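```bash
python3 -m handwheel '[[[0.001,-0.001,0],[0.003,0.001,-0.016],0.05],[[0.002,-0.002,-0.001],[0.0054,0.0021,-0.0318],0.05],[[0.002,-0.002,-0.001],[0.0054,0.0021,-0.0318],0.05],[[0.002,-0.002,-0.001],[0.0054,0.0021,-0.0318],0.005],[[0.002,-0.002,-0.001],[0.0054,0.0021,-0.0318],0.005],[[0.002,-0.002,-0.001],[0.0054,0.0021,-0.0318],0.005],[[0.002,-0.002,-0.001],[0.0054,0.0021,-0.0318],0.005]]' 40
python3 - <<'E'
from pl2 import *
obs()
s=snapshot("wrist"); save(s,"w16")
plan(q,[(tg(91,.4,9),4)])
E
```

```text
t: 25.25
ee_pos: [0.5462, 0.2319, 0.0744]
eef_rot: [1.785, 2.506, 0.133]
ft_force: [-8.8, -3.5, 7.0]
grip_width: 0.0085
tcp bay [109.29   0.98  11.55]
{'t': np.float64(25.25), 'q': array([ 0.0286,  0.71  , -0.8252,  1.9172,  0.8197,  0.7649, -0.9266]), 'ee_pos': array([0.5462, 0.2319, 0.0744]), 'eef_rot': array([1.7853, 2.5061, 0.133 ]), 'ft_force': array([-8.7871, -3.456 ,  7.0167]), 'ft_torque': array([-0.545 ,  1.7704, -0.0943]), 'grip_width': np.float64(0.0085)}
[[[-0.0,0.0,0.0],[-0.0042,-0.0016,-0.0011],0.005],[[-0.0,0.001,0.0],[-0.0084,-0.0032,-0.0022],0.005],[[-0.0,0.001,0.0],[-0.0126,-0.0048,-0.0033],0.005],[[-0.0,0.001,0.0],[-0.0167,-0.0064,-0.0044],0.005]]
end q [ 0.029  0.696 -0.819  1.966  0.834  0.732 -0.958] margin 0.494 speed [0.   0.03 0.02 0.1  0.03 0.07 0.07]
```

View pics/w16.png

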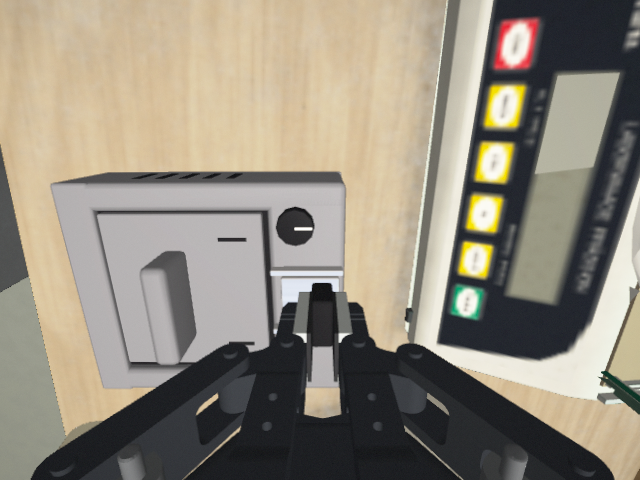

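```bash
python3 -m handwheel '[[[0,0,0],[-0.004,-0.0015,0.0005],0.005],[[0,0,0],[-0.008,-0.003,0],0.005],[[0,0,0],[-0.0115,-0.004,-0.0003],0.005],[[0,0,0],[-0.0135,-0.0047,-0.0005],0.005],[[0,0,0],[-0.0135,-0.0047,-0.0005],0.005]]'
python3 - <<'E'
from pl2 import *
obs()
s=snapshot("wrist"); save(s,"w17")
E
```

```text
t: 25.92
ee_pos: [0.5339, 0.2275, 0.0733]
eef_rot: [1.786, 2.506, 0.136]
ft_force: [0.6, 3.4, -13.1]
grip_width: 0.0087
tcp bay [96.24  0.9  11.8 ]
{'t': np.float64(25.925), 'q': array([ 0.0303,  0.6959, -0.8227,  1.9529,  0.8277,  0.7409, -0.9478]), 'ee_pos': array([0.5339, 0.2275, 0.0733]), 'eef_rot': array([1.7857, 2.5056, 0.1357]), 'ft_force': array([  0.6468,   3.3695, -13.0521]), 'ft_torque': array([0.6254, 0.4169, 0.0589]), 'grip_width': np.float64(0.0087)}
```

View pics/w17.png

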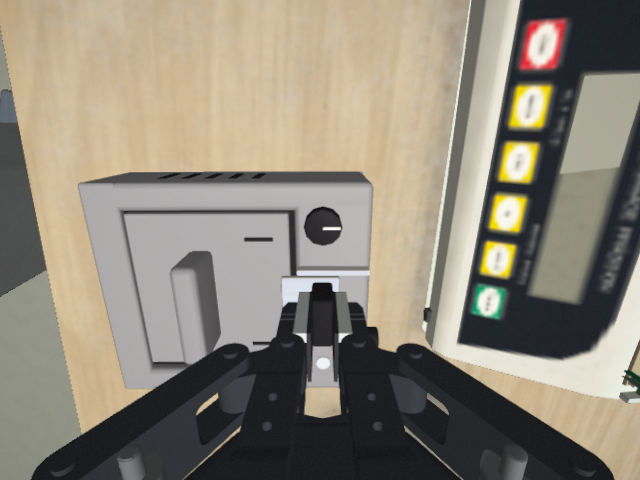

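```bash
python3 -m handwheel '[[[0,0,0],[-0.0015,-0.0005,-0.0008],0.005],[[0,0,0],[-0.0025,-0.0009,-0.0009],0.005],[[0,0,0],[-0.0025,-0.0009,-0.0009],0.005]]'
python3 - <<'E'
from pl2 import *
o=obs();print("F bay",(B.T@o["ft_force"]).round(1))
E
```

```text
t: 26.35
ee_pos: [0.5321, 0.227, 0.073]
eef_rot: [1.785, 2.505, 0.138]
ft_force: [0.4, 2.6, -6.2]
grip_width: 0.0088
tcp bay [94.39  0.96 11.74]
{'t': np.float64(26.35), 'q': array([ 0.0299,  0.6933, -0.8215,  1.9594,  0.831 ,  0.7354, -0.9532]), 'ee_pos': array([0.5321, 0.227 , 0.073 ]), 'eef_rot': array([1.7852, 2.5046, 0.1378]), 'ft_force': array([ 0.422 ,  2.6174, -6.2234]), 'ft_torque': array([0.6214, 0.0824, 0.0769]), 'grip_width': np.float64(0.0088)}
F bay [ 0.6  2.3 -6.3]
```

```bash
python3 -m handwheel '[[[0,0,0],[-0.001,-0.0004,-0.0004],0.005],[[0,0,0],[-0.0016,-0.0006,-0.0005],0.005],[[0,0,0],[-0.0016,-0.0006,-0.0005],0.005]]'
python3 - <<'E'
from pl2 import *
o=obs();print("F bay",(B.T@o["ft_force"]).round(1))
E
```

```text
t: 26.72
ee_pos: [0.5309, 0.2266, 0.0728]
eef_rot: [1.785, 2.504, 0.139]
ft_force: [2.1, 3.0, 1.4]
grip_width: 0.0089
tcp bay [93.09  0.95 11.67]
{'t': np.float64(26.725), 'q': array([ 0.0298,  0.6917, -0.8207,  1.9637,  0.8329,  0.7319, -0.9565]), 'ee_pos': array([0.5309, 0.2266, 0.0728]), 'eef_rot': array([1.785 , 2.5042, 0.1389]), 'ft_force': array([2.0753, 3.0386, 1.4016]), 'ft_torque': array([ 0.6109, -0.325 ,  0.0216]), 'grip_width': np.float64(0.0089)}
F bay [3.1 2.2 1.1]
```

```bash
python3 -m handwheel '[[[0,0,0],[-0.001,-0.0004,-0.0001],0.005],[[0,0,0],[-0.0018,-0.0006,-0.0002],0.005],[[0,0,0],[-0.0018,-0.0006,-0.0002],0.005]]'
python3 - <<'E'
from pl2 import *
o=obs();print("F bay",(B.T@o["ft_force"]).round(1))
s=snapshot("side")
cv2.imwrite("pics/s18.png",cv2.cvtColor(cv2.resize(s["color"][160:240,200:300],(750,600),interpolation=cv2.INTER_CUBIC),cv2.COLOR_RGB2BGR))
E
```

```text
t: 27.1
ee_pos: [0.5308, 0.2265, 0.0729]
eef_rot: [1.785, 2.503, 0.143]
ft_force: [8.7, 5.7, -3.0]
grip_width: 0.009
tcp bay [92.96  0.92 11.72]
{'t': np.float64(27.1), 'q': array([ 0.0299,  0.6902, -0.8196,  1.9666,  0.8356,  0.7274, -0.9598]), 'ee_pos': array([0.5308, 0.2265, 0.0729]), 'eef_rot': array([1.785 , 2.5028, 0.1429]), 'ft_force': array([ 8.6822,  5.6692, -2.9587]), 'ft_torque': array([ 1.0604, -1.7693,  0.0634]), 'grip_width': np.float64(0.009)}
F bay [ 9.7  2.5 -4. ]
```

```bash
python3 -m handwheel '[[[0,0,0],[0,0,0],0.04],[[0,0,0],[0,0,0],0.04],[[0,0,0],[0,0,0],0.04],[[0,0,0],[-0.001,0,0.02],0.04],[[0,0,0],[-0.004,-0.001,0.05],0.04],[[0,0,0],[-0.008,-0.003,0.09],0.04],[[0,0,0],[-0.03,-0.01,0.12],0.04],[[0,0,0],[-0.06,-0.02,0.14],0.04],[[0,0,0],[-0.06,-0.02,0.14],0.04],[[0,0,0],[-0.06,-0.02,0.14],0.04]]'
python3 - <<'E'
from pl2 import *
import pickle
o=obs()
s=snapshot("wrist"); save(s,"w19"); pickle.dump((o,s),open("w19.pkl","wb"))
c=cv2.resize(s["color"][150:300,250:450],(800,600),interpolation=cv2.INTER_CUBIC);cv2.imwrite("pics/z19.png",cv2.cvtColor(c,cv2.COLOR_RGB2BGR))
s=snapshot("side")
cv2.imwrite("pics/s19.png",cv2.cvtColor(cv2.resize(s["color"][160:240,200:300],(750,600),interpolation=cv2.INTER_CUBIC),cv2.COLOR_RGB2BGR))
E
```

```text
t: 28.4
ee_pos: [0.469, 0.2051, 0.2119]
eef_rot: [1.786, 2.504, 0.137]
ft_force: [-0.1, -1.1, -0.0]
grip_width: 0.0397
tcp bay [ 42.46   0.94 156.81]
{'t': np.float64(28.4), 'q': array([ 0.214 ,  0.4459, -1.0331,  1.9603,  0.5474,  0.9109, -0.7565]), 'ee_pos': array([0.469 , 0.2051, 0.2119]), 'eef_rot': array([1.7859, 2.5038, 0.1365]), 'ft_force': array([-0.087 , -1.1155, -0.0136]), 'ft_torque': array([-0.0055,  0.0951, -0.0306]), 'grip_width': np.float64(0.0397)}
```

View pics/w19.png

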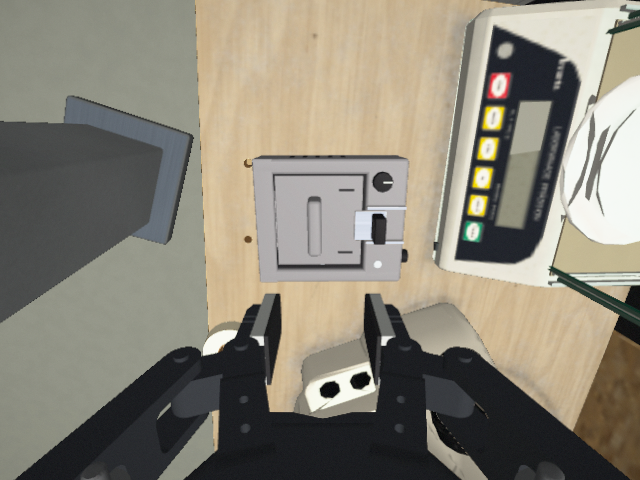

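View pics/z19.png

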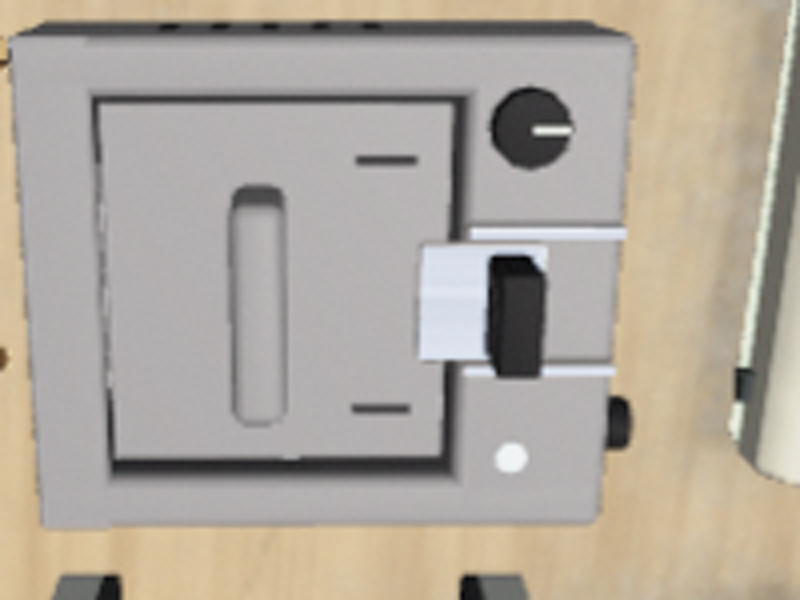

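View pics/s19.png

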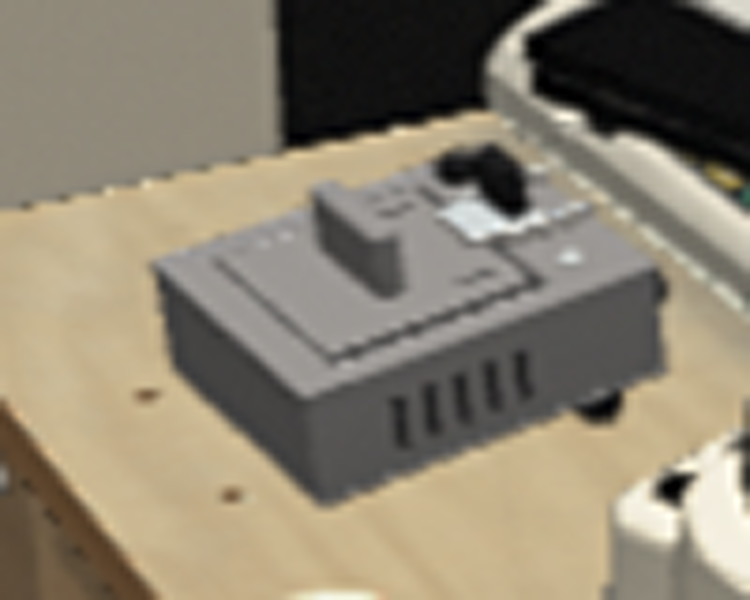

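```bash
python3 - <<'E'
from h import *
import pickle
o,s=pickle.load(open("w19.pkl","rb")); B=Rb(BY,S6)
def onplane(uv,zb):
    n=cv2.undistortPoints(np.array([uv],float).reshape(-1,1,2),K(s),np.array(s["D"],float)).reshape(2)
    T=np.array(s["pose"]); d=B.T@T[:3,:3]@np.r_[n[0],-n[1],-1]; c=B.T@(T[:3,3]-BO); t=(zb/1000-c[2])/d[2]; return ((c+t*d)*1000).round(1)
f=lambda c:(np.array(c)+.5)/4-.5+[250,150]
for n,c,z in[("TR",(546,277),26),("BR",(541,376),26),("BL",(497,376),26),("tongue L top",(421,243),6),("tongue L bot",(418,360),6),("bay 0,46",(92,95),0),("bay84,46",(472,95),0),("cov80,43",(455,103),0),("cov 0,43",(100,103),0)]: print(n,onplane(f(c),z))
uv=[(u,v) for u in (280,290,300,330,340,350) for v in range(180,260,8)]
P=(cloud(s,uv)-BO)@B*1000; print("cover z",np.nanmedian(P[:,2]), [ (u,np.nanmedian(P[[i for i,w in enumerate(uv) if w[0]==u],2]).round(2)) for u in (280,290,300,330,340,350)])
uv=[(u,v) for u in (262,264,266) for v in range(175,265,8)]+[(u,166) for u in range(270,370,8)]
print("face z",np.nanmedian(((cloud(s,uv)-BO)@B*1000)[:,2]))
E
```

```text
TR [98.2 11.1 26. ]
BR [ 98.4 -11.2  26. ]
BL [ 88.8 -11.1  26. ]
tongue L top [73.4 13.9  6. ]
tongue L bot [ 73.6 -13.9   6. ]
bay 0,46 [-0.3 46.4  0. ]
bay84,46 [84.5 46.3  0. ]
cov80,43 [80.7 44.5  0. ]
cov 0,43 [ 1.4 44.7  0. ]
cover z -0.5810856191558391 [(280, np.float64(-0.5)), (290, np.float64(-0.54)), (300, np.float64(-0.82)), (330, np.float64(-0.58)), (340, np.float64(-0.48)), (350, np.float64(-0.69))]
face z -0.7614671011716427
```

```bash
python3 - <<'E'
from h import *
hand_in(); print(get_obs()["t"])
E
```

```text
the job is handed in; nothing more can be done
the job is handed in; nothing more can be done
```

The battery cover is hooked under the ledge and lying flush in the bay, with the latch pushed to its stop over the top edge. I handed in at about 28.5 s of the 48 s allowed.

**What happened:** I gripped the cover by its rib and carried it over the microscope to the bay. My first attempt to hook it stopped in the air because a wrist joint reached its limit. I backed off, moved the arm through a loop to change its elbow posture, then hooked the cover at 14° and swung it shut. I pressed it home with about 23 N, let go, and drew the latch down the slope by its post.

**Last checks:**
- **Cover:** it lies within about 0.3 mm of level with the face, by camera depth. Its lip edge is about 1 mm up the slope from the ledge, inside the 0 to 4 mm allowed.
- **Latch:** it moved about 16 mm and then stopped hard at roughly 10 N. Its tongue now ends about 73.5 mm up the bay, so it covers about 7 mm of the cover's top edge.
- **Gripper:** it was open and well clear of everything at hand-in, with no contact force reading.

**Limits of the checks:** camera positions disagreed with each other by 1 to 2 mm, so "fully home" rests mainly on the hard stop. I did not take a final picture of the objects on the right of the bench. The arm took no route near them after lifting the cover, and nothing was felt to touch.

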